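# Press the end covers of washed napkin dispensers home in the cam press

### The job

The napkin dispensers are back from the wash with both end covers only started. Wind the cam press open (it was left closed) and, for each dispenser on the table, push both covers fully home in it, one end at a time: set the dispenser in the bed, crank until the jaw rests in the cam's dwell, let go of the crank there for a couple of seconds, wind it back, turn the dispenser end for end and press the other cover. Do not push the covers in by hand; stand the finished dispensers upright on the blue serving tray, leave the press wound fully open, and do not disturb the mug and the timer.

Things in the scene. Friction and masses are not known exactly. Their poses are not given: they have to be found in the camera images.
- press: Bench cam press, fixed to the table: grey base plate 345 x 132 x 14 mm. Origin on the table under the mouth of the loading bed; x runs from the camshaft to the stop posts, z up. The bed is the plate's top, 14 mm above the table, between two low guides 70 mm apart (x 17 to 87 mm, tops 10 mm above the bed). Set a dispenser in from above, its length along x.
- bed (a point): point on the bed (press x = 50, y = 0, z = 14 mm) where the centre of a dispenser's underside comes to stand once the jaw has pushed it against the stop posts; setting it down 3 to 10 mm nearer the jaw is clear of jaw and posts
- stop (a point): on the bed midway between the two steel stop posts (press x = 100 mm, their bed-side faces; posts 46 mm high above the bed, 50 mm apart). The housing bears on the posts while its far cover stands free between them, so only the cover at the jaw is pressed
- jaw (a joint): travel of the steel jaw along press x, m: 0 open (face at press x = -27.5 mm), 0.022 in the dwell (face at -5.4 mm). 44 mm wide, 6 to 50 mm above the bed. Driven by the cam; it pushes the dispenser against the posts, then the near cover home
- cam_axis (a point): point on the vertical camshaft axis (press x = -128, y = 0, z = 72 mm), 5 mm above the crank arm's top
- crank (a joint): camshaft angle, rad, counter-clockwise from above, 0 (jaw open) to 4.2 (end stop). Jaw travel rises about 11 mm per rad to 22 mm at 2.0, then a flat dwell to 3.2 (the cam's green paint faces the jaw's roller), then falls 8 mm per rad. A spring (10 to 20 N) returns the jaw: let go in the dwell the crank stays; short of it, it runs back to 0; beyond, on to the end stop
- crank_grip (a point): middle of the red crank knob, a free-spinning upright grip 25 mm across, from 70 to 111 mm above the table (this point 90 mm), 62 mm from the camshaft axis. Seen from the axis it lies at crank angle + 1.047 rad from the press x axis. Take it from above; up to 10 N along its circle turns it
- dispenser_1: Napkin dispenser: empty black housing 100 mm long (x) x 62 mm wide (y) x 78 mm high, 0.4 kg, standing upright; origin at the centre of its underside. A push-on steel cover closes each end (x- front, x+ back; the two are alike). Grip the housing across its width from above. May be absent (None).
- dispenser_1_front: Front cover of dispenser_1: steel plate 40 wide x 56 high x 6 mm with a dark slot; its white sleeve slides into the housing against 14 N of friction and stays where it is pushed. Origin in the middle of the plate's inner side, 40 mm above the dispenser's underside, at dispenser x = -50 mm when home (plate against the housing), up to 9.5 mm further out when proud. None if absent.
- dispenser_1_back: Back cover of dispenser_1: steel plate 40 wide x 56 high x 6 mm with a dark slot; its white sleeve slides into the housing against 14 N of friction and stays where it is pushed. Origin in the middle of the plate's inner side, 40 mm above the dispenser's underside, at dispenser x = +50 mm when home (plate against the housing), up to 9.5 mm further out when proud. None if absent.
- dispenser_2: Napkin dispenser: empty black housing 100 mm long (x) x 62 mm wide (y) x 78 mm high, 0.4 kg, standing upright; origin at the centre of its underside. A push-on steel cover closes each end (x- front, x+ back; the two are alike). Grip the housing across its width from above. May be absent (None).
- dispenser_2_front: Front cover of dispenser_2: steel plate 40 wide x 56 high x 6 mm with a dark slot; its white sleeve slides into the housing against 14 N of friction and stays where it is pushed. Origin in the middle of the plate's inner side, 40 mm above the dispenser's underside, at dispenser x = -50 mm when home (plate against the housing), up to 9.5 mm further out when proud. None if absent.
- dispenser_2_back: Back cover of dispenser_2: steel plate 40 wide x 56 high x 6 mm with a dark slot; its white sleeve slides into the housing against 14 N of friction and stays where it is pushed. Origin in the middle of the plate's inner side, 40 mm above the dispenser's underside, at dispenser x = +50 mm when home (plate against the housing), up to 9.5 mm further out when proud. None if absent.
- dispenser_3: Napkin dispenser: empty black housing 100 mm long (x) x 62 mm wide (y) x 78 mm high, 0.4 kg, standing upright; origin at the centre of its underside. A push-on steel cover closes each end (x- front, x+ back; the two are alike). Grip the housing across its width from above. May be absent (None).
- dispenser_3_front: Front cover of dispenser_3: steel plate 40 wide x 56 high x 6 mm with a dark slot; its white sleeve slides into the housing against 14 N of friction and stays where it is pushed. Origin in the middle of the plate's inner side, 40 mm above the dispenser's underside, at dispenser x = -50 mm when home (plate against the housing), up to 9.5 mm further out when proud. None if absent.
- dispenser_3_back: Back cover of dispenser_3: steel plate 40 wide x 56 high x 6 mm with a dark slot; its white sleeve slides into the housing against 14 N of friction and stays where it is pushed. Origin in the middle of the plate's inner side, 40 mm above the dispenser's underside, at dispenser x = +50 mm when home (plate against the housing), up to 9.5 mm further out when proud. None if absent.
- serving_tray: blue serving tray, 250 (x) x 190 (y) mm, fixed; origin at the centre of its underside, floor 6 mm above the table, rim 14 mm high and 8 mm thick. Room for two dispensers side by side, lengths along y, about 120 mm apart in x.
- mug_1: white dotted mug, 82 x 114 x 91 mm, loose bystander; origin at the centre of its underside
- kitchen_timer: red and white wind-up kitchen timer, 66 mm across, 57 mm high, loose bystander; origin at the centre of its underside

How it is judged:
By the outcome, as a careful person would: the job done as asked, in the order asked, and still so for the second after the job is handed in, with the robot touching nothing.
Of dispenser_1, dispenser_2, dispenser_3 only 1 to 2 are there at a start; the rules pass over those that are not, and their reading is None.
At some moment in a run one of dispenser_1, dispenser_2, dispenser_3 may be knocked a few centimetres aside while the robot is not near it.
Once in a run the grip may slacken for a moment while it holds something.
It also fails if it takes over 210 s, if anything falls off the work surface, if the arm or the gripper's body presses on something with over 40 N, if the wrist force passes 120 N, or if a joint passes its speed limit or range.

### The arm

A 6-joint arm with a two-finger parallel gripper is mounted at the origin on a cart in front of the work surface, level with it; the furniture and walls round the work are solid. World frame = base frame: x ahead of the robot, y to its left, z up, the work surface at z = 0. Lengths are in m, angles in degrees, forces in N, time in s.
With the tool pointing down it reaches from about 0.35 to 0.875 m from the base axis. Payload 4.2 kg.
Tool frame: the origin (TCP) lies on the front face of the gripper's body, between the roots of the fingers; the fingertips stand 70 mm ahead of it and the grasp point (between the pads) lies 51 mm ahead of it; x points along the fingers, y is the direction in which the jaws open and shut, and the axes are right-handed (so a half turn about x gives the same grasp; the last joint's range is limited). The gripper opens to 87 mm and grips with 3 to 60 N. Pads are 19 mm wide; open, the fingers measure 117 mm over their backs; the gripper's body (75 mm by 190 mm) begins 51 mm behind the grasp point.
Start: joints at [82.139, 22.042, 0.453, 0, -68.411, -14.817], TCP at [0.241, 0.577, 0.292] pointing down, gripper open.
Joint ranges: [-179.83, 179.83], [-69.29, 118.12], [-61.27, 80.66], [-181.25, 117.63], [-171.15, -9.14], [-177.46, 177.46]. Speed limits (degrees/s): [159.86, 159.86, 180, 180, 180, 180].

### API

Orientations are given as a 3x3 rotation matrix whose columns are the frame's x, y, z axes.
In Python, from station import r, viewer, spotter gives the robot as it stands.
- The arm moves only by the tool move_arm, never from a script. Its argument "series" is a list that holds one entry, the list of rows, each a list of 7 numbers: the turn, a rotation vector about the world's x, y, z scaled (see below), then the shift along the world's x, y, z scaled (see below), then the opening, from 0 (shut) to 1 (fully open). A call has 1 to 20 rows; each row shifts and turns the pose as measured when the row begins; what a row does not reach is not made up. The controller multiplies each number of a shift by 60 mm and each number of a turn by 8 degrees. A row lasts 1/8 s, in which the tool goes at most 62.5 mm and 10.7 degrees, less where a joint would pass 70% of its speed; a pose out of reach is approached as far as the arm can. A call with a number of a shift or a turn outside -1 to 1 is refused whole. A call with a gripper value outside its range is refused whole. The fingers move at their own pace and stop on an object; the grip force is fixed at half the most. Time passes only in rows, so rows that do not move let the fingers close. It gives the time, the measured TCP pose, the force and the opening at its end, in the units of the state.
- r.sense(): the state, without advancing time (a new reading comes with each control period).
- viewer.capture(name): name is "scene" or "top"; returns (picture, depth): 480x640x3 uint8, red, green, blue; 480x640 float32, m along the optical axis (not along the pixel's ray), 0 where there is no reading.
- viewer.camera_params(name): a dict with "mtx" (3x3 intrinsics, pixels), "pose" (4x4, takes a point from camera to world coordinates). Camera axes: x right, y down, z forward; pixel columns grow to the right and rows downward; lengths in m; the calibration is good to about 2 mm. A picture is of the moment at which its call begins. camera_params takes no time and is no camera call.
- r.finish_job(): hands the job in, once; it reports no verdict.
Trained networks look in the newest picture that a camera, given by its name, has taken for a name from the list of things; names that differ only in an ending like _2 or _b are one class to them, and where a whole thing is asked for, a point or a joint stands for the part that bears it (a point fixed in the world has none). Each returns a list of dicts, best first, with "conf" (0 to 1); they miss things now and then, are a little off and sometimes report something else, mostly with a low value. They report only what shows in the picture. A call takes as long as a camera call.
- spotter.find_in(camera, name): "centre" ([column, row] in pixels, amid what is visible of it).
- spotter.trace(camera, name): "mask" (480x640 bool, what is visible of it) and "centre" ([column, row] in pixels, amid what is visible of it).
The state is a dict: "time_s": time; "joints": joint angles; "joint_velocities": joint speeds; "effort": joint torques, N m; "tcp_pos": TCP position; "ee_rot": TCP orientation; "wrist_force": force on the tool from outside, world axes, zero at the start; "moment": the same for the moment, N m; "gripper_width": opening from 0.0 (shut) to 1.0 (fully open).
Only numpy, scipy, OpenCV 4.12 (cv2) and the standard library are available. Lean on these libraries where they do the work, as an engineer would, in place of code of your own. Each camera call takes 0.05 s, during which the arm holds its last target.

## Working session

There is one attempt and no reset: what is moved stays moved. The work goes in short steps, Python scripts to look and compute and a tool call to move; the robot and the scene stay as the last step left them, time stands still between calls to the robot, and variables do not carry over. Pictures are saved under pics/ and viewed, and the job is handed in when it is done.

Besides the shell and the picture viewer there is one more tool, called after "Call:" by a JSON object that holds its "op" and its "data". move_arm: Moves the arm, as the interface text tells. Its arguments: {"type":"object","properties":{"series":{"type":"array","items":{"type":"array","items":{"type":"array","items":{"type":"number","minimum":-1,"maximum":1}}}}},"required":["series"]}

```bash
ls -la; mkdir -p pics; python3 - <<'E'
from station import r, viewer, spotter
import cv2, numpy as np
print(r.sense())
for n in ("scene","top"):
    im,d=viewer.capture(n)
    cv2.imwrite(f"pics/{n}0.png",im[:,:,::-1])
    p=viewer.camera_params(n); print(n,p["mtx"].round(1).tolist(),p["pose"].round(4).tolist())
E
```

```text
total 12
drwxr-xr-x  3 agent agent 4096 Dec  6 05:09 .
drwxr-xr-x 23 root  root  4096 Dec  6 05:09 ..
drwxr-xr-x  2 agent agent 4096 Dec  6 05:09 pics
{'time_s': 0.0, 'joints': array([ 8.21382068e+01,  2.20886691e+01,  3.80624615e-01, -3.06055154e-02,
       -6.84113898e+01, -1.48160531e+01]), 'joint_velocities': array([ 0.00565787, -0.10733318,  0.0085449 ,  0.02132162, -0.07385832,
        0.01245255]), 'effort': array([ 1.73735876e-03, -3.90670109e+01,  1.87409753e+01,  4.21989307e+00,
        1.10375145e-02, -1.74641277e-04]), 'tcp_pos': array([0.24076987, 0.57626965, 0.29118308]), 'ee_rot': array([[-7.77148762e-04, -3.85730294e-01, -9.22611259e-01],
       [-1.99693864e-03, -9.22609100e-01,  3.85731073e-01],
       [-9.99997704e-01,  2.14216850e-03, -5.32752076e-05]]), 'wrist_force': array([-0.26451783, -0.64457262, -1.07504262]), 'moment': array([ 0.04131845, -0.02805084,  0.02854329]), 'gripper_width': 1.003502226130889}
scene [[538.2, 0.0, 318.1], [0.0, 538.2, 237.6], [0.0, 0.0, 1.0]] [[0.7446, -0.3453, 0.5713, -0.1789], [-0.6675, -0.3728, 0.6446, -0.8644], [-0.0097, -0.8613, -0.5081, 0.7709], [0.0, 0.0, 0.0, 1.0]]
top [[606.2, 0.0, 314.4], [0.0, 606.2, 244.0], [0.0, 0.0, 1.0]] [[-0.0725, -0.9755, 0.2078, 0.3156], [-0.9974, 0.0715, -0.0121, 0.0069], [-0.003, -0.2081, -0.9781, 1.5253], [0.0, 0.0, 0.0, 1.0]]
```

View pics/scene0.png

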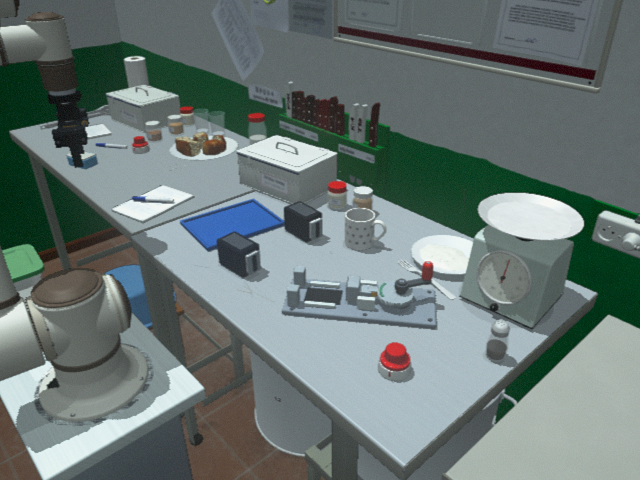

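View pics/top0.png

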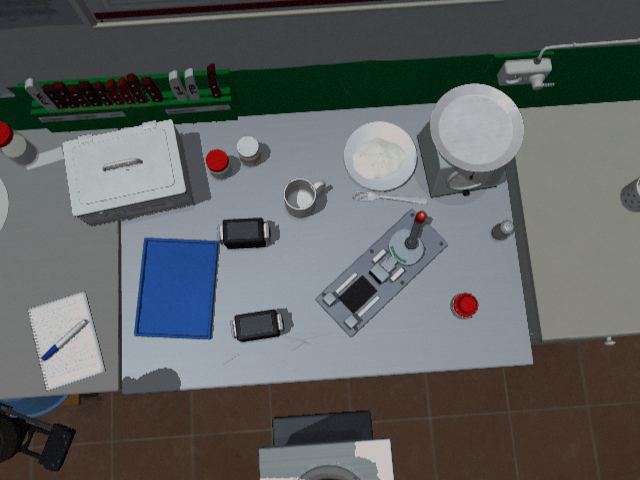

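Two dispensers near (244,233) and (258,326) in the top view, press at (383,270) running diagonally, with the crank at its upper-right end. Tray is at (177,288), mug at (300,197) and timer at (465,305). Now I'll measure.

```bash
cat > h.py <<'E'
from station import r, viewer, spotter
import cv2, numpy as np
def cap(n):
    im,d=viewer.capture(n); p=viewer.camera_params(n); return im,d,p["mtx"],p["pose"]
def world(d,K,P):
    v,u=np.mgrid[0:480,0:640]
    X=np.stack([(u-K[0,2])/K[0,0]*d,(v-K[1,2])/K[1,1]*d,d],-1)
    W=X@P[:3,:3].T+P[:3,3]; W[d==0]=np.nan
    return W
def proj(pts,K,P):
    q=(np.atleast_2d(pts)-P[:3,3])@P[:3,:3]
    return np.stack([q[:,0]/q[:,2]*K[0,0]+K[0,2],q[:,1]/q[:,2]*K[1,1]+K[1,2]],-1)
def atz(u,v,z,K,P):
    ray=P[:3,:3]@np.array([(u-K[0,2])/K[0,0],(v-K[1,2])/K[1,1],1.])
    t=(z-P[2,3])/ray[2]; return P[:3,3]+t*ray
E
python3 - <<'E'
from h import *
im,d,K,P=cap("top"); W=world(d,K,P)
np.savez("top0.npz",im=im,d=d)
big=cv2.resize(im[190:350,210:470,::-1],None,fx=3,fy=3,interpolation=cv2.INTER_CUBIC); cv2.imwrite("pics/crop0.png",big)
z=W[...,2]; print("table z",np.nanmedian(z[350:370,330:400]))
for (u,v) in [(244,233),(258,326),(420,217),(383,270),(177,288)]: print(u,v,W[v,u].round(4))
m=(z>0.07)&(z<0.086)
n,l,s,c=cv2.connectedComponentsWithStats(m.astype(np.uint8))
for i in range(1,n):
    if s[i,4]>200:
        pts=W[l==i]; rect=cv2.minAreaRect((pts[:,:2]*1000).astype(np.float32)); print(i,c[i].round(),s[i,4],np.median(pts[:,2]).round(4),rect)
for nm in ["dispenser_1","press","crank_grip","jaw","dispenser_1_front","serving_tray","mug_1","kitchen_timer"]:
    for f in spotter.trace("top",nm)[:5]: print(nm,round(f["conf"],2),np.round(f["centre"],1),f["mask"].sum())
E
```

```text
table z 0.0005942552209279306
244 233 [0.6633 0.1593 0.077 ]
258 326 [0.4345 0.1372 0.0757]
420 217 [ 0.6616 -0.2672  0.1193]
383 270 [ 0.5493 -0.1737  0.062 ]
177 288 [0.5498 0.3417 0.0092]
1 [592.  74.] 259 0.0778 ((1019.7662353515625, -763.295166015625), (8.577056884765625, 248.41644287109375), 0.3488122224807739)
2 [363.  90.] 718 0.0785 ((1019.451904296875, -172.86654663085938), (19.130041122436523, 682.6822509765625), 1.1163034439086914)
10 [ 96. 125.] 245 0.0782 ((971.9234619140625, 523.878662109375), (237.49111938476562, 7.984110355377197), 89.9502944946289)
22 [247. 146.] 348 0.0748 ((890.0792236328125, 139.6933135986328), (54.18780517578125, 54.460208892822266), 83.2155990600586)
25 [454. 174.] 238 0.0783 ((780.6343383789062, -361.0481262207031), (191.18850708007812, 90.85436248779297), 55.67995834350586)
27 [216. 159.] 354 0.0754 ((860.51708984375, 220.0452880859375), (54.682838439941406, 54.80386734008789), 78.64789581298828)
44 [243. 230.] 980 0.0786 ((671.645263671875, 160.8664093017578), (62.38713836669922, 102.11698913574219), 0.003139265812933445)
75 [256. 324.] 1083 0.0788 ((439.2547302246094, 145.55442810058594), (62.351715087890625, 108.65734100341797), 4.579989433288574)
dispenser_1 0.84 [256.7 320.8] 1387
press 0.62 [384.1 271.8] 6930
crank_grip 0.62 [417.8 215.8] 79
jaw 0.83 [382.8 269.4] 438
dispenser_1_front 0.57 [408.7 244.4] 1110
serving_tray 0.78 [175.3 287.8] 7670
mug_1 0.55 [302.9 194.2] 1142
kitchen_timer 0.88 [463.4 304.5] 563
kitchen_timer 0.18 [382.2 270.7] 414
```

View pics/crop0.png

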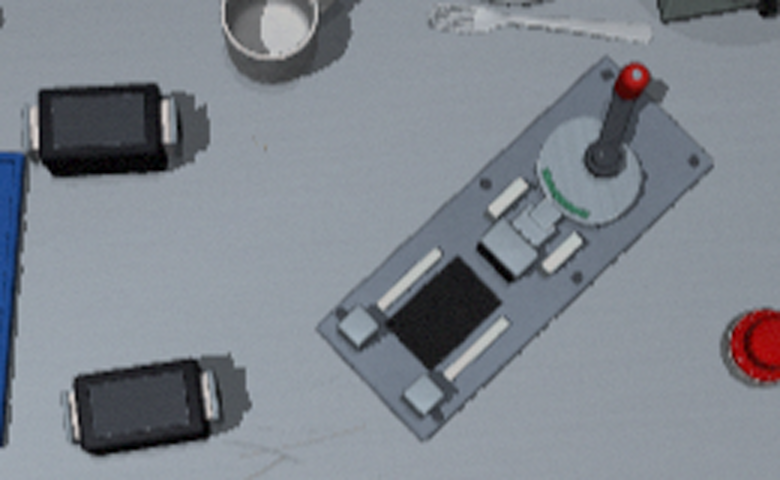

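```bash
python3 - <<'E'
from h import *
def comps(name):
    im,d,K,P=cap(name); W=world(d,K,P); x,y,z=W[...,0],W[...,1],W[...,2]
    print(name)
    reg=(x>0.35)&(x<0.8)&(y<-0.02)&(y>-0.42)
    m=reg&(z>0.009)&(z<0.019)
    m=cv2.morphologyEx(m.astype(np.uint8),cv2.MORPH_OPEN,np.ones((3,3),np.uint8))
    n,l,s,c=cv2.connectedComponentsWithStats(m)
    i=1+np.argmax(s[1:,4]); pts=W[l==i]; print("plate z",np.median(pts[:,2]), cv2.minAreaRect((pts[:,:2]*1000).astype(np.float32)))
    for lo,hi,nm in [(0.055,0.066,"posts/jaw tops"),(0.098,0.13,"knob"),(0.020,0.03,"guides")]:
        m=(reg&(z>lo)&(z<hi)).astype(np.uint8)
        n,l,s,c=cv2.connectedComponentsWithStats(m)
        for i in range(1,n):
            if s[i,4]>15:
                pts=W[l==i]; print(nm,s[i,4],c[i].round(),np.median(pts,0).round(4),[np.round(q,1) for q in cv2.minAreaRect((pts[:,:2]*1000).astype(np.float32))])
    return
comps("top"); comps("scene")
E
```

```text
top
plate z 0.014007043423895693 ((645.61328125, -204.7298583984375), (39.885704040527344, 147.99325561523438), 31.993541717529297)
posts/jaw tops 46 [459. 184.] [ 0.7539 -0.3846  0.0592] [array([ 754.4, -389.7]), array([ 8.7, 55.9]), np.float64(12.7)]
posts/jaw tops 28 [439. 186.] [ 0.752 -0.333  0.061] [array([ 752.6, -335.8]), array([37.1, 12.1]), np.float64(74.8)]
posts/jaw tops 147 [379. 272.] [ 0.5435 -0.1628  0.063 ] [array([ 545.1, -163.3]), array([41.8, 29. ]), np.float64(39.5)]
posts/jaw tops 104 [329. 298.] [ 0.4911 -0.0371  0.0597] [array([491.9, -37.2]), array([25.8, 25.9]), np.float64(39.9)]
posts/jaw tops 134 [468. 303.] [ 0.4534 -0.3707  0.058 ] [array([ 453.2, -370.7]), array([36.9, 36.8]), np.float64(83.6)]
posts/jaw tops 109 [351. 321.] [ 0.4319 -0.0844  0.0606] [array([432.7, -85.3]), array([25.5, 25.9]), np.float64(39.0)]
knob 279 [452. 174.] [ 0.763  -0.3519  0.1128] [array([ 765.7, -361.5]), array([110.4,  37.8]), np.float64(73.6)]
knob 82 [421. 215.] [ 0.668  -0.2713  0.1098] [array([ 668.8, -272.8]), array([23.2, 21.3]), np.float64(75.6)]
guides 39 [401. 181.
[... 2395 characters left out ...]
]), np.float64(37.7)]
guides 169 [480. 299.] [ 0.7478 -0.375   0.0256] [array([ 748.5, -371.6]), array([96.7, 21.6]), np.float64(85.1)]
guides 34 [351. 300.] [ 0.5289 -0.1772  0.0264] [array([ 527.7, -177.7]), array([ 8.3, 25.9]), np.float64(30.5)]
guides 41 [294. 302.] [ 0.4256 -0.0964  0.0247] [array([426.7, -96.6]), array([12.9, 26.5]), np.float64(65.4)]
guides 116 [320. 303.] [ 0.4688 -0.1367  0.0231] [array([ 469.7, -136.3]), array([16.2, 68.9]), np.float64(43.3)]
guides 59 [365. 306.] [ 0.5362 -0.2118  0.025 ] [array([ 537.6, -213.7]), array([ 7.1, 38.5]), np.float64(40.3)]
guides 156 [394. 368.] [ 0.4324 -0.3912  0.0246] [array([ 439.3, -383.1]), array([30.4, 61.2]), np.float64(33.7)]
```

```bash
cat >> h.py <<'E'
O=np.array([533.1,-149.8]); YAW=np.radians(129.1)
def p2w(x,y=0):
    c,s=np.cos(YAW),np.sin(YAW); return O+np.array([c*x-s*y,s*x+c*y])
def boxes(name,lo=0.072,hi=0.086,region=(0.3,0.8,-0.3,0.5),minn=150):
    im,d,K,P=cap(name); W=world(d,K,P); x,y,z=W[...,0],W[...,1],W[...,2]
    m=(z>lo)&(z<hi)&(x>region[0])&(x<region[1])&(y>region[2])&(y<region[3])
    m=cv2.morphologyEx(m.astype(np.uint8),cv2.MORPH_OPEN,np.ones((2,2),np.uint8))
    n,l,s,c=cv2.connectedComponentsWithStats(m)
    for i in range(1,n):
        if s[i,4]>minn:
            p=W[l==i]; q=(p[:,:2]*1000).astype(np.float32)
            print(name,"px",c[i].round(),"n",s[i,4],"z",(np.median(p[:,2])*1000).round(1),[np.round(t,1) for t in cv2.minAreaRect(q)])
    return im,W
E
python3 - <<'E'
from h import *
im,W=boxes("top"); im2,W2=boxes("scene")
x,y,z=W[...,0],W[...,1],W[...,2]
for lo,hi in [(0.1,0.15),(0.15,0.2),(0.2,0.25),(0.25,0.4)]:
    m=(x>0.5)&(x<0.95)&(y<-0.2)&(y>-0.5)&(z>lo)&(z<hi); 
    p=W[m]; 
    if len(p): print(lo,len(p),p.min(0).round(3),p.max(0).round(3), "min dist to knob", np.sort(np.hypot(p[:,0]-.669,p[:,1]+.2745))[:3].round(3), "axis x+y", )
# tray blue
hsv=cv2.cvtColor(im,cv2.COLOR_RGB2HSV); m=cv2.inRange(hsv,(105,150,60),(130,255,255))
n,l,s,c=cv2.connectedComponentsWithStats(m); i=1+np.argmax(s[1:,4]); print("tray",cv2.minAreaRect((W[l==i][:,:2]*1000).astype(np.float32)[::1]),np.nanmedian(W[l==i],0))
hsv=cv2.cvtColor(im2,cv2.COLOR_RGB2HSV); m=cv2.inRange(hsv,(105,150,60),(130,255,255))
n,l,s,c=cv2.connectedComponentsWithStats(m); i=1+np.argmax(s[1:,4]); print("tray",cv2.minAreaRect((W2[l==i][:,:2]*1000).astype(np.float32)))
print("axis",p2w(-128),"bed43",p2w(43.5))
cv2.imwrite("pics/crop1.png",cv2.resize(im[380:480,0:130,::-1],None,fx=4,fy=4))
cv2.imwrite("pics/crop1b.png",cv2.resize(im2[80:180,40:140,::-1],None,fx=4,fy=4))
E
```

```text
top px [244. 231.] n 941 z nan [array([679.4, 160.5]), array([96. , 77.8]), np.float64(87.3)]
top px [257. 325.] n 1034 z nan [array([438. , 140.1]), array([59.9, 96.5]), np.float64(5.2)]
scene px [279. 178.] n 219 z 76.4 [array([755.4, 386.6]), array([ 43. , 205.9]), np.float64(18.6)]
scene px [304. 212.] n 400 z nan [array([710.2, 167.5]), array([173. ,  58.4]), np.float64(46.8)]
scene px [365. 224.] n 168 z nan [array([7.988e+02, 4.000e-01]), array([167.8,  80.2]), np.float64(13.4)]
scene px [239. 244.] n 539 z nan [array([nan, nan]), array([0., 0.]), np.float64(0.0)]
0.1 774 [ 0.658 -0.493  0.1  ] [ 0.898 -0.262  0.15 ] min dist to knob [0.001 0.002 0.002] axis x+y
0.15 232 [ 0.764 -0.464  0.15 ] [ 0.891 -0.305  0.2  ] min dist to knob [0.106 0.107 0.107] axis x+y
0.2 6393 [ 0.733 -0.5    0.201] [ 0.95  -0.292  0.228] min dist to knob [0.104 0.104 0.105] axis x+y
tray ((551.4203491210938, 343.0180969238281), (188.84104919433594, 248.1900177001953), 82.81065368652344) [0.54876094 0.34336511 0.0072734 ]
tray ((545.0098876953125, 296.54278564453125), (275.066650390625, 242.83160400390625), 82.5929183959961)
axis [ 613.82650335 -249.1339401 ] bed43 [ 505.66560238 -116.04198129]
```

View pics/crop1.png

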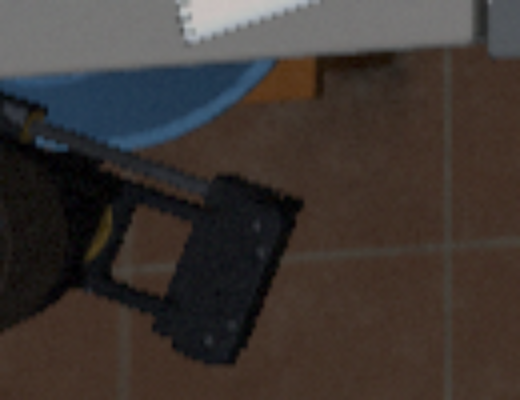

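View pics/crop1b.png

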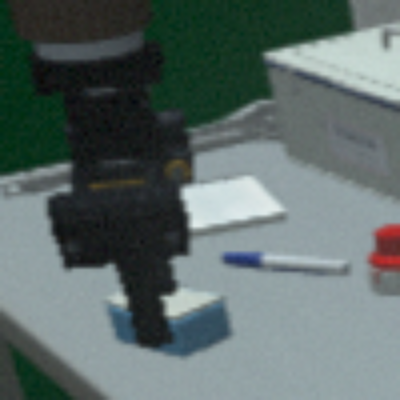

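```bash
python3 - <<'E'
from h import *
s=r.sense(); t=s["tcp_pos"]; R=s["ee_rot"]
im,d,K,P=cap("top"); W=world(d,K,P)
for n in("top","scene"):
    p=viewer.camera_params(n); K=p["mtx"];P=p["pose"]
    print(n,"tcp,+y95,-y95,+z95,-z95,tip",proj(np.array([t,t+.095*R[:,1],t-.095*R[:,1],t+.095*R[:,2],t-.095*R[:,2],t+.07*R[:,0]]),K,P).round(0).tolist())
# points near tool, in tool frame
for n in("top","scene"):
    im,d,K,P=cap(n); W=world(d,K,P).reshape(-1,3); W=W[np.isfinite(W[:,0])]
    L=(W-t)@R; m=(np.abs(L[:,1])<.2)&(np.abs(L[:,2])<.3)&(L[:,0]>-.3)&(L[:,0]<.075); L=L[m]
    for lo,hi in [(-.3,-.2),(-.2,-.12),(-.12,-.06),(-.06,-.005),(-.005,.08)]:
        q=L[(L[:,0]>lo)&(L[:,0]<hi)]
        if len(q)>5: print(n,lo,hi,len(q),"y",np.percentile(q[:,1],[1,99]).round(3),"z",np.percentile(q[:,2],[1,99]).round(3))
# platter
E
```

```text
top tcp,+y95,-y95,+z95,-z95,tip [[28.0, 434.0], [73.0, 450.0], [-16.0, 418.0], [8.0, 482.0], [48.0, 386.0], [44.0, 430.0]]
scene tcp,+y95,-y95,+z95,-z95,tip [[72.0, 135.0], [71.0, 147.0], [74.0, 124.0], [33.0, 139.0], [110.0, 130.0], [79.0, 160.0]]
top -0.2 -0.12 572 y [0.003 0.042] z [-0.041  0.022]
top -0.12 -0.06 312 y [-0.021  0.037] z [-0.039  0.022]
top -0.06 -0.005 1798 y [-0.06   0.094] z [-0.039  0.034]
top -0.005 0.08 45 y [-0.053  0.086] z [-0.038  0.032]
scene -0.3 -0.2 2932 y [0.002 0.07 ] z [-0.044  0.098]
scene -0.2 -0.12 1174 y [0.004 0.047] z [-0.045  0.065]
scene -0.12 -0.06 619 y [-0.033  0.039] z [-0.04   0.032]
scene -0.06 -0.005 1026 y [-0.085  0.099] z [-0.04   0.033]
scene -0.005 0.08 299 y [-0.05   0.089] z [-0.036  0.031]
```

Call:
{"op": "move_arm", "data": {"series": [[[0, 0, -0.235, 0.475, -0.94, -0.05, 1], [0, 0, -0.235, 0.475, -0.94, -0.05, 1], [0, 0, -0.235, 0.475, -0.94, -0.05, 1], [0, 0, -0.235, 0.475, -0.94, -0.05, 1], [0, 0, -0.235, 0.475, -0.94, -0.05, 1], [0, 0, -0.235, 0.475, -0.94, -0.05, 1], [0, 0, -0.235, 0.475, -0.94, -0.05, 1], [0, 0, -0.235, 0.475, -0.94, -0.05, 1], [0, 0, -0.235, 0.475, -0.94, -0.05, 1], [0, 0, -0.235, 0.475, -0.94, -0.05, 1], [0, 0, -0.235, 0.475, -0.94, -0.05, 1], [0, 0, -0.235, 0.475, -0.94, -0.05, 1], [0, 0, -0.235, 0.475, -0.94, -0.05, 1], [0, 0, -0.235, 0.475, -0.94, -0.05, 1], [0, 0, 0, 0, 0, 0, 1]]]}}

```text
time_s: 2.78
tcp_pos: [0.6342, -0.2092, 0.2519]
ee_rot: [[0.011, -0.761, -0.649], [0.002, -0.649, 0.761], [-1.0, -0.01, -0.005]]
wrist_force: [-0.6, -0.1, 0.3]
gripper_width: 1.001
```

```bash
cat >> h.py <<'E'
from scipy.spatial.transform import Rotation as Rn
def down(yaw_y):
    a=np.radians(yaw_y); y=np.array([np.cos(a),np.sin(a),0]); x=np.array([0,0,-1.]); return np.stack([x,y,np.cross(x,y)],1)
def togo(x,y,z,yaw):
    """x,y,z in mm; prints units of shift and turn to target"""
    s=r.sense(); d=(np.array([x,y,z])-s["tcp_pos"]*1000)
    rv=(Rn.from_matrix(down(yaw))*Rn.from_matrix(s["ee_rot"]).inv()).as_rotvec(degrees=True)
    print("t",round(s["time_s"],2),"tcp",(s["tcp_pos"]*1000).round(1),"d mm",d.round(1),"shift units",(d/60).round(2),"turn units",(rv/8).round(2),"j6",s["joints"][5].round(1),"F",s["wrist_force"].round(1),"w",round(s["gripper_width"],3))
E
sed -i 's/    m=cv2.morphologyEx(m.astype(np.uint8),cv2.MORPH_OPEN,np.ones((2,2),np.uint8))/    m=cv2.morphologyEx((m\&np.isfinite(z)).astype(np.uint8),cv2.MORPH_OPEN,np.ones((2,2),np.uint8))\&np.isfinite(z).astype(np.uint8)/' h.py
python3 - <<'E'
from h import *
togo(668.9,-274.6,146,-140.9)
s=r.sense(); t=s["tcp_pos"]; R=s["ee_rot"]
out=[]
for n in("top","scene"):
    im,d,K,P=cap(n)
    pts=np.array([t+.07*R[:,0]+k*R[:,1] for k in(-.0585,-.0435,.0435,.0585)]+[t+k*R[:,1] for k in (-.095,.095)])
    uv=proj(pts,K,P); g=im[:,:,::-1].copy()
    c=uv.mean(0).astype(int); x0,y0=c[0]-50,c[1]-50
    b=cv2.resize(g[y0:y0+100,x0:x0+100],None,fx=4,fy=4)
    for q in uv: cv2.circle(b,(int((q[0]-x0+.5)*4),int((q[1]-y0+.5)*4)),3,(0,255,0),-1)
    out.append(b)
cv2.imwrite("pics/fk1.png",np.hstack(out))
E
```

```text
t 2.77 tcp [ 634.2 -209.2  251.9] d mm [  34.7  -65.4 -105.9] shift units [ 0.58 -1.09 -1.76] turn units [-0.02  0.08 -0.17] j6 45.0 F [-0.6 -0.1  0.3] w 1.001
```

View pics/fk1.png

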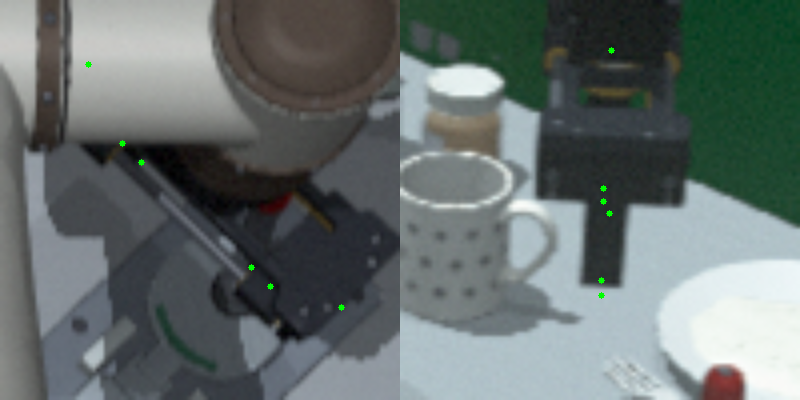

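Call:
{"op": "move_arm", "data": {"series": [[[0, 0.04, -0.08, 0.29, -0.54, 0, 1], [0, 0.04, -0.08, 0.29, -0.54, 0, 1], [0, 0, 0, 0, 0, -0.45, 1], [0, 0, 0, 0, 0, -0.45, 1], [0, 0, 0, 0, 0, -0.45, 1], [0, 0, 0, 0, 0, -0.3, 1], [0, 0, 0, 0, 0, 0, 1]]]}}

```text
time_s: 3.75
tcp_pos: [0.6688, -0.2609, 0.1575]
ee_rot: [[0.006, -0.763, -0.646], [0.002, -0.646, 0.763], [-1.0, -0.006, -0.002]]
wrist_force: [-1.0, 0.6, 0.5]
gripper_width: 0.998
```

```bash
python3 - <<'E'
from h import *
togo(668.9,-274.6,146,-140.9)
im,d,K,P=cap("scene")
cv2.imwrite("pics/knob1.png",cv2.resize(im[190:330,330:510,::-1],None,fx=4,fy=4))
E
```

```text
t 3.75 tcp [ 668.8 -260.9  157.5] d mm [  0.1 -13.7 -11.5] shift units [ 0.   -0.23 -0.19] turn units [-0.02  0.04 -0.14] j6 48.9 F [-1.   0.6  0.5] w 0.998
```

View pics/knob1.png

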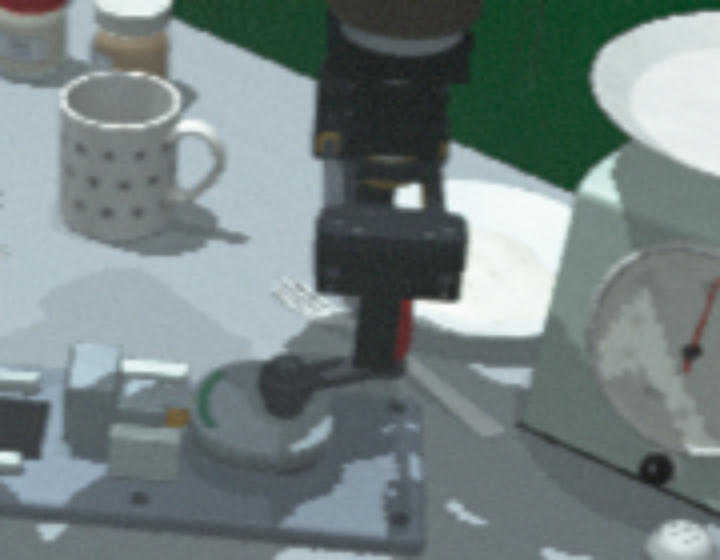

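Call:
{"op": "move_arm", "data": {"series": [[[0, 0, -0.1, 0, -0.23, -0.1, 1], [0, 0, 0, 0, -0.05, -0.1, 1], [0, 0, 0, 0, 0, 0, 0], [0, 0, 0, 0, 0, 0, 0], [0, 0, 0, 0, 0, 0, 0], [0, 0, 0, 0, 0, 0, 0]]]}}

```text
time_s: 4.55
tcp_pos: [0.6708, -0.2798, 0.15]
ee_rot: [[0.015, -0.773, -0.634], [-0.0, -0.634, 0.773], [-1.0, -0.011, -0.009]]
wrist_force: [0.4, -0.2, 0.7]
gripper_width: 0.633
```

```bash
python3 - <<'E'
from h import *
togo(668.9,-274.6,146,-140.9)
E
```

```text
t 4.55 tcp [ 670.8 -279.8  150. ] d mm [-1.9  5.2 -4. ] shift units [-0.03  0.09 -0.07] turn units [ 0.    0.11 -0.04] j6 49.5 F [ 0.4 -0.2  0.7] w 0.633
```

Call:
{"op": "move_arm", "data": {"series": [[[0, 0, 0, 0, 0.07, 0, 0], [0, 0, 0, 0, 0, 0, 0], [0, 0, 0, 0, 0, 0, 0], [0, 0, 0, 0, 0, 0, 0], [0, 0, 0, 0, 0, 0, 0]]]}}

```text
time_s: 5.18
tcp_pos: [0.6702, -0.2755, 0.1502]
ee_rot: [[0.013, -0.773, -0.635], [-0.001, -0.635, 0.773], [-1.0, -0.009, -0.009]]
wrist_force: [-0.1, 0.2, 0.1]
gripper_width: 0.277
```

```bash
python3 - <<'E'
from h import *
togo(668.9,-274.6,146,-140.9)
E
```

```text
t 5.17 tcp [ 670.2 -275.5  150.2] d mm [-1.3  0.9 -4.2] shift units [-0.02  0.02 -0.07] turn units [ 0.01  0.09 -0.04] j6 49.1 F [-0.1  0.2  0.1] w 0.277
```

```bash
cat >> h.py <<'E'
C=np.array([613.8,-249.1])
def arc(th0,th1,n,rad=62.):
    """crank degrees; prints unit rows; start from measured pose for first row"""
    s=r.sense(); p=s["tcp_pos"][:2]*1000
    rel=p-C; th=(np.degrees(np.arctan2(rel[1],rel[0]))-np.degrees(YAW)-60)%360
    print("now theta",th.round(1),"rad",np.hypot(*rel).round(1),"z",s["tcp_pos"][2].round(4),"F",s["wrist_force"].round(1),"w",round(s["gripper_width"],3),"t",round(s["time_s"],2))
    if th0 is None: th0=th
    a=np.radians(np.linspace(th0,th1,n+1)+60)+YAW
    q=C+rad*np.stack([np.cos(a),np.sin(a)],1); q[0]=p
    print(np.array2string((np.diff(q,axis=0)/60).round(2),separator=", "))
E
python3 - <<'E'
from h import *
arc(None,0,12)
E
```

```text
now theta 145.8 rad 62.3 z 0.1502 F [-0.1  0.2  0.1] w 0.277 t 5.17
[[-0.12, -0.19],
 [-0.15, -0.16],
 [-0.18, -0.12],
 [-0.2 , -0.08],
 [-0.22, -0.04],
 [-0.22,  0.01],
 [-0.21,  0.05],
 [-0.2 ,  0.1 ],
 [-0.17,  0.14],
 [-0.14,  0.17],
 [-0.1 ,  0.19],
 [-0.06,  0.21]]
```

Call:
{"op": "move_arm", "data": {"series": [[[0, 0, 0, -0.12, -0.19, 0, 0], [0, 0, 0, -0.15, -0.16, 0, 0], [0, 0, 0, -0.18, -0.12, 0, 0], [0, 0, 0, -0.2, -0.08, 0, 0], [0, 0, 0, -0.22, -0.04, 0, 0], [0, 0, 0, -0.22, 0.01, 0, 0], [0, 0, 0, 0, 0, 0, 0]]]}}

```text
time_s: 6.05
tcp_pos: [0.632, -0.3071, 0.1503]
ee_rot: [[0.086, -0.764, -0.64], [-0.01, -0.643, 0.766], [-0.996, -0.059, -0.063]]
wrist_force: [-11.1, -0.2, 8.0]
gripper_width: 0.272
```

```bash
python3 - <<'E'
from h import *
arc(None,0,6)
E
```

```text
now theta 98.3 rad 60.8 z 0.1503 F [-11.1  -0.2   8. ] w 0.272 t 6.05
[[-0.28, -0.07],
 [-0.29,  0.04],
 [-0.27,  0.12],
 [-0.23,  0.19],
 [-0.16,  0.25],
 [-0.09,  0.28]]
```

```bash
python3 - <<'E'
from h import *
togo(632,-307,150,-140.9)
E
```

```text
t 6.05 tcp [ 632.  -307.1  150.3] d mm [-0.   0.1 -0.3] shift units [-0.  0. -0.] turn units [ 0.08  0.62 -0.11] j6 53.4 F [-11.1  -0.2   8. ] w 0.272
```

Call:
{"op": "move_arm", "data": {"series": [[[0.04, 0.35, -0.05, -0.2, -0.05, 0, 0], [0.04, 0.35, -0.05, -0.26, 0.0, 0, 0], [0, 0.12, 0, -0.28, 0.07, 0, 0], [0, 0.1, 0, -0.27, 0.13, 0, 0], [0, 0.08, 0, -0.23, 0.2, 0, 0], [0, 0, 0, -0.16, 0.25, 0, 0], [0, 0, 0, 0, 0, 0, 0]]]}}

```text
time_s: 6.92
tcp_pos: [0.5589, -0.2753, 0.1507]
ee_rot: [[-0.016, -0.777, -0.63], [-0.008, -0.63, 0.777], [-1.0, 0.018, 0.004]]
wrist_force: [-2.5, 6.6, 2.3]
gripper_width: 0.27
```

```bash
python3 - <<'E'
from h import *
arc(None,0,3)
togo(552.6,-258.9,150,-140.9)
E
```

```text
now theta 16.4 rad 60.8 z 0.1507 F [-2.5  6.6  2.3] w 0.27 t 6.92
[[-0.06,  0.08],
 [-0.03,  0.09],
 [-0.02,  0.1 ]]
t 6.92 tcp [ 558.9 -275.3  150.7] d mm [-6.3 16.4 -0.7] shift units [-0.11  0.27 -0.01] turn units [ 0.06 -0.12  0.01] j6 49.6 F [-2.5  6.6  2.3] w 0.27
```

Call:
{"op": "move_arm", "data": {"series": [[[0.03, -0.06, 0, -0.07, 0.14, 0, 0], [0.03, -0.06, 0, -0.04, 0.14, 0, 0], [0, 0, 0, -0.02, 0.06, 0, 0], [0, 0, 0, 0, 0, 0, 0]]]}}

```text
time_s: 7.42
tcp_pos: [0.5524, -0.2591, 0.1507]
ee_rot: [[0.007, -0.776, -0.631], [-0.008, -0.631, 0.776], [-1.0, -0.001, -0.01]]
wrist_force: [-0.8, 1.4, 0.9]
gripper_width: 0.269
```

```bash
python3 - <<'E'
from h import *
arc(None,0,3)
togo(552.6,-258.9,150,-140.9)
E
```

```text
now theta 0.2 rad 62.2 z 0.1507 F [-0.8  1.4  0.9] w 0.269 t 7.42
[[ 0.,  0.],
 [-0.,  0.],
 [-0.,  0.]]
t 7.42 tcp [ 552.4 -259.1  150.7] d mm [ 0.2  0.2 -0.7] shift units [ 0.    0.   -0.01] turn units [0.05 0.05 0.  ] j6 48.6 F [-0.8  1.4  0.9] w 0.269
```

Call:
{"op": "move_arm", "data": {"series": [[[0, 0, 0, 0, 0, 0, 0.6], [0, 0, 0, 0, 0, 0, 0.6], [0, 0, 0, 0, 0, 0, 0.6], [0, 0, 0, 0, 0, 0.4, 1], [0, 0, 0, 0, 0, 0.9, 1], [0, 0, -0.5, -0.2, 0.5, 0.7, 1], [0, 0, -0.8, -0.25, 0.8, 0, 1], [0, 0, -0.8, -0.25, 0.9, 0, 1], [0, 0, -0.8, -0.25, 0.9, 0, 1], [0, 0, 0, 0, 0, 0, 1]]]}}

```text
time_s: 8.68
tcp_pos: [0.4944, -0.0647, 0.2753]
ee_rot: [[0.011, -0.965, -0.262], [-0.004, -0.262, 0.965], [-1.0, -0.009, -0.007]]
wrist_force: [1.0, 0.0, -0.3]
gripper_width: 1.002
```

```bash
cat > look.py <<'E'
from h import *
import sys
tag=sys.argv[1]
im,W=boxes("top"); im2,W2=boxes("scene")
cv2.imwrite(f"pics/{tag}.png",np.hstack([cv2.resize(im[160:360,130:480,::-1],(400,228)),im2[130:358,180:580,::-1]]))
E
python3 look.py a1; python3 -c "
from h import *
togo(439,145,200,-175.4)"
```

```text
top px [244. 231.] n 942 z 78.4 [array([670.7, 159.8]), array([98.8, 60.4]), np.float64(88.9)]
scene px [309. 213.] n 231 z 77.9 [array([715.2, 171.3]), array([182.1,  56.5]), np.float64(46.8)]
scene px [365. 224.] n 168 z 76.3 [array([796. ,   1.2]), array([171.2,  90.5]), np.float64(10.4)]
scene px [239. 244.] n 544 z 78.2 [array([439.6, 135. ]), array([65.5, 93.8]), np.float64(3.6)]
t 8.78 tcp [495.4 -66.9 275.1] d mm [-56.4 211.9 -75.1] shift units [-0.94  3.53 -1.25] turn units [ 0.04  0.07 -1.31] j6 3.7 F [-0.5 -0.4  0.1] w 1.005
```

View pics/a1.png

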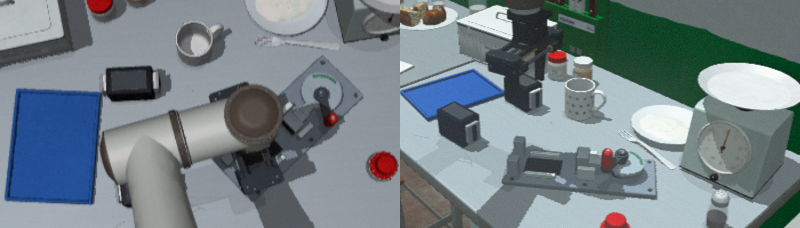

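```bash
cat >> h.py <<'E'
from scipy.optimize import minimize
def fitbox(W,c0,yaw0,z=0.078,L=100,Wd=62,tol=0.006):
    """fit L x Wd rectangle (mm) to top-face points near c0 (mm): symmetric soft in/out scoring over pixels in z band"""
    X=W.reshape(-1,3)*1000; X=X[np.isfinite(X[:,0])]
    q=X[(np.hypot(X[:,0]-c0[0],X[:,1]-c0[1])<110)]
    top=(np.abs(q[:,2]-z*1000)<tol*1000)
    def cost(p):
        c,s=np.cos(p[2]),np.sin(p[2]); d=q[:,:2]-p[:2]; u=np.abs(d@[c,s])-L/2; v=np.abs(d@[-s,c])-Wd/2
        o=np.maximum(u,v); ins=1/(1+np.exp(np.clip(o/1.5,-30,30)))
        return np.sum((top-ins)**2)
    best=None
    for da in(-.15,0,.15):
        r_=minimize(cost,[c0[0],c0[1],np.radians(yaw0)+da],method="Nelder-Mead",options=dict(xatol=.02,fatol=.01,maxiter=2000,initial_simplex=None))
        if best is None or r_.fun<best.fun: best=r_
    return np.array([best.x[0],best.x[1],np.degrees(best.x[2])]).round(2),round(best.fun,1),int(top.sum())
E
python3 - <<'E'
from h import *
z=np.load("top0.npz"); p=viewer.camera_params("top"); W=world(z["d"],p["mtx"],p["pose"])
print("top B",fitbox(W,(439,143),94)); print("top A",fitbox(W,(671,160),90))
im,d,K,P=cap("scene"); W=world(d,K,P)
print("scene B",fitbox(W,(439,140),94))
E
```

```text
top B (array([440.93, 142.52,  94.61]), np.float64(105.9), 1025)
top A (array([674.69, 163.09,  88.79]), np.float64(134.0), 921)
scene B (array([444.64, 143.11,  92.86]), np.float64(552.9), 553)
```

Call:
{"op": "move_arm", "data": {"series": [[[0, 0, -0.3, -0.2, 0.75, -0.1, 1], [0, 0, -0.3, -0.2, 0.75, -0.2, 1], [0, 0, -0.3, -0.2, 0.75, -0.3, 1], [0, 0, -0.3, -0.2, 0.75, -0.4, 1], [0, 0, -0.1, -0.1, 0.45, -0.25, 1], [0, 0, 0, 0, 0, 0, 1]]]}}

```text
time_s: 9.57
tcp_pos: [0.4446, 0.1389, 0.1973]
ee_rot: [[0.011, -0.998, -0.06], [-0.008, -0.06, 0.998], [-1.0, -0.011, -0.009]]
wrist_force: [-0.2, -0.1, 0.2]
gripper_width: 0.999
```

```bash
python3 -c "
from h import *
togo(441,141.5,95,-175.4)"
```

```text
t 9.57 tcp [444.6 138.9 197.3] d mm [  -3.6    2.6 -102.3] shift units [-0.06  0.04 -1.71] turn units [0.06 0.08 0.14] j6 -35.1 F [-0.2 -0.1  0.2] w 0.999
```

Call:
{"op": "move_arm", "data": {"series": [[[0.06, 0.08, 0.1, -0.06, 0.04, -0.5, 1], [0, 0, 0, 0, 0, -0.6, 1], [0, 0, 0, 0, 0, -0.5, 1], [0, 0, 0, 0, 0, 0, 1]]]}}

```text
time_s: 10.07
tcp_pos: [0.4455, 0.1376, 0.1009]
ee_rot: [[0.005, -0.998, -0.069], [0.003, -0.069, 0.998], [-1.0, -0.005, 0.002]]
wrist_force: [-0.1, 0.4, -0.0]
gripper_width: 1.0
```

```bash
python3 -c "
from h import *
togo(441,141.5,95,-175.4); print(r.sense()['joints'].round(1))
im,d,K,P=cap('scene'); cv2.imwrite('pics/g1.png',cv2.resize(im[150:300,170:350,::-1],None,fx=4,fy=4))"
```

```text
t 10.07 tcp [445.5 137.6 100.9] d mm [-4.5  3.9 -5.9] shift units [-0.08  0.07 -0.1 ] turn units [-0.02  0.03  0.08] j6 -33.4 F [-0.1  0.4 -0. ] w 1.0
[ 37.2  21.  -35.3   0.1 -33.5 -33.4]
```

View pics/g1.png

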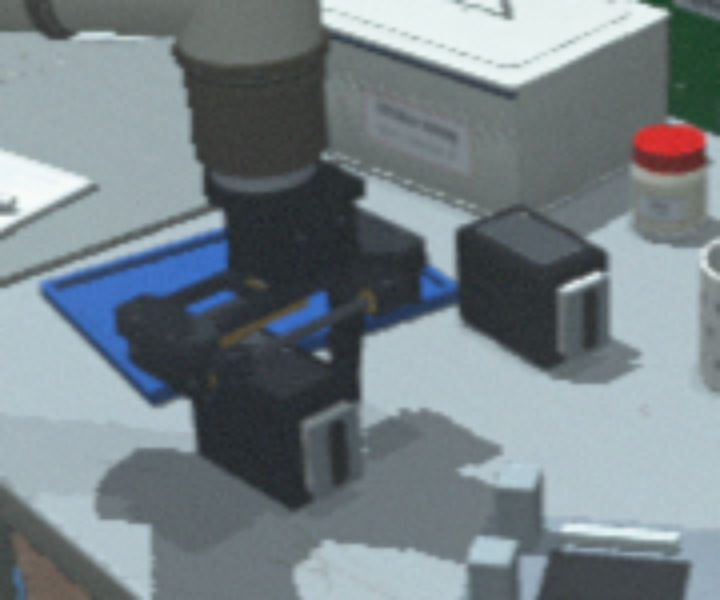

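Call:
{"op": "move_arm", "data": {"series": [[[0, 0.03, 0.08, -0.06, 0.07, -0.1, 1], [0, 0, 0, 0, 0, 0, 0], [0, 0, 0, 0, 0, 0, 0], [0, 0, 0, 0, 0, 0, 0], [0, 0, 0, 0, 0, 0, 0], [0, 0, 0, 0, 0, 0, 0]]]}}

```text
time_s: 10.88
tcp_pos: [0.4434, 0.1425, 0.099]
ee_rot: [[0.006, -0.997, -0.08], [0.007, -0.08, 0.997], [-1.0, -0.007, 0.007]]
wrist_force: [-0.3, -0.7, -1.8]
gripper_width: 0.713
```

```bash
python3 -c "
from h import *
togo(441,141.5,95,-175.4)"
```

```text
t 10.88 tcp [443.4 142.5  99. ] d mm [-2.4 -1.  -4. ] shift units [-0.04 -0.02 -0.07] turn units [-0.05  0.04  0.  ] j6 -33.1 F [-0.3 -0.7 -1.8] w 0.713
```

Call:
{"op": "move_arm", "data": {"series": [[[0, 0, 0, 0, 0, 0.5, 0], [0, 0, 0, 0, 0, 0.8, 0], [0, 0, 0.6, 0.15, -0.4, 0.3, 0], [0, 0, 0.7, 0.17, -0.7, 0, 0], [0, 0, 0.7, 0.17, -0.7, 0, 0], [0, 0, 0.7, 0.17, -0.7, 0, 0], [0, 0, 0.7, 0.17, -0.7, 0, 0], [0, 0, 0.7, 0.17, -0.7, 0, 0], [0, 0, 0.3, 0.05, -0.3, 0, 0], [0, 0, 0, 0, 0, 0, 0]]]}}

```text
time_s: 12.12
tcp_pos: [0.5052, -0.1172, 0.1914]
ee_rot: [[-0.003, -0.756, -0.655], [0.009, -0.655, 0.755], [-1.0, -0.004, 0.009]]
wrist_force: [-0.5, 0.7, -5.0]
gripper_width: 0.708
```

```bash
python3 -c "
from h import *
togo(*p2w(43.5),113,-140.9)
im,d,K,P=cap('scene'); cv2.imwrite('pics/g2.png',cv2.resize(im[170:340,230:450,::-1],None,fx=3.5,fy=3.5))"
```

```text
t 12.12 tcp [ 505.2 -117.2  191.4] d mm [  0.5   1.2 -78.4] shift units [ 0.01  0.02 -1.31] turn units [-0.07 -0.02 -0.23] j6 36.8 F [-0.5  0.7 -5. ] w 0.708
```

View pics/g2.png

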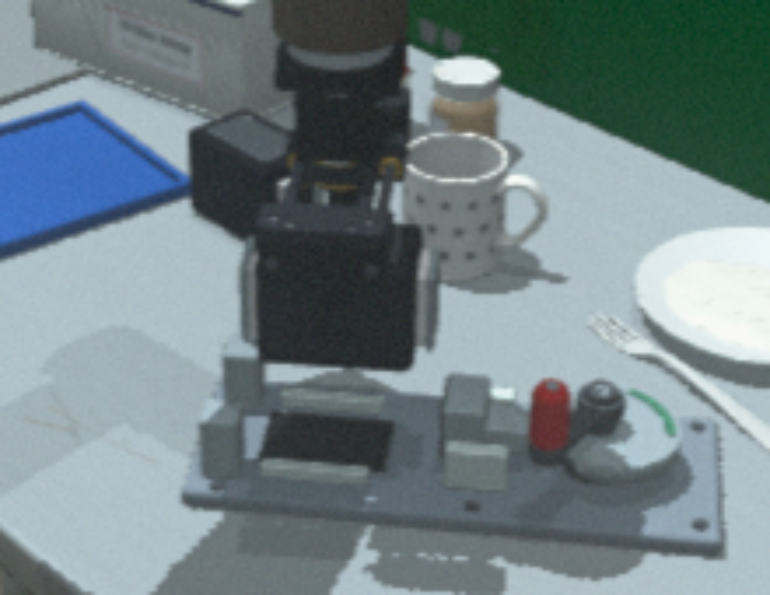

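Call:
{"op": "move_arm", "data": {"series": [[[-0.05, 0, -0.2, 0.01, 0.02, -0.5, 0], [0, 0, 0, 0, 0, -0.45, 0], [0, 0, 0, 0, 0, 0, 0], [0, 0, 0, 0, 0, 0, 0]]]}}

```text
time_s: 12.68
tcp_pos: [0.5059, -0.1126, 0.1337]
ee_rot: [[-0.001, -0.772, -0.635], [0.003, -0.635, 0.772], [-1.0, -0.001, 0.003]]
wrist_force: [0.4, -0.0, -4.9]
gripper_width: 0.71
```

```bash
python3 -c "
from h import *
togo(*p2w(43.5),113,-140.9)
im,d,K,P=cap('scene'); cv2.imwrite('pics/g3.png',cv2.resize(im[210:340,250:420,::-1],None,fx=4.5,fy=4.5))"
```

```text
t 12.68 tcp [ 505.9 -112.6  133.7] d mm [ -0.3  -3.4 -20.7] shift units [-0.   -0.06 -0.35] turn units [-0.02 -0.01 -0.04] j6 34.3 F [ 0.4 -0.  -4.9] w 0.71
```

View pics/g3.png

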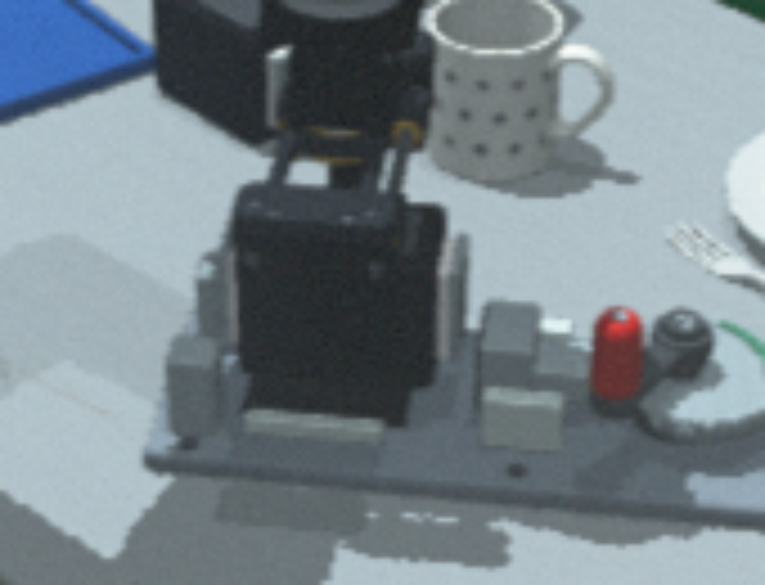

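Well aligned between the guides. I'll correct y by 3.4 mm and lower onto the bed.

Call:
{"op": "move_arm", "data": {"series": [[[0, 0, -0.04, 0, -0.06, 0, 0], [0, 0, 0, 0, 0, -0.15, 0], [0, 0, 0, 0, 0, -0.12, 0], [0, 0, 0, 0, 0, -0.08, 0], [0, 0, 0, 0, 0, 0, 0]]]}}

```text
time_s: 13.35
tcp_pos: [0.5069, -0.1164, 0.1135]
ee_rot: [[0.003, -0.776, -0.631], [0.003, -0.63, 0.776], [-1.0, -0.005, 0.0]]
wrist_force: [-0.3, -0.3, -4.2]
gripper_width: 0.709
```

```bash
python3 -c "
from h import *
togo(*p2w(43.5),113,-140.9)"
```

```text
t 13.35 tcp [ 506.9 -116.4  113.5] d mm [-1.2  0.3 -0.5] shift units [-0.02  0.01 -0.01] turn units [-0.02  0.02  0.  ] j6 34.4 F [-0.3 -0.3 -4.2] w 0.709
```

Call:
{"op": "move_arm", "data": {"series": [[[0, 0, 0, 0, 0, 0, 1], [0, 0, 0, 0, 0, 0, 1], [0, 0, 0, 0, 0, 0, 1], [0, 0, 0, 0, 0, 0.4, 1], [0, 0, 0, 0, 0, 0.9, 0.6], [0, 0, 0, 0.25, -0.8, 0, 0.6], [0, 0, 0, 0.25, -0.8, 0, 0.6], [0, 0, 0, 0.25, -0.75, 0, 0.6], [0, 0, 0, 0, 0, 0, 0.6]]]}}

```text
time_s: 14.48
tcp_pos: [0.5569, -0.2613, 0.2003]
ee_rot: [[0.017, -0.772, -0.635], [-0.001, -0.635, 0.772], [-1.0, -0.013, -0.011]]
wrist_force: [-1.1, 0.3, -0.2]
gripper_width: 0.613
```

```bash
python3 -c "
from h import *
togo(552.5,-258.9,149,-140.9)
im,d,K,P=cap('scene'); cv2.imwrite('pics/g4.png',cv2.resize(im[210:340,250:450,::-1],None,fx=4,fy=4))"
```

```text
t 14.47 tcp [ 556.9 -261.3  200.3] d mm [ -4.4   2.4 -51.3] shift units [-0.07  0.04 -0.86] turn units [ 0.01  0.12 -0.04] j6 49.7 F [-1.1  0.3 -0.2] w 0.613
```

View pics/g4.png

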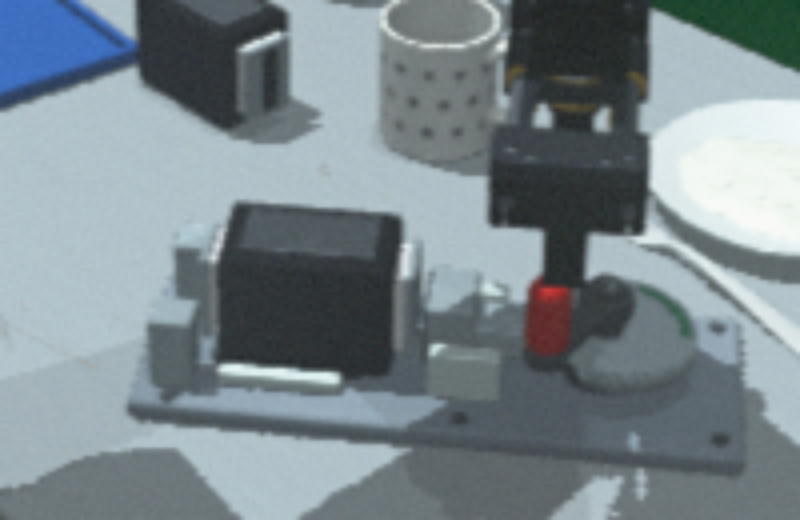

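Call:
{"op": "move_arm", "data": {"series": [[[0, 0.1, -0.04, -0.07, 0.04, 0, 0.6], [0, 0, 0, 0, 0, -0.4, 0.6], [0, 0, 0, 0, 0, -0.42, 0.6], [0, 0, 0, 0, 0, 0, 0.6]]]}}

```text
time_s: 15.02
tcp_pos: [0.5506, -0.2532, 0.1517]
ee_rot: [[0.001, -0.772, -0.635], [-0.0, -0.635, 0.772], [-1.0, -0.001, -0.001]]
wrist_force: [-0.6, 0.2, 0.2]
gripper_width: 0.599
```

```bash
python3 -c "
from h import *
togo(552.5,-258.9,149,-140.9)"
```

```text
t 15.03 tcp [ 550.6 -253.2  151.7] d mm [ 1.9 -5.7 -2.7] shift units [ 0.03 -0.1  -0.04] turn units [ 0.    0.01 -0.04] j6 48.8 F [-0.6  0.2  0.2] w 0.599
```

Call:
{"op": "move_arm", "data": {"series": [[[0, 0, 0, 0.03, -0.09, -0.03, 0.6], [0, 0, 0, 0, 0, 0, 0], [0, 0, 0, 0, 0, 0, 0], [0, 0, 0, 0, 0, 0, 0], [0, 0, 0, 0, 0, 0, 0], [0, 0, 0, 0, 0, 0, 0]]]}}

```text
time_s: 15.78
tcp_pos: [0.5523, -0.259, 0.1536]
ee_rot: [[0.003, -0.771, -0.636], [-0.002, -0.636, 0.771], [-1.0, -0.001, -0.003]]
wrist_force: [0.9, 1.0, -0.8]
gripper_width: 0.272
```

```bash
python3 -c "
from h import *
togo(552.5,-258.9,149,-140.9); arc(None,145,12)"
```

```text
t 15.78 tcp [ 552.3 -259.   153.6] d mm [ 0.2  0.1 -4.6] shift units [ 0.    0.   -0.08] turn units [ 0.02  0.02 -0.05] j6 49.3 F [ 0.9  1.  -0.8] w 0.272
now theta 0.1 rad 62.3 z 0.1536 F [ 0.9  1.  -0.8] w 0.272 t 15.78
[[ 0.06, -0.21],
 [ 0.1 , -0.19],
 [ 0.14, -0.17],
 [ 0.17, -0.14],
 [ 0.19, -0.1 ],
 [ 0.21, -0.05],
 [ 0.22, -0.01],
 [ 0.21,  0.04],
 [ 0.2 ,  0.08],
 [ 0.18,  0.12],
 [ 0.15,  0.16],
 [ 0.12,  0.18]]
```

Call:
{"op": "move_arm", "data": {"series": [[[0, 0, 0, 0.06, -0.21, 0, 0], [0, 0, 0, 0.1, -0.2, 0, 0], [0, 0, 0, 0.14, -0.18, 0, 0], [0, 0, 0, 0.18, -0.15, 0, 0], [0, 0, 0, 0.2, -0.11, 0, 0]]]}}

```text
time_s: 16.4
tcp_pos: [0.5817, -0.3022, 0.1534]
ee_rot: [[-0.032, -0.772, -0.634], [0.018, -0.635, 0.772], [-0.999, 0.014, 0.034]]
wrist_force: [-12.1, 5.3, 8.7]
gripper_width: 0.269
```

```bash
python3 -c "
from h import *
togo(552.5,-258.9,149,-140.9); arc(None,145,8)"
```

```text
t 16.4 tcp [ 581.7 -302.2  153.4] d mm [-29.2  43.3  -4.4] shift units [-0.49  0.72 -0.07] turn units [-0.13 -0.23 -0.04] j6 53.4 F [-12.1   5.3   8.7] w 0.269
now theta 49.8 rad 62.0 z 0.1534 F [-12.1   5.3   8.7] w 0.269 t 16.4
[[ 0.19, -0.09],
 [ 0.21, -0.05],
 [ 0.21, -0.01],
 [ 0.21,  0.04],
 [ 0.2 ,  0.08],
 [ 0.18,  0.12],
 [ 0.15,  0.15],
 [ 0.11,  0.18]]
```

Call:
{"op": "move_arm", "data": {"series": [[[-0.1, -0.2, 0, 0.21, -0.09, 0, 0], [-0.05, -0.15, 0, 0.23, -0.05, 0, 0], [0, -0.1, 0, 0.23, 0, 0, 0], [0, -0.1, 0, 0.23, 0.04, 0, 0], [0.03, -0.1, 0, 0.22, 0.08, 0, 0]]]}}

```text
time_s: 17.02
tcp_pos: [0.6186, -0.3111, 0.1535]
ee_rot: [[-0.025, -0.776, -0.63], [0.006, -0.631, 0.776], [-1.0, 0.016, 0.02]]
wrist_force: [-15.2, -17.4, 3.3]
gripper_width: 0.271
```

```bash
python3 -c "
from h import *
togo(552.5,-258.9,149,-140.9); arc(None,145,4)"
```

```text
t 17.02 tcp [ 618.6 -311.1  153.5] d mm [-66.1  52.2  -4.5] shift units [-1.1   0.87 -0.08] turn units [-0.04 -0.18  0.  ] j6 52.4 F [-15.2 -17.4   3.3] w 0.271
now theta 85.3 rad 62.2 z 0.1535 F [-15.2 -17.4   3.3] w 0.271 t 17.02
[[0.26, 0.06],
 [0.24, 0.12],
 [0.2 , 0.18],
 [0.15, 0.22]]
```

Call:
{"op": "move_arm", "data": {"series": [[[-0.03, -0.2, 0, 0.27, 0.0, 0, 0], [0, -0.12, 0, 0.27, 0.06, 0, 0], [0.03, -0.1, 0, 0.26, 0.11, 0, 0], [0.05, -0.1, 0, 0.22, 0.16, 0, 0]]]}}

```text
time_s: 17.52
tcp_pos: [0.6416, -0.3065, 0.1533]
ee_rot: [[-0.054, -0.782, -0.621], [0.012, -0.622, 0.783], [-0.998, 0.034, 0.043]]
wrist_force: [-19.2, -27.8, 0.9]
gripper_width: 0.27
```

```bash
python3 -c "
from h import *
togo(552.5,-258.9,149,-140.9); arc(None,145,2)"
```

```text
t 17.52 tcp [ 641.6 -306.5  153.3] d mm [-89.1  47.6  -4.3] shift units [-1.49  0.79 -0.07] turn units [-0.09 -0.38  0.08] j6 51.0 F [-19.2 -27.8   0.9] w 0.27
now theta 106.8 rad 63.8 z 0.1533 F [-19.2 -27.8   0.9] w 0.27 t 17.52
[[0.27, 0.23],
 [0.2 , 0.28]]
```

Call:
{"op": "move_arm", "data": {"series": [[[-0.05, -0.35, 0.05, 0.26, 0.08, 0, 0], [0.05, -0.15, 0, 0.25, 0.14, 0, 0], [0.06, -0.1, 0, 0.22, 0.19, 0, 0], [0.06, -0.05, 0, 0.16, 0.2, 0, 0]]]}}

```text
time_s: 18.02
tcp_pos: [0.665, -0.2889, 0.1533]
ee_rot: [[-0.039, -0.785, -0.618], [0.02, -0.619, 0.785], [-0.999, 0.018, 0.04]]
wrist_force: [-8.6, -18.9, -1.0]
gripper_width: 0.269
```

```bash
python3 -c "
from h import *
togo(552.5,-258.9,149,-140.9); arc(None,145,2)"
```

```text
t 18.02 tcp [ 665.  -288.9  153.3] d mm [-112.5   30.    -4.3] shift units [-1.88  0.5  -0.07] turn units [-0.14 -0.28  0.11] j6 49.6 F [ -8.6 -18.9  -1. ] w 0.269
now theta 133.0 rad 64.9 z 0.1533 F [ -8.6 -18.9  -1. ] w 0.269 t 18.02
[[0.02, 0.12],
 [0.05, 0.09]]
```

Call:
{"op": "move_arm", "data": {"series": [[[-0.1, -0.2, 0.1, 0.05, 0.13, 0, 0], [0, -0.08, 0, 0.04, 0.1, 0, 0], [0, 0, 0, 0, 0, 0, 0]]]}}

```text
time_s: 18.4
tcp_pos: [0.6658, -0.284, 0.1534]
ee_rot: [[-0.009, -0.779, -0.627], [-0.003, -0.627, 0.779], [-1.0, 0.009, 0.003]]
wrist_force: [1.7, 4.2, 1.0]
gripper_width: 0.276
```

```bash
python3 -c "
from h import *
togo(552.5,-258.9,149,-140.9); arc(None,145,2)"
```

```text
t 18.4 tcp [ 665.8 -284.   153.4] d mm [-113.3   25.1   -4.4] shift units [-1.89  0.42 -0.07] turn units [ 0.02 -0.06  0.04] j6 48.9 F [1.7 4.2 1. ] w 0.276
now theta 137.0 rad 62.7 z 0.1534 F [1.7 4.2 1. ] w 0.276 t 18.4
[[0.03, 0.07],
 [0.03, 0.06]]
```

Call:
{"op": "move_arm", "data": {"series": [[[0, 0, 0, 0, 0, 0, 0.6], [0, 0, 0, 0, 0, 0, 0.6], [0, 0, 0, 0, 0, 0, 0.6], [0, 0, 0, 0, 0, 0, 0.6], [0, 0, 0, 0, 0, 0.6, 0.6], [0, 0, 0, 0, 0, 0.3, 0.6], [0, 0, 0, 0, 0, 0, 0.6], [0, 0, 0, 0, 0, 0, 0.6], [0, 0, 0, 0, 0, 0, 0.6], [0, 0, 0, 0, 0, 0, 0.6], [0, 0, 0, 0, 0, 0, 0.6], [0, 0, 0, 0, 0, 0, 0.6], [0, 0, 0, 0, 0, 0, 0.6], [0, 0, 0, 0, 0, 0, 0.6], [0, 0, 0, 0, 0, 0, 0.6], [0, 0, 0, 0, 0, 0, 0.6], [0, 0, 0, 0, 0, 0, 0.6], [0, 0, 0, 0, 0, 0, 0.6], [0, 0, 0, 0, 0, 0, 0.6], [0, 0, 0, 0, 0, 0, 0.6]]]}}

```text
time_s: 20.9
tcp_pos: [0.6655, -0.2817, 0.2032]
ee_rot: [[-0.015, -0.779, -0.627], [0.001, -0.627, 0.779], [-1.0, 0.011, 0.01]]
wrist_force: [-0.1, 1.4, -0.3]
gripper_width: 0.598
```

```bash
python3 -c "
from h import *
togo(667,-281,153,-140.9)
im,d,K,P=cap('scene'); cv2.imwrite('pics/p1.png',cv2.resize(im[220:340,250:450,::-1],None,fx=4,fy=4))
im,d,K,P=cap('top'); cv2.imwrite('pics/p1t.png',cv2.resize(im[180:350,210:460,::-1],None,fx=3,fy=3))"
```

```text
t 20.9 tcp [ 665.5 -281.7  203.2] d mm [  1.5   0.7 -50.2] shift units [ 0.03  0.01 -0.84] turn units [-0.01 -0.11  0.03] j6 48.9 F [-0.1  1.4 -0.3] w 0.598
```

View pics/p1.png

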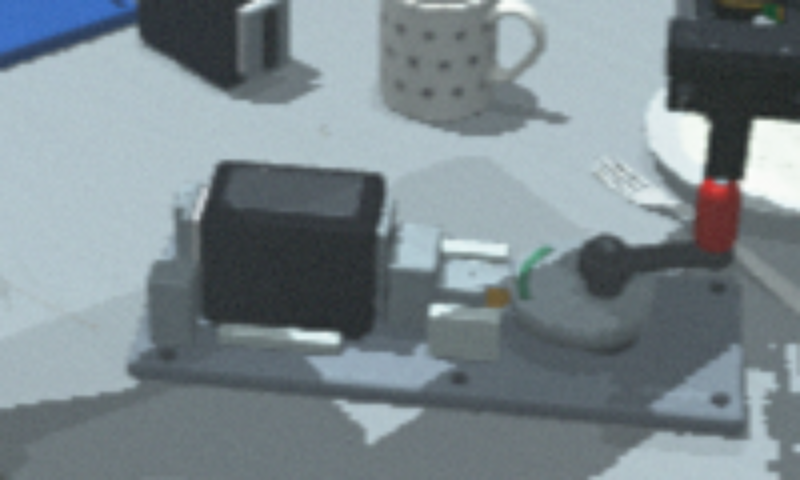

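View pics/p1t.png

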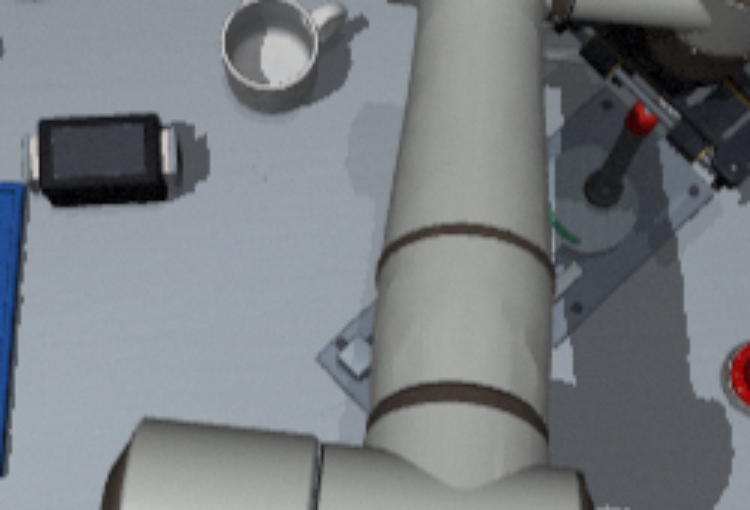

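Call:
{"op": "move_arm", "data": {"series": [[[0, 0, 0, 0, 0, 0, 0.6], [0, 0, 0, 0, 0, 0, 0.6], [0, -0.08, 0, 0, -0.03, -0.4, 0.6], [0, 0, 0, 0, 0, -0.4, 0.6], [0, 0, 0, 0, 0, 0, 0.6], [0, 0, 0, 0, 0, 0, 0], [0, 0, 0, 0, 0, 0, 0], [0, 0, 0, 0, 0, 0, 0], [0, 0, 0, 0, 0, 0, 0], [0, 0, 0, 0, 0, 0, 0]]]}}

```text
time_s: 22.25
tcp_pos: [0.6662, -0.2848, 0.1585]
ee_rot: [[0.001, -0.779, -0.627], [-0.002, -0.627, 0.779], [-1.0, 0.001, -0.002]]
wrist_force: [-0.3, 0.5, -1.4]
gripper_width: 0.269
```

```bash
python3 -c "
from h import *
togo(667,-281,150,-140.9);arc(None,0,10)"
```

```text
t 22.25 tcp [ 666.2 -284.8  158.5] d mm [ 0.8  3.8 -8.5] shift units [ 0.01  0.06 -0.14] turn units [0.01 0.01 0.03] j6 49.2 F [-0.3  0.5 -1.4] w 0.269
now theta 136.6 rad 63.4 z 0.1585 F [-0.3  0.5 -1.4] w 0.269 t 22.25
[[-0.18, -0.17],
 [-0.2 , -0.14],
 [-0.23, -0.09],
 [-0.24, -0.03],
 [-0.24,  0.02],
 [-0.23,  0.08],
 [-0.21,  0.13],
 [-0.17,  0.18],
 [-0.12,  0.21],
 [-0.07,  0.24]]
```

Call:
{"op": "move_arm", "data": {"series": [[[0, 0, 0, -0.18, -0.18, 0, 0], [0, 0.05, 0, -0.21, -0.14, 0, 0], [0, 0.1, 0, -0.24, -0.1, 0, 0], [0, 0.1, 0, -0.25, -0.04, 0, 0], [0, 0.1, 0, -0.25, 0.02, 0, 0], [0, 0.1, 0, -0.24, 0.07, 0, 0]]]}}

```text
time_s: 23.0
tcp_pos: [0.6262, -0.3075, 0.1591]
ee_rot: [[0.056, -0.77, -0.635], [-0.024, -0.637, 0.771], [-0.998, -0.028, -0.054]]
wrist_force: [13.1, -26.0, -17.6]
gripper_width: 0.269
```

```bash
python3 -c "
from h import *
togo(552.5,-258.9,158,-140.9);arc(None,0,5)"
```

```text
t 23.0 tcp [ 626.2 -307.5  159.1] d mm [-73.7  48.6  -1.1] shift units [-1.23  0.81 -0.02] turn units [ 0.17  0.4  -0.06] j6 51.8 F [ 13.1 -26.  -17.6] w 0.269
now theta 92.9 rad 59.7 z 0.1591 F [ 13.1 -26.  -17.6] w 0.269 t 23.0
[[-0.33, -0.05],
 [-0.32,  0.09],
 [-0.27,  0.19],
 [-0.2 ,  0.27],
 [-0.11,  0.32]]
```

Call:
{"op": "move_arm", "data": {"series": [[[0.1, 0.3, -0.03, -0.28, -0.08, 0, 0], [0.05, 0.2, 0, -0.3, 0.0, 0, 0], [0, 0.1, 0, -0.29, 0.08, 0, 0], [0, 0.05, 0, -0.25, 0.16, 0, 0], [0, 0, 0, -0.2, 0.22, 0, 0]]]}}

```text
time_s: 23.62
tcp_pos: [0.5607, -0.2818, 0.159]
ee_rot: [[0.006, -0.774, -0.633], [-0.002, -0.633, 0.774], [-1.0, -0.003, -0.005]]
wrist_force: [3.6, -1.5, -4.1]
gripper_width: 0.268
```

```bash
python3 -c "
from h import *
togo(552.5,-258.9,158,-140.9);arc(None,0,3)"
```

```text
t 23.62 tcp [ 560.7 -281.8  159. ] d mm [-8.2 22.9 -1. ] shift units [-0.14  0.38 -0.02] turn units [ 0.02  0.04 -0.02] j6 51.1 F [ 3.6 -1.5 -4.1] w 0.268
now theta 22.5 rad 62.4 z 0.159 F [ 3.6 -1.5 -4.1] w 0.268 t 23.62
[[-0.06,  0.12],
 [-0.05,  0.13],
 [-0.03,  0.13]]
```

Call:
{"op": "move_arm", "data": {"series": [[[0, 0, 0, -0.07, 0.14, 0, 0], [0, 0, 0, -0.05, 0.14, 0, 0], [0, 0, 0, -0.03, 0.13, 0, 0], [0, 0, 0, 0, 0, 0, 0], [0, 0, 0, 0, 0, 0, 0.6], [0, 0, 0, 0, 0, 0, 0.6], [0, 0, 0, 0, 0, 0, 0.6], [0, 0, 0, 0, 0, 0.5, 0.6], [0, 0, 0, 0, 0, 0.4, 1], [0, 0, 0, -0.28, 0.8, 0, 1], [0, 0, 0, -0.28, 0.8, 0, 1], [0, 0, 0, -0.28, 0.8, 0, 1], [0, 0, 0, 0, 0, 0, 1], [0, 0, 0, 0, 0, 0, 1]]]}}

```text
time_s: 25.38
tcp_pos: [0.5014, -0.1089, 0.217]
ee_rot: [[0.012, -0.773, -0.635], [-0.006, -0.635, 0.773], [-1.0, -0.005, -0.012]]
wrist_force: [0.1, -0.5, -0.7]
gripper_width: 0.991
```

```bash
python3 -c "
from h import *
togo(*p2w(50),113,-140.9)
im,d,K,P=cap('scene'); cv2.imwrite('pics/p2.png',cv2.resize(im[190:340,250:450,::-1],None,fx=4,fy=4))"
```

```text
t 25.38 tcp [ 501.4 -108.9  217. ] d mm [   0.2   -2.1 -104. ] shift units [ 0.   -0.03 -1.73] turn units [ 0.04  0.09 -0.04] j6 33.0 F [ 0.1 -0.5 -0.7] w 0.991
```

View pics/p2.png

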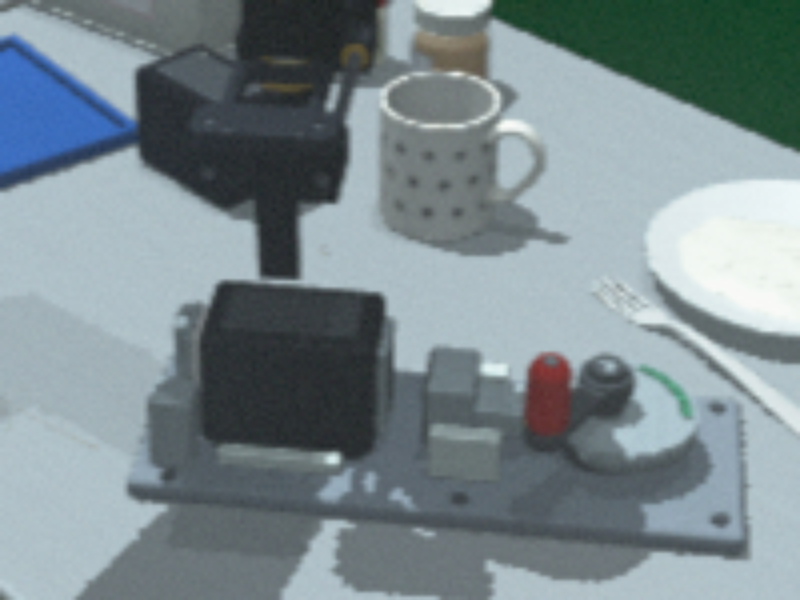

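Call:
{"op": "move_arm", "data": {"series": [[[0.03, 0.09, -0.04, 0, -0.05, -0.5, 1], [0, 0, 0, 0, -0.02, -0.55, 1], [0, 0, 0, 0, 0, -0.5, 1], [0, 0, 0, 0, 0, -0.15, 1], [0, 0, 0, 0, 0, 0, 1]]]}}

```text
time_s: 26.05
tcp_pos: [0.5044, -0.1181, 0.1131]
ee_rot: [[0.003, -0.781, -0.624], [-0.002, -0.624, 0.781], [-1.0, -0.001, -0.004]]
wrist_force: [-0.1, -1.1, 1.0]
gripper_width: 0.996
```

```bash
python3 -c "
from h import *
togo(*p2w(50),113,-140.9)"
```

```text
t 26.05 tcp [ 504.4 -118.1  113.1] d mm [-2.8  7.1 -0.1] shift units [-0.05  0.12 -0.  ] turn units [0.02 0.02 0.06] j6 33.6 F [-0.1 -1.1  1. ] w 0.996
```

Call:
{"op": "move_arm", "data": {"series": [[[0, 0, 0.06, -0.05, 0.12, 0, 1], [0, 0, 0, 0, 0, 0, 0], [0, 0, 0, 0, 0, 0, 0], [0, 0, 0, 0, 0, 0, 0], [0, 0, 0, 0, 0, 0, 0], [0, 0, 0, 0, 0, 0, 0]]]}}

```text
time_s: 26.8
tcp_pos: [0.503, -0.1106, 0.1164]
ee_rot: [[0.01, -0.775, -0.632], [-0.002, -0.632, 0.775], [-1.0, -0.006, -0.008]]
wrist_force: [1.4, -0.1, -1.0]
gripper_width: 0.704
```

```bash
python3 -c "
from h import *
togo(*p2w(50),113,-140.9); print(r.sense()['joints'].round(1))"
```

```text
t 26.8 tcp [ 503.  -110.6  116.4] d mm [-1.4 -0.4 -3.4] shift units [-0.02 -0.01 -0.06] turn units [ 0.02  0.07 -0.01] j6 33.2 F [ 1.4 -0.1 -1. ] w 0.704
[  5.8  23.  -28.    0.3 -38.5  33.2]
```

Call:
{"op": "move_arm", "data": {"series": [[[0, 0.05, 0, 0, 0, 0.4, 0], [0, 0, 0, 0, 0, 0.7, 0], [0, 0, -0.5, 0, 0, 0.4, 0], [0, 0, -1, 0, 0, 0, 0], [0, 0, -1, 0, 0, 0, 0], [0, 0, -1, 0, 0, 0, 0], [0, 0, -1, 0, 0, 0, 0], [0, 0, -1, 0, 0, 0, 0], [0, 0, -1, 0, 0, 0, 0], [0, 0, -1, 0, 0, 0, 0], [0, 0, -1, 0, 0, 0, 0], [0, 0, -1, 0, 0, 0, 0], [0, 0, -1, 0, 0, 0, 0], [0, 0, -1, 0, 0, 0, 0], [0, 0, -1, 0, 0, 0, 0], [0, 0, -1, 0, 0, 0, 0], [0, 0, -1, 0, 0, 0, 0], [0, 0, -1, 0, 0, 0, 0], [0, 0, -1, 0, 0, 0, 0], [0, 0, 0, 0, 0, 0, 0]]]}}

```text
time_s: 29.3
tcp_pos: [0.4844, -0.1078, 0.1835]
ee_rot: [[-0.013, 0.142, 0.99], [0.039, 0.989, -0.141], [-0.999, 0.037, -0.018]]
wrist_force: [1.1, -0.1, -4.3]
gripper_width: 0.713
```

```bash
python3 -c "
from h import *
togo(*p2w(44),116.5,39.1); print(r.sense()['joints'].round(1))"
```

```text
t 29.3 tcp [ 484.4 -107.8  183.5] d mm [ 20.9  -7.9 -67. ] shift units [ 0.35 -0.13 -1.12] turn units [-0.3   0.02 -5.34] j6 -101.3 F [ 1.1 -0.1 -4.3] w 0.713
[   5.1   16.6  -24.2   -3.   -49.8 -101.3]
```

Call:
{"op": "move_arm", "data": {"series": [[[-0.1, 0, -0.95, 0.08, -0.03, 0.05, 0], [-0.1, 0, -0.95, 0.08, -0.03, 0.05, 0], [-0.05, 0, -0.95, 0.08, -0.03, 0.05, 0], [0, 0, -0.95, 0.08, -0.03, 0.03, 0], [0, 0, -0.95, 0.08, -0.03, 0.03, 0], [0, 0, -0.5, 0.04, 0, 0, 0], [0, 0, 0, 0, 0, 0, 0], [0, 0, 0, 0, 0, 0, 0]]]}}

```text
time_s: 30.3
tcp_pos: [0.5071, -0.1162, 0.1905]
ee_rot: [[-0.015, 0.772, 0.635], [0.013, 0.636, -0.772], [-1.0, -0.003, -0.019]]
wrist_force: [0.3, 0.7, -4.8]
gripper_width: 0.711
```

```bash
python3 -c "
from h import *
togo(*p2w(44),116.5,39.1); print(r.sense()['joints'].round(1))
im,d,K,P=cap('scene'); cv2.imwrite('pics/p3.png',cv2.resize(im[190:340,250:450,::-1],None,fx=4,fy=4))"
```

```text
t 30.3 tcp [ 507.1 -116.2  190.5] d mm [ -1.7   0.6 -74. ] shift units [-0.03  0.01 -1.23] turn units [-0.09 -0.1  -0.05] j6 -144.5 F [ 0.3  0.7 -4.8] w 0.711
[   4.6   18.1  -21.4   -1.1  -51.3 -144.5]
```

View pics/p3.png

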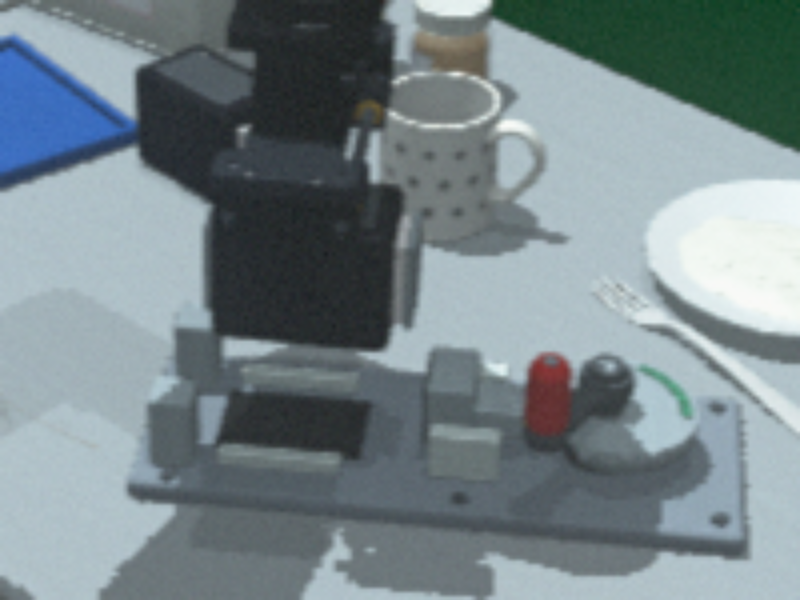

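Call:
{"op": "move_arm", "data": {"series": [[[-0.08, -0.1, -0.05, -0.03, 0, -0.45, 0], [0, 0, 0, 0, 0, -0.42, 0], [0, 0, 0, 0, 0, 0, 0], [0, 0, 0, 0, 0, 0, 0]]]}}

```text
time_s: 30.85
tcp_pos: [0.506, -0.1162, 0.1387]
ee_rot: [[0.003, 0.774, 0.634], [0.001, 0.634, -0.774], [-1.0, 0.003, 0.001]]
wrist_force: [0.3, -0.0, -4.6]
gripper_width: 0.711
```

```bash
python3 -c "
from h import *
togo(*p2w(44),116.5,39.1)"
```

```text
t 30.85 tcp [ 506.  -116.2  138.7] d mm [ -0.6   0.5 -22.2] shift units [-0.01  0.01 -0.37] turn units [-0.01  0.02 -0.03] j6 -145.6 F [ 0.3 -0.  -4.6] w 0.711
```

Call:
{"op": "move_arm", "data": {"series": [[[0, 0, -0.03, -0.01, 0.01, -0.15, 0], [0, 0, 0, 0, 0, -0.13, 0], [0, 0, 0, 0, 0, -0.1, 0], [0, 0, 0, 0, 0, 0, 0]]]}}

```text
time_s: 31.35
tcp_pos: [0.5068, -0.1155, 0.1167]
ee_rot: [[0.008, 0.776, 0.631], [0.002, 0.631, -0.776], [-1.0, 0.007, 0.004]]
wrist_force: [0.7, 0.1, -3.1]
gripper_width: 0.71
```

```bash
python3 -c "
from h import *
togo(*p2w(44),116.5,39.1)"
```

```text
t 31.35 tcp [ 506.8 -115.5  116.7] d mm [-1.5 -0.1 -0.2] shift units [-0.02 -0.   -0.  ] turn units [-0.01  0.06 -0.  ] j6 -145.9 F [ 0.7  0.1 -3.1] w 0.71
```

Call:
{"op": "move_arm", "data": {"series": [[[0, 0, 0, 0, 0, 0, 1], [0, 0, 0, 0, 0, 0, 1], [0, 0, 0, 0, 0, 0, 1], [0, 0, 0, 0, 0, 0.4, 1], [0, 0, 0, 0, 0, 0.9, 0.6], [0, 0, 0, 0.23, -0.79, 0, 0.6], [0, 0, 0, 0.23, -0.79, 0, 0.6], [0, 0, 0, 0.23, -0.76, 0, 0.6], [0, 0, 0, 0, 0, 0, 0.6], [0, 0, 0, 0, 0, 0, 0.6]]]}}

```text
time_s: 32.6
tcp_pos: [0.5524, -0.2598, 0.2026]
ee_rot: [[0.02, 0.773, 0.634], [-0.002, 0.635, -0.773], [-1.0, 0.014, 0.014]]
wrist_force: [0.5, -0.7, 0.6]
gripper_width: 0.602
```

```bash
python3 -c "
from h import *
togo(552.4,-259,151,39.1)"
```

```text
t 32.6 tcp [ 552.4 -259.8  202.6] d mm [  0.    0.8 -51.6] shift units [ 0.    0.01 -0.86] turn units [ 0.01  0.14 -0.04] j6 -130.5 F [ 0.5 -0.7  0.6] w 0.602
```

Call:
{"op": "move_arm", "data": {"series": [[[0, 0.13, -0.04, 0, 0.01, -0.4, 0.6], [0, 0, 0, 0, 0, -0.45, 0.6], [0, 0, 0, 0, 0, 0, 0.6], [0, 0, 0, 0, 0, 0, 0.5]]]}}

```text
time_s: 33.1
tcp_pos: [0.5514, -0.2555, 0.1488]
ee_rot: [[-0.002, 0.774, 0.633], [-0.001, 0.633, -0.774], [-1.0, -0.002, -0.001]]
wrist_force: [-0.0, 0.7, 0.0]
gripper_width: 0.55
```

```bash
python3 -c "
from h import *
togo(552.4,-259,151,39.1)
im,d,K,P=cap('scene'); cv2.imwrite('pics/p4.png',cv2.resize(im[210:340,250:450,::-1],None,fx=4,fy=4))"
```

```text
t 33.1 tcp [ 551.4 -255.5  148.8] d mm [ 1.  -3.5  2.2] shift units [ 0.02 -0.06  0.04] turn units [ 0.01 -0.01 -0.02] j6 -131.2 F [-0.   0.7  0. ] w 0.55
```

View pics/p4.png

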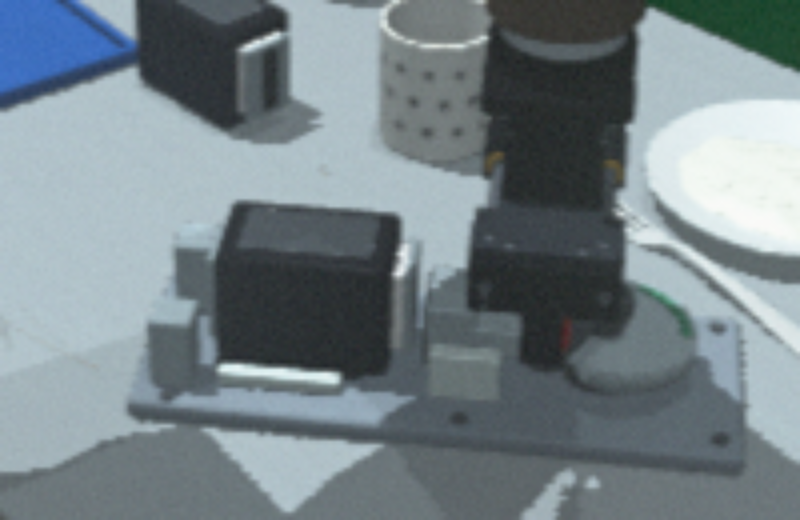

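Call:
{"op": "move_arm", "data": {"series": [[[0, 0, 0, 0.01, -0.05, 0.02, 0.5], [0, 0, 0, 0, 0, 0, 0], [0, 0, 0, 0, 0, 0, 0], [0, 0, 0, 0, 0, 0, 0], [0, 0, 0, 0, 0, 0, 0], [0, 0, 0, 0.06, -0.21, 0, 0], [-0.03, -0.02, 0, 0.1, -0.2, 0, 0], [-0.05, -0.04, 0, 0.13, -0.18, 0, 0], [-0.05, -0.06, 0, 0.16, -0.17, 0, 0], [-0.05, -0.08, 0, 0.18, -0.15, 0, 0], [-0.05, -0.1, 0, 0.2, -0.12, 0, 0]]]}}

```text
time_s: 34.52
tcp_pos: [0.5913, -0.3074, 0.152]
ee_rot: [[0.008, 0.776, 0.631], [-0.006, 0.631, -0.776], [-1.0, 0.003, 0.01]]
wrist_force: [-10.4, 13.6, 12.5]
gripper_width: 0.272
```

```bash
python3 -c "
from h import *
togo(552.4,-259,151,39.1); arc(None,140,6)"
```

```text
t 34.52 tcp [ 591.3 -307.4  152. ] d mm [-38.9  48.4  -1. ] shift units [-0.65  0.81 -0.02] turn units [ 0.04  0.06 -0.  ] j6 -127.5 F [-10.4  13.6  12.5] w 0.272
now theta 59.8 rad 62.4 z 0.152 F [-10.4  13.6  12.5] w 0.272 t 34.52
[[ 0.24, -0.05],
 [ 0.24, -0.  ],
 [ 0.23,  0.05],
 [ 0.22,  0.1 ],
 [ 0.19,  0.15],
 [ 0.15,  0.19]]
```

Call:
{"op": "move_arm", "data": {"series": [[[-0.03, -0.08, 0, 0.25, -0.09, 0, 0], [-0.02, -0.12, 0, 0.27, -0.06, 0, 0], [0, -0.12, 0, 0.28, -0.03, 0, 0], [0, -0.14, 0, 0.28, 0.01, 0, 0], [0, -0.14, 0, 0.28, 0.04, 0, 0], [0, -0.14, 0, 0.28, 0.08, 0, 0]]]}}

```text
time_s: 35.28
tcp_pos: [0.639, -0.308, 0.1518]
ee_rot: [[-0.035, 0.779, 0.625], [0.016, 0.626, -0.78], [-0.999, -0.017, -0.034]]
wrist_force: [-26.3, -10.9, 11.2]
gripper_width: 0.272
```

```bash
python3 -c "
from h import *
togo(552.4,-259,151,39.1); arc(None,140,3)"
```

```text
t 35.27 tcp [ 639.  -308.   151.8] d mm [-86.6  49.   -0.8] shift units [-1.44  0.82 -0.01] turn units [-0.11 -0.25  0.04] j6 -128.1 F [-26.3 -10.9  11.2] w 0.272
now theta 104.0 rad 64.1 z 0.1518 F [-26.3 -10.9  11.2] w 0.272 t 35.27
[[0.18, 0.14],
 [0.16, 0.14],
 [0.13, 0.17]]
```

Call:
{"op": "move_arm", "data": {"series": [[[-0.06, -0.25, 0.04, 0.26, 0.1, 0, 0], [0, -0.12, 0, 0.25, 0.13, 0, 0], [0.04, -0.1, 0, 0.23, 0.17, 0, 0], [0.05, -0.06, 0, 0.18, 0.18, 0, 0], [0.03, -0.05, 0, 0.1, 0.14, 0, 0], [0, 0, 0, 0.03, 0.06, 0, 0], [0, 0, 0, 0, 0, 0, 0]]]}}

```text
time_s: 36.15
tcp_pos: [0.6645, -0.2895, 0.152]
ee_rot: [[-0.045, 0.786, 0.616], [0.008, 0.617, -0.787], [-0.999, -0.03, -0.034]]
wrist_force: [-0.5, 3.9, 2.6]
gripper_width: 0.275
```

```bash
python3 -c "
from h import *
togo(552.4,-259,151,39.1); arc(None,140,3)"
```

```text
t 36.15 tcp [ 664.5 -289.5  152. ] d mm [-112.1   30.5   -1. ] shift units [-1.87  0.51 -0.02] turn units [-0.05 -0.32  0.12] j6 -131.1 F [-0.5  3.9  2.6] w 0.275
now theta 132.3 rad 64.9 z 0.152 F [-0.5  3.9  2.6] w 0.275 t 36.15
[[-0.01,  0.07],
 [ 0.03,  0.04],
 [ 0.02,  0.04]]
```

Call:
{"op": "move_arm", "data": {"series": [[[-0.03, -0.2, 0.08, 0.02, 0.08, 0, 0], [0, -0.1, 0.03, 0.02, 0.07, 0, 0], [0, 0, 0, 0, 0, 0, 0], [0, 0, 0, 0, 0, 0, 0.6], [0, 0, 0, 0, 0, 0, 0.6], [0, 0, 0, 0, 0, 0, 0.6], [0, 0, 0, 0, 0, 0, 0.6], [0, 0, 0, 0, 0, 0.6, 0.6], [0, 0, 0, 0, 0, 0.3, 0.6], [0, 0, 0, 0, 0, 0, 0.6], [0, 0, 0, 0, 0, 0, 0.6], [0, 0, 0, 0, 0, 0, 0.6], [0, 0, 0, 0, 0, 0, 0.6], [0, 0, 0, 0, 0, 0, 0.6], [0, 0, 0, 0, 0, 0, 0.6], [0, 0, 0, 0, 0, 0, 0.6], [0, 0, 0, 0, 0, 0, 0.6], [0, 0, 0, 0, 0, 0, 0.6], [0, 0, 0, 0, 0, 0, 0.6], [0, 0, 0, 0, 0, 0, 0.6]]]}}

```text
time_s: 38.65
tcp_pos: [0.6626, -0.2845, 0.2016]
ee_rot: [[-0.018, 0.777, 0.629], [-0.0, 0.629, -0.777], [-1.0, -0.014, -0.011]]
wrist_force: [-0.3, -1.0, 0.2]
gripper_width: 0.606
```

```bash
python3 -c "
from h import *
togo(666,-284.5,153,39.1)
im,d,K,P=cap('scene'); cv2.imwrite('pics/p5.png',cv2.resize(im[210:340,250:450,::-1],None,fx=4,fy=4))"
```

```text
t 38.65 tcp [ 662.6 -284.5  201.6] d mm [  3.4   0.  -48.6] shift units [ 0.06  0.   -0.81] turn units [ 0.   -0.13  0.01] j6 -130.7 F [-0.3 -1.   0.2] w 0.606
```

View pics/p5.png

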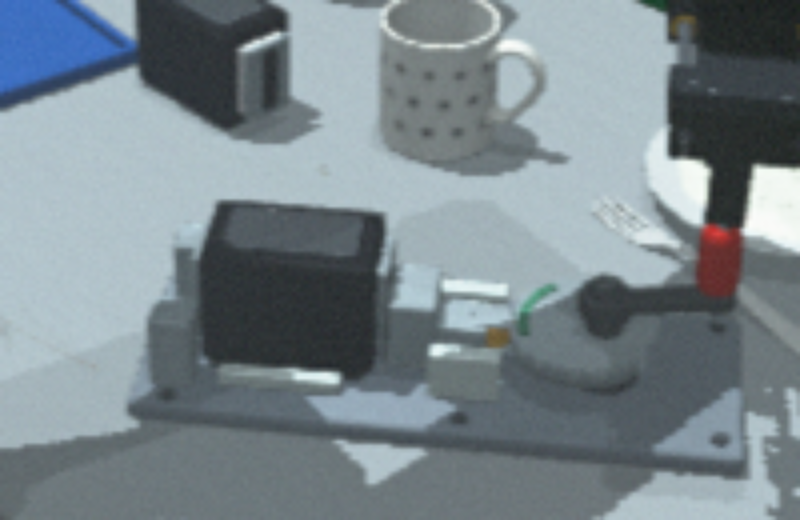

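Call:
{"op": "move_arm", "data": {"series": [[[0, 0, 0, 0, 0, 0, 0.6], [0, 0, 0, 0, 0, 0, 0.6], [0, 0, 0, 0, 0, 0, 0.6], [0, 0, 0, 0, 0, 0, 0.6], [0, 0, 0, 0, 0, 0, 0.6], [0, 0, 0, 0, 0, 0, 0.6], [0, -0.1, 0, 0.04, -0.02, -0.45, 0.6], [0, 0, 0, 0, 0, -0.4, 0.6], [0, 0, 0, 0, 0, 0, 0.5], [0, 0, 0, 0, 0, 0, 0], [0, 0, 0, 0, 0, 0, 0], [0, 0, 0, 0, 0, 0, 0], [0, 0, 0, 0, 0, 0, 0], [0, 0, 0, 0, 0, 0, 0]]]}}

```text
time_s: 40.45
tcp_pos: [0.6632, -0.2879, 0.1524]
ee_rot: [[-0.006, 0.778, 0.628], [-0.002, 0.628, -0.778], [-1.0, -0.006, -0.002]]
wrist_force: [-0.4, -0.5, -3.3]
gripper_width: 0.275
```

```bash
python3 -c "
from h import *
togo(666,-284.5,153,39.1);arc(None,0,10)"
```

```text
t 40.45 tcp [ 663.2 -287.9  152.4] d mm [2.8 3.4 0.6] shift units [0.05 0.06 0.01] turn units [ 0.01 -0.04  0.02] j6 -130.5 F [-0.4 -0.5 -3.3] w 0.275
now theta 132.8 rad 62.8 z 0.1524 F [-0.4 -0.5 -3.3] w 0.275 t 40.45
[[-0.18, -0.16],
 [-0.2 , -0.13],
 [-0.23, -0.08],
 [-0.24, -0.02],
 [-0.24,  0.03],
 [-0.22,  0.09],
 [-0.2 ,  0.14],
 [-0.16,  0.18],
 [-0.12,  0.21],
 [-0.06,  0.23]]
```

Call:
{"op": "move_arm", "data": {"series": [[[0, 0, 0, -0.17, -0.17, 0, 0], [0, 0.08, 0, -0.2, -0.15, 0, 0], [0, 0.12, 0, -0.23, -0.13, 0, 0], [0, 0.14, 0, -0.25, -0.1, 0, 0], [0, 0.14, 0, -0.26, -0.06, 0, 0], [0, 0.12, 0, -0.27, -0.03, 0, 0]]]}}

```text
time_s: 41.2
tcp_pos: [0.6047, -0.3116, 0.1524]
ee_rot: [[-0.025, 0.772, 0.635], [0.007, 0.635, -0.773], [-1.0, -0.015, -0.022]]
wrist_force: [6.9, 12.1, -3.6]
gripper_width: 0.272
```

```bash
python3 -c "
from h import *
togo(552.5,-258.9,152,39.1);arc(None,0,6)"
```

```text
t 41.2 tcp [ 604.7 -311.6  152.4] d mm [-52.2  52.7  -0.4] shift units [-0.87  0.88 -0.01] turn units [-0.05 -0.18 -0.04] j6 -126.9 F [ 6.9 12.1 -3.6] w 0.272
now theta 72.6 rad 63.2 z 0.1524 F [ 6.9 12.1 -3.6] w 0.272 t 41.2
[[-0.21,  0.07],
 [-0.2 ,  0.1 ],
 [-0.17,  0.14],
 [-0.14,  0.17],
 [-0.1 ,  0.19],
 [-0.06,  0.21]]
```

Call:
{"op": "move_arm", "data": {"series": [[[-0.03, -0.1, -0.03, -0.21, 0.07, 0, 0], [0, 0, 0, -0.2, 0.1, 0, 0], [0, 0, 0, -0.17, 0.14, 0, 0], [0, 0, 0, -0.14, 0.17, 0, 0], [0, 0, 0, -0.1, 0.19, 0, 0], [0, 0, 0, -0.06, 0.2, 0, 0], [0, 0, 0, 0, 0, 0, 0]]]}}

```text
time_s: 42.08
tcp_pos: [0.5532, -0.2611, 0.1525]
ee_rot: [[-0.001, 0.774, 0.633], [-0.004, 0.633, -0.774], [-1.0, -0.003, 0.003]]
wrist_force: [-1.0, 4.9, -2.3]
gripper_width: 0.272
```

```bash
python3 -c "
from h import *
togo(552.5,-258.9,152,39.1);arc(None,0,2)"
```

```text
t 42.08 tcp [ 553.2 -261.1  152.5] d mm [-0.7  2.2 -0.5] shift units [-0.01  0.04 -0.01] turn units [ 0.03 -0.   -0.02] j6 -130.9 F [-1.   4.9 -2.3] w 0.272
now theta 2.1 rad 61.8 z 0.1525 F [-1.   4.9 -2.3] w 0.272 t 42.08
[[-0.01,  0.02],
 [-0.  ,  0.02]]
```

Call:
{"op": "move_arm", "data": {"series": [[[0, 0, 0, -0.01, 0.05, 0, 0], [0, 0, 0, 0, 0, 0, 0.6], [0, 0, 0, 0, 0, 0, 0.6], [0, 0, 0, 0, 0, 0, 0.6], [0, 0, 0, 0, 0, 0, 0.6], [0, 0, 0, 0, 0, 0.5, 0.6], [0, 0, 0, 0, 0, 0.5, 1], [0, 0, 0, -0.28, 0.8, 0, 1], [0, 0, 0, -0.28, 0.8, 0, 1], [0, 0, 0, -0.28, 0.8, 0, 1], [0, 0, 0, 0, 0, 0, 1], [0, 0, 0, 0, 0, 0, 1]]]}}

```text
time_s: 43.58
tcp_pos: [0.5057, -0.1114, 0.2184]
ee_rot: [[0.013, 0.773, 0.634], [-0.008, 0.634, -0.773], [-1.0, 0.005, 0.014]]
wrist_force: [0.0, -0.3, -0.2]
gripper_width: 0.995
```

```bash
python3 -c "
from h import *
togo(*p2w(50),113,39.1)
z=np.load('top0.npz'); p=viewer.camera_params('top'); W=world(z['d'],p['mtx'],p['pose'])
m=(W[...,2]>.05)&(W[...,0]<.95)&(W[...,1]>.25)&(W[...,0]>.4); q=W[m]; 
for y in np.arange(.26,.6,.04):
  k=q[np.abs(q[:,1]-y)<.01]
  if len(k): print(y.round(2),'min x',k[:,0].min().round(3),'zmax',k[:,2].max().round(3))
im,d,K,P=cap('scene'); cv2.imwrite('pics/p6.png',cv2.resize(im[190:340,250:450,::-1],None,fx=4,fy=4))"
```

```text
t 43.58 tcp [ 505.7 -111.4  218.4] d mm [  -4.2    0.4 -105.4] shift units [-0.07  0.01 -1.76] turn units [ 0.06  0.09 -0.03] j6 -146.8 F [ 0.  -0.3 -0.2] w 0.995
0.3 min x 0.761 zmax 0.131
0.34 min x 0.756 zmax 0.135
0.38 min x 0.751 zmax 0.137
0.42 min x 0.744 zmax 0.158
0.46 min x 0.738 zmax 0.16
0.5 min x 0.728 zmax 0.136
0.54 min x 0.725 zmax 0.135
0.58 min x 0.782 zmax 0.131
```

View pics/p6.png

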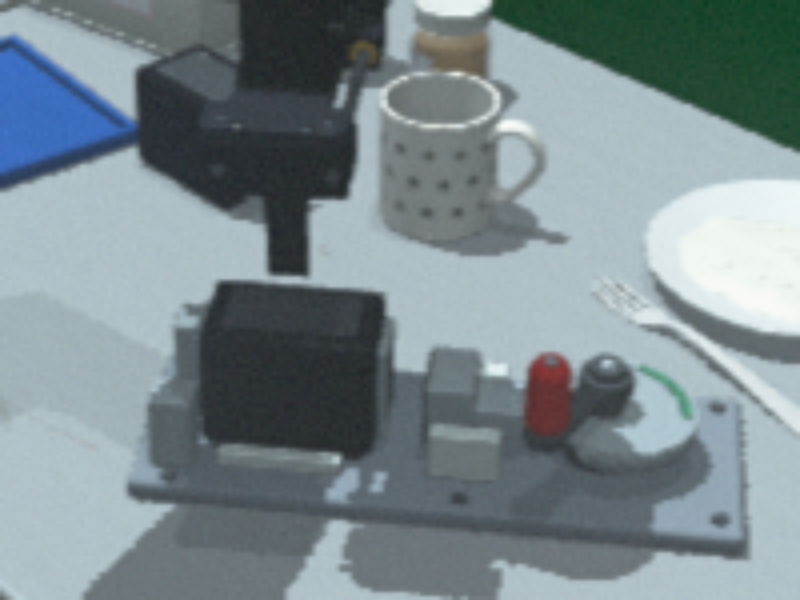

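Call:
{"op": "move_arm", "data": {"series": [[[0.05, 0.09, -0.03, -0.07, 0.01, -0.5, 1], [0, 0, 0, 0, 0, -0.55, 1], [0, 0, 0, 0, 0, -0.5, 1], [0, 0, 0, 0, 0, -0.15, 1], [0, 0, 0, 0, 0, 0, 1]]]}}

```text
time_s: 44.25
tcp_pos: [0.5046, -0.1159, 0.1144]
ee_rot: [[0.004, 0.781, 0.625], [-0.002, 0.625, -0.781], [-1.0, 0.002, 0.004]]
wrist_force: [0.7, -0.1, 0.2]
gripper_width: 0.998
```

```bash
python3 -c "
from h import *
togo(*p2w(50),113,39.1)"
```

```text
t 44.25 tcp [ 504.6 -115.9  114.4] d mm [-3.   4.9 -1.4] shift units [-0.05  0.08 -0.02] turn units [0.01 0.03 0.05] j6 -146.6 F [ 0.7 -0.1  0.2] w 0.998
```

Call:
{"op": "move_arm", "data": {"series": [[[0, 0, 0.05, -0.04, 0.08, 0, 1], [0, 0, 0, 0, 0, 0, 0], [0, 0, 0, 0, 0, 0, 0], [0, 0, 0, 0, 0, 0, 0], [0, 0, 0, 0, 0, 0, 0], [0, 0, 0, 0, 0, 0, 0], [0, 0, 0, 0, 0, 0.4, 0], [0, 0, 0, 0, 0, 0.8, 0], [0, 0, 0, 0, 0, 0.4, 0], [0, 0, 0, 0, 0, 0, 0]]]}}

```text
time_s: 45.5
tcp_pos: [0.502, -0.1111, 0.2118]
ee_rot: [[0.004, 0.777, 0.629], [-0.0, 0.629, -0.777], [-1.0, 0.003, 0.003]]
wrist_force: [-0.1, 0.6, -5.6]
gripper_width: 0.706
```

```bash
python3 -c "
from h import *
togo(610.5,334,110,172.8)
im,d,K,P=cap('scene'); cv2.imwrite('pics/p7.png',cv2.resize(im[150:340,220:450,::-1],None,fx=3,fy=3))"
```

```text
t 45.5 tcp [ 502.  -111.1  211.8] d mm [ 108.5  445.1 -101.8] shift units [ 1.81  7.42 -1.7 ] turn units [-0.03  0.02 16.73] j6 -146.7 F [-0.1  0.6 -5.6] w 0.706
```

View pics/p7.png

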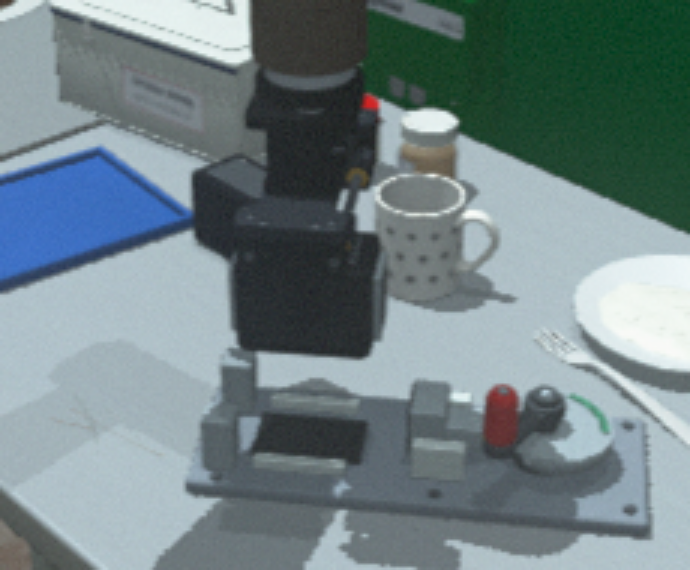

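Call:
{"op": "move_arm", "data": {"series": [[[0, 0, 0.98, 0.12, 0.43, 0.02, 0], [0, 0, 0.98, 0.12, 0.43, 0.02, 0], [0, 0, 0.98, 0.12, 0.43, 0.02, 0], [0, 0, 0.98, 0.12, 0.43, 0.02, 0], [0, 0, 0.98, 0.12, 0.43, 0.02, 0], [0, 0, 0.98, 0.12, 0.43, 0.02, 0], [0, 0, 0.98, 0.12, 0.43, 0.02, 0], [0, 0, 0.98, 0.12, 0.43, 0.02, 0], [0, 0, 0.98, 0.12, 0.43, 0.02, 0], [0, 0, 0.98, 0.12, 0.43, 0.02, 0], [0, 0, 0.98, 0.12, 0.43, 0.02, 0], [0, 0, 0.98, 0.12, 0.43, 0.02, 0], [0, 0, 0.98, 0.12, 0.43, 0.02, 0], [0, 0, 0.98, 0.12, 0.43, 0.02, 0], [0, 0, 0, 0, 0, 0, 0]]]}}

```text
time_s: 47.42
tcp_pos: [0.5853, 0.2578, 0.1835]
ee_rot: [[-0.032, -0.882, 0.471], [-0.061, 0.472, 0.88], [-0.998, -0.001, -0.068]]
wrist_force: [-0.7, -1.4, -4.4]
gripper_width: 0.711
```

```bash
python3 -c "
from h import *
togo(610.5,334,110,172.8)"
```

```text
t 47.42 tcp [585.3 257.8 183.5] d mm [ 25.2  76.2 -73.5] shift units [ 0.42  1.27 -1.22] turn units [ 0.47 -0.14  2.62] j6 -68.0 F [-0.7 -1.4 -4.4] w 0.711
```

Call:
{"op": "move_arm", "data": {"series": [[[0.2, -0.05, 0.8, 0.13, 0.4, 0, 0], [0.15, -0.05, 0.8, 0.13, 0.4, 0, 0], [0.1, -0.05, 0.8, 0.13, 0.35, 0, 0], [0, 0, 0.1, 0.03, 0.1, 0, 0], [0, 0, 0, 0, 0, 0, 0]]]}}

```text
time_s: 48.05
tcp_pos: [0.6055, 0.3292, 0.1699]
ee_rot: [[-0.022, -0.99, 0.141], [-0.017, 0.141, 0.99], [-1.0, 0.019, -0.02]]
wrist_force: [0.0, 0.8, -5.1]
gripper_width: 0.709
```

```bash
python3 -c "
from h import *
togo(610.5,334,110,172.8)
im,d,K,P=cap('scene'); cv2.imwrite('pics/p8.png',cv2.resize(im[130:290,160:360,::-1],None,fx=4,fy=4))"
```

```text
t 48.05 tcp [605.5 329.2 169.9] d mm [  5.    4.8 -59.9] shift units [ 0.08  0.08 -1.  ] turn units [ 0.12 -0.15  0.11] j6 -49.9 F [ 0.   0.8 -5.1] w 0.709
```

View pics/p8.png

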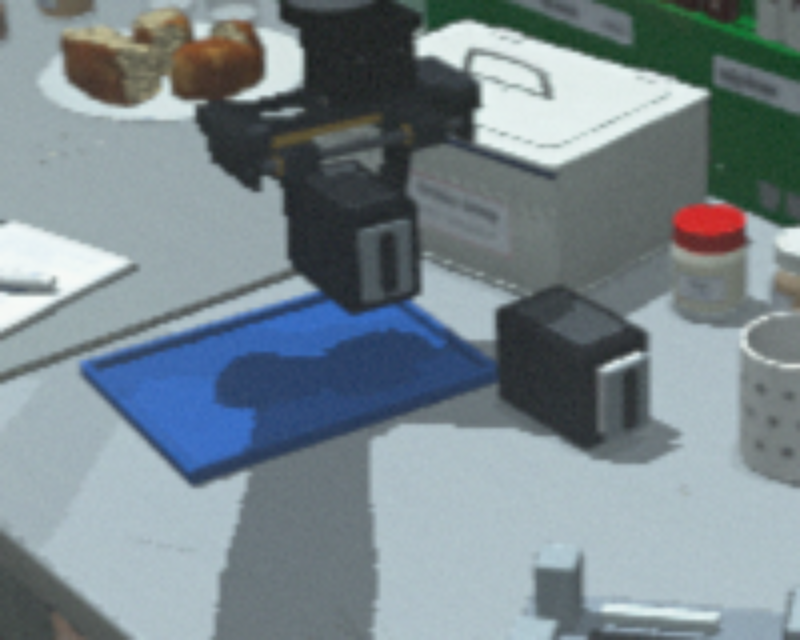

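Held upright above the tray's far slot. Correcting the tilt and lowering.

Call:
{"op": "move_arm", "data": {"series": [[[0.11, -0.14, 0.11, 0.08, 0.08, 0, 0], [0, 0, 0, 0, 0, -0.35, 0], [0, 0, 0, 0, 0, -0.35, 0], [0, 0, 0, 0, 0, 0, 0], [0, 0, 0, 0, 0, 0, 0]]]}}

```text
time_s: 48.72
tcp_pos: [0.6113, 0.3318, 0.129]
ee_rot: [[0.003, -0.992, 0.128], [0.001, 0.128, 0.992], [-1.0, -0.003, 0.002]]
wrist_force: [0.1, 0.2, -4.6]
gripper_width: 0.709
```

```bash
python3 -c "
from h import *
togo(610.5,334,108,172.8)"
```

```text
t 48.73 tcp [611.3 331.8 129. ] d mm [ -0.8   2.2 -21. ] shift units [-0.01  0.04 -0.35] turn units [-0.01  0.02  0.02] j6 -49.2 F [ 0.1  0.2 -4.6] w 0.709
```

Call:
{"op": "move_arm", "data": {"series": [[[0, 0, 0, 0, 0.03, -0.14, 0], [0, 0, 0, 0, 0, -0.12, 0], [0, 0, 0, 0, 0, -0.08, 0], [0, 0, 0, 0, 0, 0, 0]]]}}

```text
time_s: 49.22
tcp_pos: [0.6122, 0.3344, 0.1103]
ee_rot: [[0.007, -0.992, 0.128], [0.004, 0.128, 0.992], [-1.0, -0.006, 0.005]]
wrist_force: [-0.2, -0.3, -2.4]
gripper_width: 0.713
```

```bash
python3 -c "
from h import *
togo(610.5,334,108,172.8)"
```

```text
t 49.23 tcp [612.2 334.4 110.3] d mm [-1.7 -0.4 -2.3] shift units [-0.03 -0.01 -0.04] turn units [-0.03  0.05  0.02] j6 -49.3 F [-0.2 -0.3 -2.4] w 0.713
```

Call:
{"op": "move_arm", "data": {"series": [[[0, 0, 0, 0, 0, -0.03, 0], [0, 0, 0, 0, 0, 0, 1], [0, 0, 0, 0, 0, 0, 1], [0, 0, 0, 0, 0, 0, 1], [0, 0, 0, 0, 0, 0.4, 1], [0, 0, 0, 0, 0, 0.9, 1], [0, 0, 0, 0, 0, 0.6, 1], [0, 0, 0, 0, 0, 0, 1]]]}}

```text
time_s: 50.22
tcp_pos: [0.6144, 0.3352, 0.2293]
ee_rot: [[0.014, -0.992, 0.127], [0.007, 0.127, 0.992], [-1.0, -0.013, 0.009]]
wrist_force: [0.3, 0.1, -0.4]
gripper_width: 1.001
```

```bash
python3 look.py a2; python3 -c "
from h import *
im,d,K,P=cap('top'); W=world(d,K,P); print(fitbox(W,(672,161),89))
togo(672,160,200,-180)"
```

```text
top px [244. 231.] n 931 z 78.6 [array([670.4, 159.7]), array([98.2, 61.1]), np.float64(87.9)]
scene px [280. 178.] n 209 z 77.2 [array([755.2, 389.1]), array([ 36.3, 210.5]), np.float64(17.1)]
scene px [251. 198.] n 339 z 82.6 [array([636.2, 356.8]), array([195.7,  91.3]), np.float64(53.4)]
scene px [304. 212.] n 412 z 77.7 [array([716.5, 159.5]), array([162.8,  97.1]), np.float64(4.3)]
scene px [365. 224.] n 157 z 75.9 [array([7.97e+02, 2.00e-01]), array([170.8,  91.2]), np.float64(8.9)]
(array([674.73, 163.28,  89.33]), np.float64(133.8), 919)
t 50.38 tcp [612.7 334.1 224. ] d mm [  59.3 -174.1  -24. ] shift units [ 0.99 -2.9  -0.4 ] turn units [-0.02  0.04  0.91] j6 -49.3 F [-0.1  0.5 -0.7] w 0.999
```

View pics/a2.png

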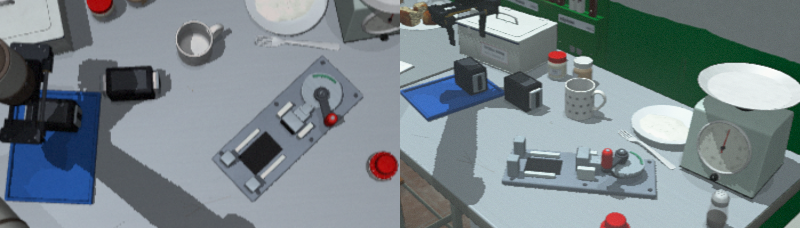

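Call:
{"op": "move_arm", "data": {"series": [[[0, 0, 0.2, 0.25, -0.7, -0.1, 1], [0, 0, 0.2, 0.25, -0.73, -0.1, 1], [0, 0, 0.2, 0.25, -0.73, -0.1, 1], [0, 0, 0.2, 0.24, -0.73, -0.1, 1], [0, 0, 0, 0, 0, 0, 1], [0, 0, 0, 0, 0, 0, 1]]]}}

```text
time_s: 51.12
tcp_pos: [0.6692, 0.155, 0.1862]
ee_rot: [[-0.013, -1.0, 0.011], [-0.006, 0.011, 1.0], [-1.0, 0.013, -0.007]]
wrist_force: [0.3, -0.4, 0.2]
gripper_width: 1.0
```

```bash
python3 -c "
from h import *
togo(672.5,160.5,98,179)"
```

```text
t 51.12 tcp [669.2 155.  186.2] d mm [  3.3   5.5 -88.2] shift units [ 0.06  0.09 -1.47] turn units [ 0.05 -0.09 -0.05] j6 -27.1 F [ 0.3 -0.4  0.2] w 1.0
```

Call:
{"op": "move_arm", "data": {"series": [[[0.05, -0.09, -0.05, 0.06, 0.09, 0, 1], [0, 0, 0, 0, 0, -0.4, 1], [0, 0, 0, 0, 0, -0.5, 1], [0, 0, 0, 0, 0, -0.45, 1], [0, 0, 0, 0, 0, -0.1, 1], [0, 0, 0, 0, 0, 0, 1]]]}}

```text
time_s: 51.88
tcp_pos: [0.6729, 0.1694, 0.0981]
ee_rot: [[0.006, -1.0, 0.01], [0.004, 0.01, 1.0], [-1.0, -0.006, 0.004]]
wrist_force: [-0.1, -0.1, 0.2]
gripper_width: 1.002
```

```bash
python3 -c "
from h import *
togo(672.5,160.5,98,179)
im,d,K,P=cap('scene'); cv2.imwrite('pics/g5.png',cv2.resize(im[150:280,210:390,::-1],None,fx=4,fy=4))"
```

```text
t 51.88 tcp [672.9 169.4  98.1] d mm [-0.4 -8.9 -0.1] shift units [-0.01 -0.15 -0.  ] turn units [-0.03  0.04 -0.06] j6 -28.0 F [-0.1 -0.1  0.2] w 1.002
```

View pics/g5.png

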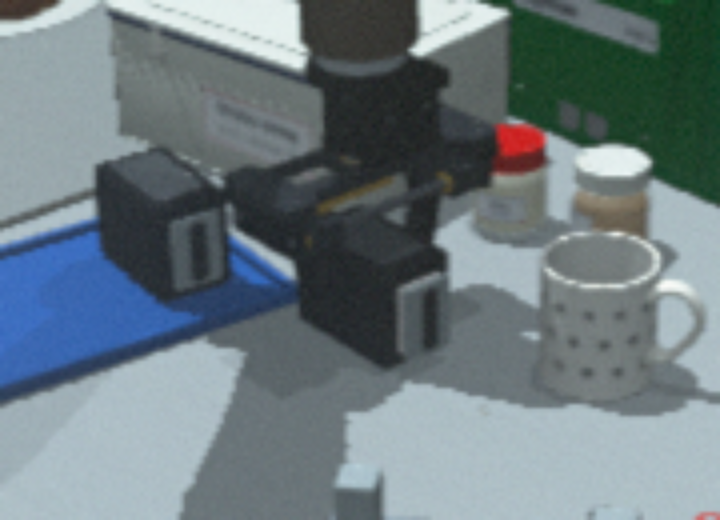

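Call:
{"op": "move_arm", "data": {"series": [[[0, 0.03, -0.05, 0, -0.15, 0, 1], [0, 0, 0, 0, 0, 0, 1], [0, 0, 0, 0, 0, 0, 0], [0, 0, 0, 0, 0, 0, 0], [0, 0, 0, 0, 0, 0, 0], [0, 0, 0, 0, 0, 0, 0], [0, 0, 0, 0, 0, 0, 0]]]}}

```text
time_s: 52.8
tcp_pos: [0.6728, 0.1599, 0.102]
ee_rot: [[0.004, -1.0, 0.017], [0.005, 0.017, 1.0], [-1.0, -0.004, 0.005]]
wrist_force: [-0.9, -0.7, 0.4]
gripper_width: 0.71
```

```bash
python3 -c "
from h import *
togo(672.5,160.5,98,179)"
```

```text
t 52.8 tcp [672.8 159.9 102. ] d mm [-0.3  0.6 -4. ] shift units [-0.    0.01 -0.07] turn units [-0.04  0.03  0.  ] j6 -27.5 F [-0.9 -0.7  0.4] w 0.71
```

Call:
{"op": "move_arm", "data": {"series": [[[0, 0, 0, 0, 0, 0.5, 0], [0, 0, 0, 0, 0, 0.8, 0], [0, 0, 0.3, -0.2, -0.3, 0.3, 0], [0, 0, 0.7, -0.4, -0.65, 0, 0], [0, 0, 0.7, -0.4, -0.65, 0, 0], [0, 0, 0.7, -0.4, -0.65, 0, 0], [0, 0, 0.7, -0.4, -0.65, 0, 0], [0, 0, 0.7, -0.4, -0.65, 0, 0], [0, 0, 0.7, -0.4, -0.65, 0, 0], [0, 0, 0.3, -0.2, -0.3, 0, 0], [0, 0, 0, 0, 0, 0, 0], [0, 0, 0, 0, 0, 0, 0]]]}}

```text
time_s: 54.3
tcp_pos: [0.4951, -0.1168, 0.1841]
ee_rot: [[-0.011, -0.784, -0.621], [0.003, -0.621, 0.784], [-1.0, 0.006, 0.009]]
wrist_force: [0.3, -0.1, -4.2]
gripper_width: 0.71
```

```bash
python3 -c "
from h import *
togo(*p2w(43.5),116,-140.9)
im,d,K,P=cap('scene'); cv2.imwrite('pics/g6.png',cv2.resize(im[170:340,230:450,::-1],None,fx=3.5,fy=3.5))"
```

```text
t 54.3 tcp [ 495.1 -116.8  184.1] d mm [ 10.6   0.8 -68.1] shift units [ 0.18  0.01 -1.14] turn units [-0.02 -0.08  0.09] j6 33.7 F [ 0.3 -0.1 -4.2] w 0.71
```

View pics/g6.png

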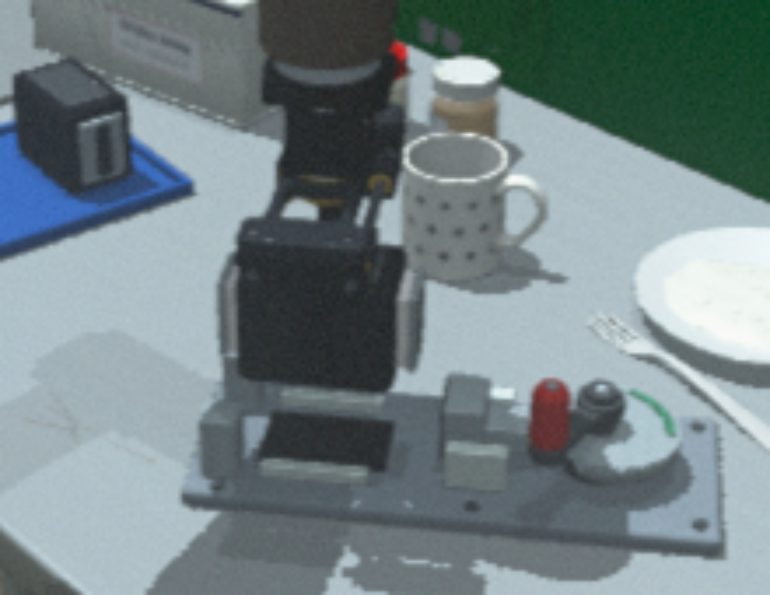

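Call:
{"op": "move_arm", "data": {"series": [[[0, -0.07, 0.09, 0.17, 0.01, 0, 0], [0, 0, 0, 0, 0, -0.35, 0], [0, 0, 0, 0, 0, -0.4, 0], [0, 0, 0, 0, 0, 0, 0], [0, 0, 0, 0, 0, 0, 0]]]}}

```text
time_s: 54.98
tcp_pos: [0.5107, -0.1134, 0.1386]
ee_rot: [[0.003, -0.77, -0.637], [0.002, -0.637, 0.77], [-1.0, -0.004, -0.001]]
wrist_force: [-2.6, -2.1, -2.1]
gripper_width: 0.712
```

```bash
python3 -c "
from h import *
togo(*p2w(43.5),116,-140.9)
im,d,K,P=cap('scene'); cv2.imwrite('pics/g7.png',cv2.resize(im[210:340,250:420,::-1],None,fx=4.5,fy=4.5))"
```

```text
t 54.98 tcp [ 510.7 -113.4  138.6] d mm [ -5.1  -2.6 -22.6] shift units [-0.08 -0.04 -0.38] turn units [-0.01  0.02 -0.06] j6 34.5 F [-2.6 -2.1 -2.1] w 0.712
```

View pics/g7.png

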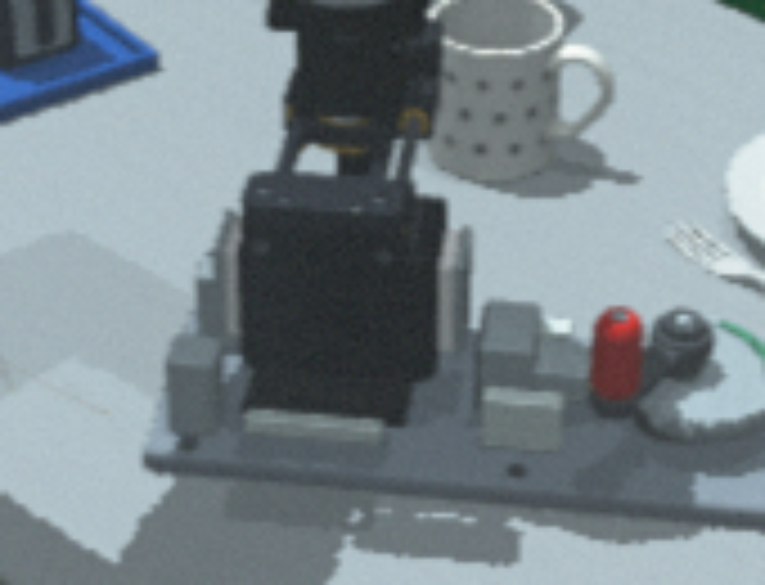

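Call:
{"op": "move_arm", "data": {"series": [[[0, 0, -0.05, -0.08, -0.04, 0.1, 0], [0, 0, 0, 0, 0, 0, 0], [0, 0, 0, 0, 0, 0, 0]]]}}

```text
time_s: 55.4
tcp_pos: [0.5081, -0.1155, 0.1478]
ee_rot: [[0.012, -0.775, -0.631], [0.003, -0.631, 0.776], [-1.0, -0.011, -0.005]]
wrist_force: [-0.1, 0.4, -5.1]
gripper_width: 0.712
```

```bash
python3 -c "
from h import *
togo(*p2w(43.5),116,-140.9)"
```

```text
t 55.4 tcp [ 508.1 -115.5  147.8] d mm [ -2.5  -0.6 -31.8] shift units [-0.04 -0.01 -0.53] turn units [-0.02  0.09 -0.01] j6 34.3 F [-0.1  0.4 -5.1] w 0.712
```

Call:
{"op": "move_arm", "data": {"series": [[[0, 0.08, 0, -0.04, -0.02, -0.15, 0], [0, 0, 0, -0.01, 0, -0.15, 0], [0, 0, 0, 0, 0, 0, 0]]]}}

```text
time_s: 55.78
tcp_pos: [0.505, -0.1167, 0.1286]
ee_rot: [[0.001, -0.776, -0.631], [0.003, -0.631, 0.776], [-1.0, -0.003, 0.002]]
wrist_force: [-1.5, -0.2, -5.0]
gripper_width: 0.711
```

```bash
python3 -c "
from h import *
togo(*p2w(43.5),116,-140.9)
im,d,K,P=cap('scene'); cv2.imwrite('pics/g8.png',cv2.resize(im[210:340,250:420,::-1],None,fx=4.5,fy=4.5))"
```

```text
t 55.77 tcp [ 505.  -116.7  128.6] d mm [  0.7   0.7 -12.6] shift units [ 0.01  0.01 -0.21] turn units [-0.02  0.01 -0.  ] j6 34.5 F [-1.5 -0.2 -5. ] w 0.711
```

View pics/g8.png

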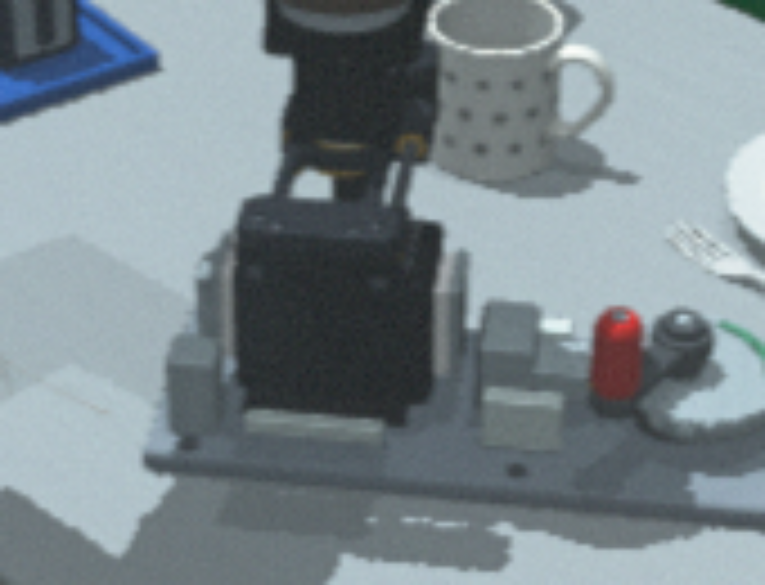

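Call:
{"op": "move_arm", "data": {"series": [[[0, 0, 0, 0.01, 0.01, -0.12, 0], [0, 0, 0, 0, 0, -0.1, 0], [0, 0, 0, 0, 0, -0.04, 0], [0, 0, 0, 0, 0, 0, 0]]]}}

```text
time_s: 56.32
tcp_pos: [0.5071, -0.1159, 0.1163]
ee_rot: [[0.003, -0.774, -0.633], [0.002, -0.633, 0.774], [-1.0, -0.003, -0.001]]
wrist_force: [-0.7, -0.3, -4.4]
gripper_width: 0.711
```

```bash
python3 -c "
from h import *
togo(*p2w(43.5),116,-140.9)"
```

```text
t 56.33 tcp [ 507.1 -115.9  116.3] d mm [-1.4 -0.1 -0.3] shift units [-0.02 -0.   -0.  ] turn units [-0.01  0.02 -0.02] j6 34.4 F [-0.7 -0.3 -4.4] w 0.711
```

Call:
{"op": "move_arm", "data": {"series": [[[0, 0, 0, -0.01, 0, -0.03, 0], [0, 0, 0, 0, 0, 0, 1], [0, 0, 0, 0, 0, 0, 1], [0, 0, 0, 0, 0, 0, 1], [0, 0, 0, 0, 0, 0.4, 1], [0, 0, 0, 0, 0, 0.9, 0.6], [0, 0, 0, 0.23, -0.79, 0, 0.6], [0, 0, 0, 0.23, -0.79, 0, 0.6], [0, 0, 0, 0.23, -0.76, 0, 0.6], [0, 0, 0, 0, 0, 0, 0.6], [0, 0, 0, 0, 0, 0, 0.6]]]}}

```text
time_s: 57.7
tcp_pos: [0.5516, -0.2603, 0.1965]
ee_rot: [[0.009, -0.771, -0.636], [-0.001, -0.636, 0.771], [-1.0, -0.006, -0.007]]
wrist_force: [-0.5, 0.7, -0.7]
gripper_width: 0.6
```

```bash
python3 -c "
from h import *
togo(552.4,-259,151,-140.9)
im,d,K,P=cap('scene'); cv2.imwrite('pics/g9.png',cv2.resize(im[200:340,250:450,::-1],None,fx=4,fy=4))
im,d,K,P=cap('top'); cv2.imwrite('pics/g9t.png',cv2.resize(im[230:340,300:420,::-1],None,fx=5,fy=5)) "
```

```text
t 57.7 tcp [ 551.6 -260.3  196.5] d mm [  0.8   1.3 -45.5] shift units [ 0.01  0.02 -0.76] turn units [ 0.01  0.06 -0.05] j6 49.6 F [-0.5  0.7 -0.7] w 0.6
```

View pics/g9.png

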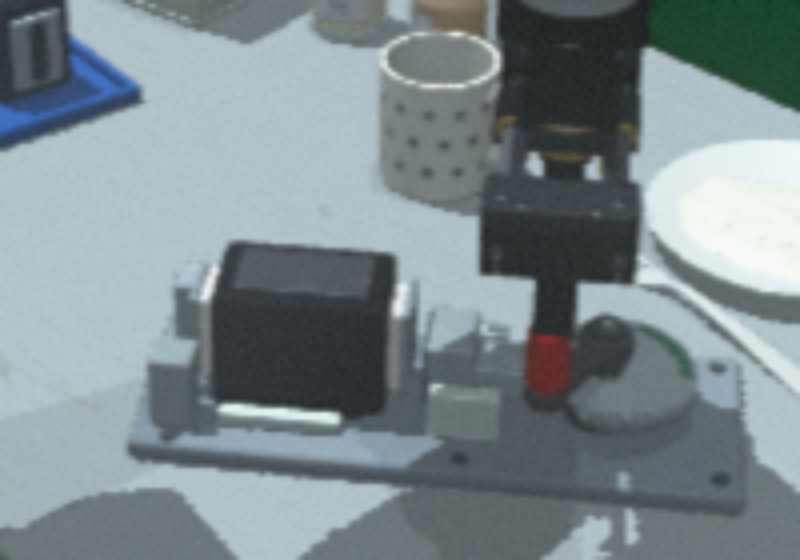

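Dispenser sits in the bed, clear of jaw and posts. Taking the knob.

Call:
{"op": "move_arm", "data": {"series": [[[0, 0.06, -0.04, 0.01, 0.02, -0.35, 0.6], [0, 0, 0, 0, 0, -0.4, 0.6], [0, 0, 0, 0, 0, 0, 0.6], [0, 0, 0, 0, 0, 0, 0.5]]]}}

```text
time_s: 58.3
tcp_pos: [0.5516, -0.255, 0.1485]
ee_rot: [[-0.002, -0.772, -0.636], [-0.001, -0.636, 0.772], [-1.0, 0.002, 0.001]]
wrist_force: [-0.4, 0.7, 1.2]
gripper_width: 0.55
```

```bash
python3 -c "
from h import *
togo(552.4,-259,151,-140.9)"
```

```text
t 58.3 tcp [ 551.6 -255.   148.5] d mm [ 0.8 -4.   2.5] shift units [ 0.01 -0.07  0.04] turn units [ 0.   -0.02 -0.05] j6 49.0 F [-0.4  0.7  1.2] w 0.55
```

Call:
{"op": "move_arm", "data": {"series": [[[0, 0, 0, 0.01, -0.06, 0.02, 0.5], [0, 0, 0, 0, 0, 0, 0], [0, 0, 0, 0, 0, 0, 0], [0, 0, 0, 0, 0, 0, 0], [0, 0, 0, 0, 0, 0, 0], [0, 0, 0, 0.06, -0.21, 0, 0], [-0.03, -0.02, 0, 0.1, -0.2, 0, 0], [-0.05, -0.04, 0, 0.13, -0.18, 0, 0], [-0.05, -0.06, 0, 0.16, -0.17, 0, 0], [-0.05, -0.08, 0, 0.18, -0.15, 0, 0], [-0.05, -0.1, 0, 0.2, -0.12, 0, 0]]]}}

```text
time_s: 59.68
tcp_pos: [0.5917, -0.3077, 0.1515]
ee_rot: [[0.008, -0.773, -0.634], [-0.006, -0.634, 0.773], [-1.0, -0.002, -0.01]]
wrist_force: [-9.8, 12.8, 11.6]
gripper_width: 0.275
```

```bash
python3 -c "
from h import *
togo(552.4,-259,151,-140.9); arc(None,140,6)"
```

```text
t 59.67 tcp [ 591.7 -307.7  151.5] d mm [-39.3  48.7  -0.5] shift units [-0.66  0.81 -0.01] turn units [ 0.04  0.06 -0.03] j6 52.7 F [-9.8 12.8 11.6] w 0.275
now theta 60.2 rad 62.6 z 0.1515 F [-9.8 12.8 11.6] w 0.275 t 59.67
[[ 0.24, -0.05],
 [ 0.24, -0.  ],
 [ 0.23,  0.05],
 [ 0.22,  0.1 ],
 [ 0.19,  0.15],
 [ 0.15,  0.19]]
```

Identical to last time, so the same continuation.

Call:
{"op": "move_arm", "data": {"series": [[[-0.03, -0.1, 0, 0.25, -0.09, 0, 0], [-0.02, -0.13, 0, 0.27, -0.06, 0, 0], [0, -0.14, 0, 0.28, -0.03, 0, 0], [0, -0.16, 0, 0.28, 0.01, 0, 0], [0, -0.16, 0, 0.28, 0.04, 0, 0], [0, -0.16, 0, 0.28, 0.07, 0, 0]]]}}

```text
time_s: 60.42
tcp_pos: [0.6352, -0.3097, 0.1514]
ee_rot: [[-0.029, -0.778, -0.628], [0.017, -0.629, 0.778], [-0.999, 0.012, 0.031]]
wrist_force: [-23.8, -7.3, 11.8]
gripper_width: 0.268
```

```bash
python3 -c "
from h import *
togo(552.4,-259,151,-140.9); arc(None,140,6)"
```

```text
t 60.42 tcp [ 635.2 -309.7  151.4] d mm [-82.8  50.7  -0.4] shift units [-1.38  0.84 -0.01] turn units [-0.12 -0.21  0.02] j6 52.4 F [-23.8  -7.3  11.8] w 0.268
now theta 100.3 rad 64.2 z 0.1514 F [-23.8  -7.3  11.8] w 0.268 t 60.42
[[0.1 , 0.08],
 [0.1 , 0.06],
 [0.1 , 0.07],
 [0.09, 0.08],
 [0.08, 0.09],
 [0.07, 0.1 ]]
```

Call:
{"op": "move_arm", "data": {"series": [[[-0.06, -0.25, 0.04, 0.27, 0.09, 0, 0], [0, -0.14, 0, 0.26, 0.11, 0, 0], [0.04, -0.12, 0, 0.25, 0.15, 0, 0], [0.05, -0.1, 0, 0.21, 0.18, 0, 0], [0.04, -0.08, 0, 0.15, 0.17, 0, 0], [0, -0.05, 0, 0.06, 0.1, 0, 0], [0, 0, 0, 0, 0, 0, 0]]]}}

```text
time_s: 61.3
tcp_pos: [0.6639, -0.2901, 0.1516]
ee_rot: [[-0.033, -0.785, -0.619], [0.012, -0.62, 0.785], [-0.999, 0.018, 0.03]]
wrist_force: [1.5, 5.6, 0.8]
gripper_width: 0.273
```

```bash
python3 -c "
from h import *
togo(552.4,-259,151,-140.9); arc(None,140,3)"
```

```text
t 61.3 tcp [ 663.9 -290.1  151.6] d mm [-111.5   31.1   -0.6] shift units [-1.86  0.52 -0.01] turn units [-0.09 -0.24  0.1 ] j6 49.4 F [1.5 5.6 0.8] w 0.273
now theta 131.6 rad 64.8 z 0.1516 F [1.5 5.6 0.8] w 0.273 t 61.3
[[-0.  ,  0.07],
 [ 0.03,  0.04],
 [ 0.03,  0.04]]
```

Call:
{"op": "move_arm", "data": {"series": [[[-0.05, -0.16, 0.07, 0.03, 0.09, 0, 0], [0, -0.06, 0.03, 0.03, 0.08, 0, 0], [0, 0, 0, 0, 0, 0, 0], [0, 0, 0, 0, 0, 0, 0.6], [0, 0, 0, 0, 0, 0, 0.6], [0, 0, 0, 0, 0, 0, 0.6], [0, 0, 0, 0, 0, 0, 0.6], [0, 0, 0, 0, 0, 0.6, 0.6], [0, 0, 0, 0, 0, 0.3, 0.6], [0, 0, 0, 0, 0, 0, 0.6], [0, 0, 0, 0, 0, 0, 0.6], [0, 0, 0, 0, 0, 0, 0.6], [0, 0, 0, 0, 0, 0, 0.6], [0, 0, 0, 0, 0, 0, 0.6], [0, 0, 0, 0, 0, 0, 0.6], [0, 0, 0, 0, 0, 0, 0.6], [0, 0, 0, 0, 0, 0, 0.6], [0, 0, 0, 0, 0, 0, 0.6], [0, 0, 0, 0, 0, 0, 0.6], [0, 0, 0, 0, 0, 0, 0.6]]]}}

```text
time_s: 63.8
tcp_pos: [0.6639, -0.2831, 0.2013]
ee_rot: [[-0.015, -0.775, -0.632], [0.0, -0.632, 0.775], [-1.0, 0.011, 0.009]]
wrist_force: [0.9, 0.8, 0.1]
gripper_width: 0.602
```

```bash
python3 -c "
from h import *
togo(665,-286,151,-140.9)
im,d,K,P=cap('scene'); cv2.imwrite('pics/q1.png',cv2.resize(im[200:340,250:450,::-1],None,fx=4,fy=4))"
```

```text
t 63.8 tcp [ 663.9 -283.1  201.3] d mm [  1.1  -2.9 -50.3] shift units [ 0.02 -0.05 -0.84] turn units [-0.   -0.1  -0.01] j6 49.4 F [0.9 0.8 0.1] w 0.602
```

View pics/q1.png

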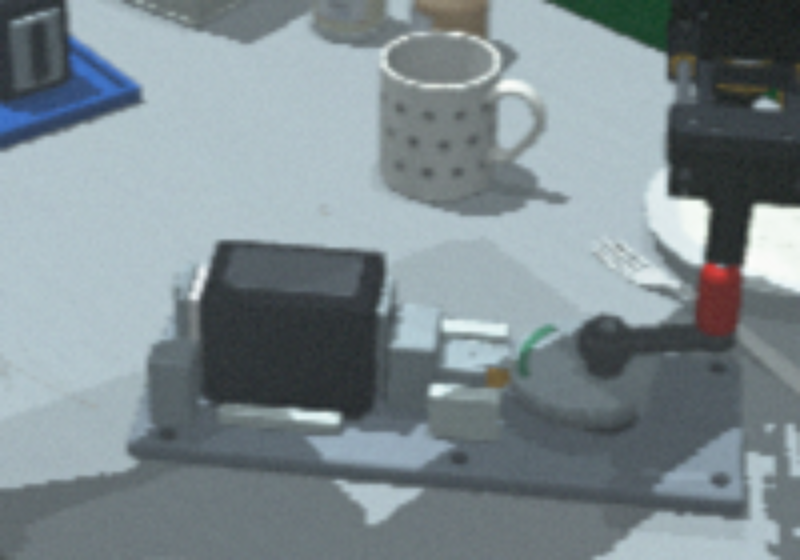

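Pressed, and the crank stays in the dwell with green facing the roller. I'll wait a little longer, then rewind.

Call:
{"op": "move_arm", "data": {"series": [[[0, 0, 0, 0, 0, 0, 0.6], [0, 0, 0, 0, 0, 0, 0.6], [0, 0, 0, 0, 0, 0, 0.6], [0, 0, 0, 0, 0, 0, 0.6], [0, 0, 0, 0, 0, 0, 0.6], [0, 0, 0, 0, 0, 0, 0.6], [0, -0.1, 0, 0.02, -0.04, -0.45, 0.6], [0, 0, 0, 0, 0, -0.4, 0.6], [0, 0, 0, 0, 0, 0, 0.5], [0, 0, 0, 0, 0, 0, 0], [0, 0, 0, 0, 0, 0, 0], [0, 0, 0, 0, 0, 0, 0], [0, 0, 0, 0, 0, 0, 0], [0, 0, 0, 0, 0, 0, 0]]]}}

```text
time_s: 65.6
tcp_pos: [0.6642, -0.2872, 0.1525]
ee_rot: [[0.0, -0.776, -0.631], [-0.002, -0.631, 0.776], [-1.0, 0.001, -0.001]]
wrist_force: [-0.9, -0.3, -2.1]
gripper_width: 0.274
```

```bash
python3 -c "
from h import *
togo(666,-284.5,153,-140.9);arc(None,0,10)"
```

```text
t 65.6 tcp [ 664.2 -287.2  152.5] d mm [1.8 2.7 0.5] shift units [0.03 0.04 0.01] turn units [ 0.01  0.   -0.01] j6 49.7 F [-0.9 -0.3 -2.1] w 0.274
now theta 133.8 rad 63.2 z 0.1525 F [-0.9 -0.3 -2.1] w 0.274 t 65.6
[[-0.18, -0.16],
 [-0.2 , -0.13],
 [-0.23, -0.08],
 [-0.24, -0.03],
 [-0.24,  0.03],
 [-0.23,  0.09],
 [-0.2 ,  0.13],
 [-0.16,  0.18],
 [-0.12,  0.21],
 [-0.07,  0.23]]
```

Call:
{"op": "move_arm", "data": {"series": [[[0, 0, 0, -0.17, -0.17, 0, 0], [0, 0.06, 0, -0.2, -0.15, 0, 0], [0, 0.08, 0, -0.23, -0.13, 0, 0], [0, 0.1, 0, -0.25, -0.1, 0, 0], [0, 0.1, 0, -0.26, -0.05, 0, 0], [0, 0.08, 0, -0.26, -0.01, 0, 0]]]}}

```text
time_s: 66.35
tcp_pos: [0.609, -0.3123, 0.1525]
ee_rot: [[0.012, -0.769, -0.639], [0.0, -0.639, 0.769], [-1.0, -0.009, -0.008]]
wrist_force: [6.3, 2.9, -4.8]
gripper_width: 0.266
```

```bash
python3 -c "
from h import *
togo(552.5,-258.9,152,-140.9);arc(None,0,6)"
```

```text
t 66.35 tcp [ 609.  -312.3  152.5] d mm [-56.5  53.4  -0.5] shift units [-0.94  0.89 -0.01] turn units [-0.    0.09 -0.08] j6 53.6 F [ 6.3  2.9 -4.8] w 0.266
now theta 76.6 rad 63.3 z 0.1525 F [ 6.3  2.9 -4.8] w 0.266 t 66.35
[[-0.22,  0.06],
 [-0.21,  0.09],
 [-0.19,  0.14],
 [-0.15,  0.17],
 [-0.11,  0.2 ],
 [-0.06,  0.22]]
```

Call:
{"op": "move_arm", "data": {"series": [[[0, 0.05, -0.04, -0.22, 0.05, 0, 0], [0, 0.03, 0, -0.21, 0.09, 0, 0], [0, 0, 0, -0.19, 0.13, 0, 0], [0, 0, 0, -0.15, 0.17, 0, 0], [0, 0, 0, -0.11, 0.2, 0, 0], [0, 0, 0, -0.06, 0.22, 0, 0], [0, 0, 0, 0, 0, 0, 0]]]}}

```text
time_s: 67.22
tcp_pos: [0.5535, -0.2644, 0.1524]
ee_rot: [[0.01, -0.772, -0.635], [-0.008, -0.635, 0.772], [-1.0, -0.003, -0.013]]
wrist_force: [0.3, 5.6, -1.8]
gripper_width: 0.268
```

```bash
python3 -c "
from h import *
togo(552.5,-258.9,152,-140.9);arc(None,0,2)"
```

```text
t 67.22 tcp [ 553.5 -264.4  152.4] d mm [-1.   5.5 -0.4] shift units [-0.02  0.09 -0.01] turn units [ 0.06  0.07 -0.04] j6 49.4 F [ 0.3  5.6 -1.8] w 0.268
now theta 5.2 rad 62.2 z 0.1524 F [ 0.3  5.6 -1.8] w 0.268 t 67.22
[[-0.01,  0.05],
 [-0.01,  0.05]]
```

Call:
{"op": "move_arm", "data": {"series": [[[0.03, 0.05, -0.03, -0.01, 0.09, 0, 0], [0, 0, 0, 0, 0.02, 0, 0], [0, 0, 0, 0, 0, 0, 0.6], [0, 0, 0, 0, 0, 0, 0.6], [0, 0, 0, 0, 0, 0, 0.6], [0, 0, 0, 0, 0, 0, 0.6], [0, 0, 0, 0, 0, 0.5, 0.6], [0, 0, 0, 0, 0, 0.5, 1], [0, 0, 0, -0.28, 0.8, 0, 1], [0, 0, 0, -0.28, 0.8, 0, 1], [0, 0, 0, -0.28, 0.8, 0, 1], [0, 0, 0, 0, 0, 0, 1], [0, 0, 0, 0, 0, 0, 1]]]}}

```text
time_s: 68.85
tcp_pos: [0.5058, -0.1118, 0.2179]
ee_rot: [[0.015, -0.774, -0.633], [-0.008, -0.633, 0.774], [-1.0, -0.007, -0.016]]
wrist_force: [0.3, 0.7, -1.3]
gripper_width: 0.997
```

```bash
python3 -c "
from h import *
togo(*p2w(50),115,-140.9)
im,d,K,P=cap('scene'); cv2.imwrite('pics/q2.png',cv2.resize(im[190:340,250:450,::-1],None,fx=4,fy=4))"
```

```text
t 68.85 tcp [ 505.8 -111.8  217.9] d mm [  -4.2    0.8 -102.9] shift units [-0.07  0.01 -1.71] turn units [ 0.06  0.11 -0.03] j6 33.1 F [ 0.3  0.7 -1.3] w 0.997
```

View pics/q2.png

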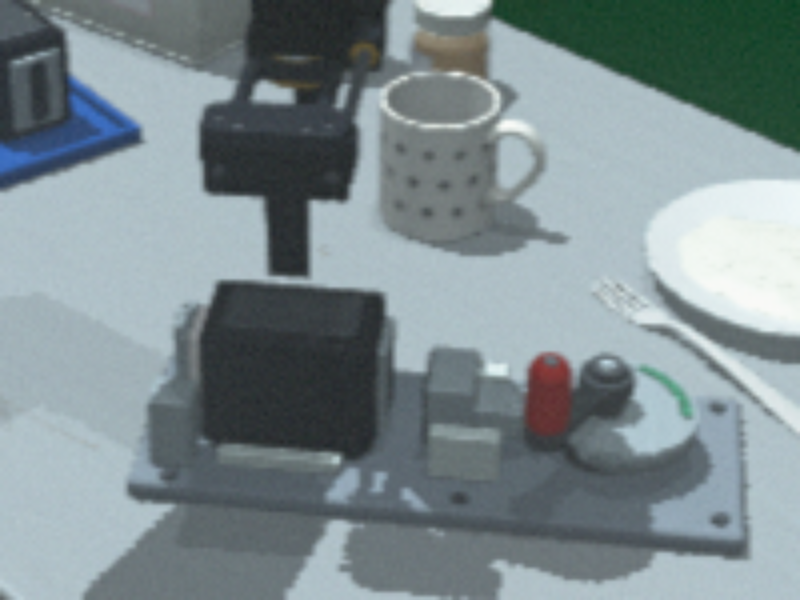

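Crank is open and the near cover is home. Regrasp.

Call:
{"op": "move_arm", "data": {"series": [[[0.05, 0.1, -0.03, -0.07, 0.01, -0.5, 1], [0, 0, 0, 0, 0, -0.55, 1], [0, 0, 0, 0, 0, -0.48, 1], [0, 0, 0, 0, 0, -0.15, 1], [0, 0, 0, 0, 0, 0, 1]]]}}

```text
time_s: 69.53
tcp_pos: [0.5046, -0.1162, 0.1151]
ee_rot: [[0.005, -0.781, -0.624], [-0.001, -0.624, 0.782], [-1.0, -0.003, -0.004]]
wrist_force: [0.0, 0.3, -1.1]
gripper_width: 1.0
```

```bash
python3 -c "
from h import *
togo(*p2w(50),115,-140.9)"
```

```text
t 69.53 tcp [ 504.6 -116.2  115.1] d mm [-3.1  5.2 -0.1] shift units [-0.05  0.09 -0.  ] turn units [0.01 0.04 0.06] j6 33.4 F [ 0.   0.3 -1.1] w 1.0
```

Call:
{"op": "move_arm", "data": {"series": [[[0, 0.03, 0.05, -0.05, 0.08, 0, 1], [0, 0, 0, 0, 0, 0, 0], [0, 0, 0, 0, 0, 0, 0], [0, 0, 0, 0, 0, 0, 0], [0, 0, 0, 0, 0, 0, 0], [0, 0, 0, 0, 0, 0, 0]]]}}

```text
time_s: 70.28
tcp_pos: [0.5036, -0.1111, 0.1184]
ee_rot: [[0.008, -0.777, -0.63], [-0.001, -0.63, 0.777], [-1.0, -0.006, -0.006]]
wrist_force: [0.4, -0.3, -0.8]
gripper_width: 0.716
```

```bash
python3 -c "
from h import *
togo(*p2w(50),115,-140.9)"
```

```text
t 70.28 tcp [ 503.6 -111.1  118.4] d mm [-2.1  0.1 -3.4] shift units [-0.03  0.   -0.06] turn units [0.01 0.06 0.01] j6 33.2 F [ 0.4 -0.3 -0.8] w 0.716
```

Call:
{"op": "move_arm", "data": {"series": [[[0, 0.05, 0, 0, 0, 0.4, 0], [0, 0, 0, 0, 0, 0.7, 0], [0, 0, -0.5, 0, 0, 0.5, 0], [0, 0, -1, 0.02, 0, 0.02, 0], [0, 0, -1, 0.02, 0, 0.02, 0], [0, 0, -1, 0.02, 0, 0.02, 0], [0, 0, -1, 0.02, 0, 0.02, 0], [0, 0, -1, 0.02, 0, 0.02, 0], [0, 0, -1, 0.02, 0, 0.02, 0], [0, 0, -1, 0.02, 0, 0.02, 0], [0, 0, -1, 0.02, 0, 0.02, 0], [0, 0, -1, 0.02, 0, 0.02, 0], [0, 0, -1, 0.02, 0, 0.02, 0], [0, 0, -1, 0.02, 0, 0.02, 0], [0, 0, -1, 0.02, 0, 0.02, 0], [0, 0, -1, 0.02, 0, 0.02, 0], [0, 0, -1, 0.02, 0, 0.02, 0], [0, 0, -1, 0.02, 0, 0.02, 0], [0, 0, -1, 0.02, 0, 0.02, 0], [0, 0, -1, 0.02, 0, 0.02, 0]]]}}

```text
time_s: 72.78
tcp_pos: [0.5019, -0.1098, 0.2105]
ee_rot: [[-0.011, 0.285, 0.958], [0.05, 0.957, -0.284], [-0.999, 0.045, -0.024]]
wrist_force: [0.2, 0.5, -4.2]
gripper_width: 0.712
```

```bash
python3 -c "
from h import *
togo(*p2w(45),118.5,39.1)"
```

```text
t 72.78 tcp [ 501.9 -109.8  210.5] d mm [  2.8  -5.1 -92. ] shift units [ 0.05 -0.08 -1.53] turn units [-0.37  0.03 -4.29] j6 -108.8 F [ 0.2  0.5 -4.2] w 0.712
```

Call:
{"op": "move_arm", "data": {"series": [[[-0.1, 0, -0.95, 0.03, -0.02, 0, 0], [-0.1, 0, -0.95, 0.03, -0.02, 0, 0], [-0.05, 0, -0.95, 0.03, -0.02, 0, 0], [-0.05, 0, -0.7, 0.02, -0.02, 0, 0], [0, 0, -0.3, 0, 0, 0, 0], [0, 0, 0, 0, 0, 0, 0], [0, 0, 0, 0, 0, 0, 0]]]}}

```text
time_s: 73.65
tcp_pos: [0.5004, -0.1142, 0.2011]
ee_rot: [[-0.019, 0.751, 0.66], [0.015, 0.66, -0.751], [-1.0, -0.005, -0.024]]
wrist_force: [-0.5, 0.4, -3.6]
gripper_width: 0.709
```

```bash
python3 -c "
from h import *
togo(*p2w(45),118.5,39.1)
im,d,K,P=cap('scene'); cv2.imwrite('pics/q3.png',cv2.resize(im[170:340,230:450,::-1],None,fx=3.5,fy=3.5))"
```

```text
t 73.65 tcp [ 500.4 -114.2  201.1] d mm [  4.3  -0.7 -82.6] shift units [ 0.07 -0.01 -1.38] turn units [-0.11 -0.14 -0.28] j6 -142.8 F [-0.5  0.4 -3.6] w 0.709
```

View pics/q3.png

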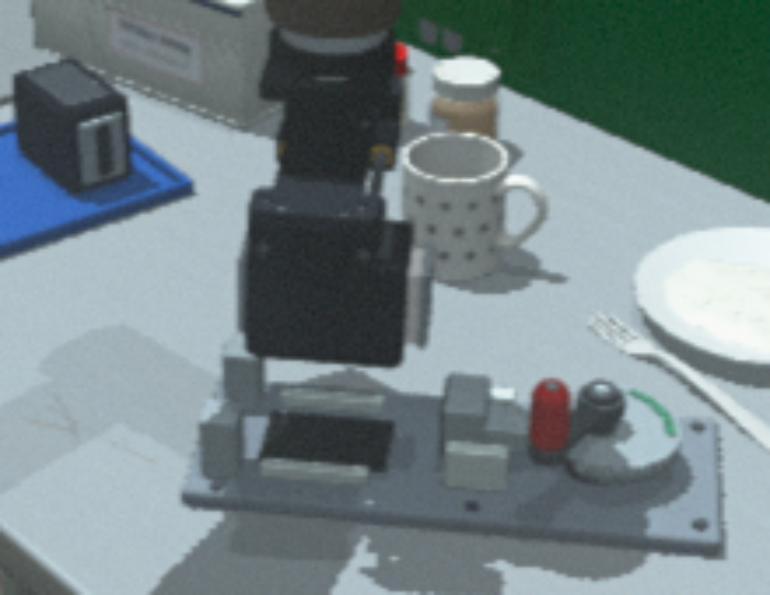

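Call:
{"op": "move_arm", "data": {"series": [[[-0.1, -0.13, -0.26, 0.07, -0.01, -0.2, 0], [0, 0, 0, 0, 0, -0.4, 0], [0, 0, 0, 0, 0, -0.3, 0], [0, 0, 0, 0, 0, 0, 0], [0, 0, 0, 0, 0, 0, 0]]]}}

```text
time_s: 74.32
tcp_pos: [0.5052, -0.1148, 0.1466]
ee_rot: [[0.001, 0.774, 0.633], [0.001, 0.633, -0.774], [-1.0, 0.001, -0.0]]
wrist_force: [0.2, -1.1, -4.7]
gripper_width: 0.714
```

```bash
python3 -c "
from h import *
togo(*p2w(45),118.5,39.1)"
```

```text
t 74.33 tcp [ 505.2 -114.8  146.6] d mm [ -0.4  -0.1 -28.1] shift units [-0.01 -0.   -0.47] turn units [-0.01  0.01 -0.02] j6 -145.8 F [ 0.2 -1.1 -4.7] w 0.714
```

Call:
{"op": "move_arm", "data": {"series": [[[0, 0, 0, -0.01, 0, -0.2, 0], [0, 0, 0, 0, 0, -0.15, 0], [0, 0, 0, 0, 0, -0.1, 0], [0, 0, 0, 0, 0, -0.04, 0], [0, 0, 0, 0, 0, 0, 0]]]}}

```text
time_s: 74.95
tcp_pos: [0.5057, -0.1146, 0.1186]
ee_rot: [[0.004, 0.774, 0.634], [0.001, 0.634, -0.774], [-1.0, 0.004, 0.002]]
wrist_force: [0.2, 0.8, -4.8]
gripper_width: 0.708
```

```bash
python3 -c "
from h import *
togo(*p2w(45),118.5,39.1)"
```

```text
t 74.95 tcp [ 505.7 -114.6  118.6] d mm [-1.  -0.3 -0.1] shift units [-0.02 -0.01 -0.  ] turn units [-0.    0.03 -0.03] j6 -145.8 F [ 0.2  0.8 -4.8] w 0.708
```

Call:
{"op": "move_arm", "data": {"series": [[[0, 0, -0.02, -0.01, 0, -0.03, 0], [0, 0, 0, 0, 0, 0, 1], [0, 0, 0, 0, 0, 0, 1], [0, 0, 0, 0, 0, 0, 1], [0, 0, 0, 0, 0, 0.4, 1], [0, 0, 0, 0, 0, 0.9, 0.6], [0, 0, 0, 0.24, -0.8, 0, 0.6], [0, 0, 0, 0.24, -0.8, 0, 0.6], [0, 0, 0, 0.23, -0.77, 0, 0.6], [0, 0, 0, 0, 0, 0, 0.6], [0, 0, 0, 0, 0, 0, 0.6]]]}}

```text
time_s: 76.32
tcp_pos: [0.552, -0.2609, 0.2004]
ee_rot: [[0.013, 0.772, 0.635], [-0.002, 0.635, -0.772], [-1.0, 0.009, 0.01]]
wrist_force: [-0.5, 0.9, -0.7]
gripper_width: 0.606
```

```bash
python3 -c "
from h import *
togo(552.4,-259,151,39.1)
im,d,K,P=cap('scene'); cv2.imwrite('pics/q4.png',cv2.resize(im[200:340,250:450,::-1],None,fx=4,fy=4))"
```

```text
t 76.33 tcp [ 552.  -260.9  200.4] d mm [  0.4   1.9 -49.4] shift units [ 0.01  0.03 -0.82] turn units [ 0.02  0.09 -0.04] j6 -130.4 F [-0.5  0.9 -0.7] w 0.606
```

View pics/q4.png

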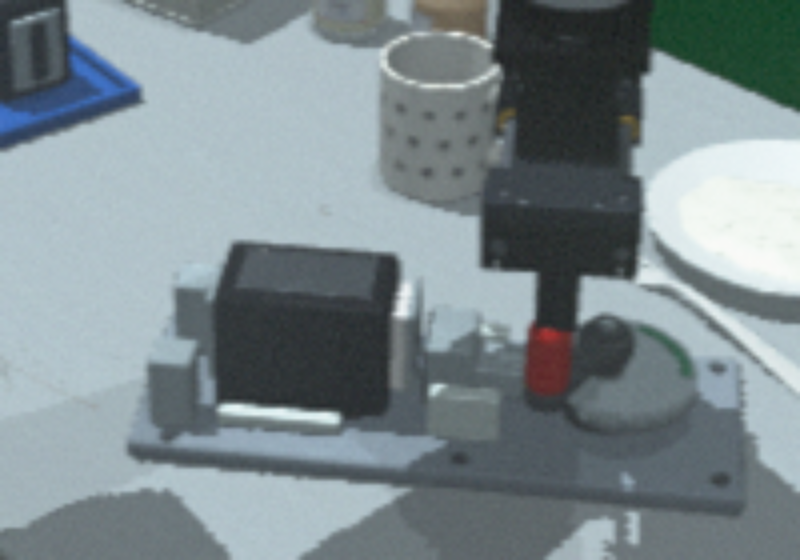

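Call:
{"op": "move_arm", "data": {"series": [[[0, 0.08, -0.04, 0.01, 0, -0.4, 0.6], [0, 0, 0, 0, 0, -0.4, 0.6], [0, 0, 0, 0, 0, 0, 0.6], [0, 0, 0, 0, 0, 0, 0.5]]]}}

```text
time_s: 76.88
tcp_pos: [0.5529, -0.257, 0.1535]
ee_rot: [[0.004, 0.772, 0.636], [-0.003, 0.636, -0.772], [-1.0, 0.001, 0.005]]
wrist_force: [0.7, 0.9, 0.6]
gripper_width: 0.553
```

```bash
python3 -c "
from h import *
togo(552.4,-259,151,39.1)"
```

```text
t 76.88 tcp [ 552.9 -257.   153.5] d mm [-0.5 -2.  -2.5] shift units [-0.01 -0.03 -0.04] turn units [ 0.02  0.03 -0.05] j6 -131.0 F [0.7 0.9 0.6] w 0.553
```

Call:
{"op": "move_arm", "data": {"series": [[[0, 0, 0, 0, -0.03, -0.04, 0.5], [0, 0, 0, 0, 0, 0, 0], [0, 0, 0, 0, 0, 0, 0], [0, 0, 0, 0, 0, 0, 0], [0, 0, 0, 0, 0, 0, 0], [0, 0, 0, 0.06, -0.21, 0, 0], [-0.03, -0.02, 0, 0.1, -0.2, 0, 0], [-0.05, -0.04, 0, 0.13, -0.18, 0, 0], [-0.05, -0.06, 0, 0.16, -0.17, 0, 0], [-0.05, -0.08, 0, 0.18, -0.15, 0, 0], [-0.05, -0.1, 0, 0.2, -0.12, 0, 0]]]}}

```text
time_s: 78.25
tcp_pos: [0.5917, -0.3077, 0.1533]
ee_rot: [[0.013, 0.773, 0.634], [-0.009, 0.634, -0.773], [-1.0, 0.004, 0.015]]
wrist_force: [-9.4, 14.7, 12.3]
gripper_width: 0.268
```

```bash
python3 -c "
from h import *
togo(552.4,-259,151,39.1); arc(None,140,6)"
```

```text
t 78.25 tcp [ 591.7 -307.7  153.3] d mm [-39.3  48.7  -2.3] shift units [-0.66  0.81 -0.04] turn units [ 0.06  0.09 -0.03] j6 -127.4 F [-9.4 14.7 12.3] w 0.268
now theta 60.3 rad 62.7 z 0.1533 F [-9.4 14.7 12.3] w 0.268 t 78.25
[[ 0.24, -0.05],
 [ 0.24, -0.  ],
 [ 0.23,  0.05],
 [ 0.22,  0.1 ],
 [ 0.19,  0.15],
 [ 0.15,  0.19]]
```

Call:
{"op": "move_arm", "data": {"series": [[[-0.02, -0.08, 0, 0.25, -0.08, 0, 0], [-0.01, -0.12, 0, 0.27, -0.06, 0, 0], [0, -0.14, 0, 0.28, -0.03, 0, 0], [0, -0.15, 0, 0.28, 0.01, 0, 0], [0, -0.16, 0, 0.28, 0.04, 0, 0], [0, -0.16, 0, 0.28, 0.07, 0, 0]]]}}

```text
time_s: 79.0
tcp_pos: [0.6367, -0.3094, 0.1532]
ee_rot: [[-0.026, 0.778, 0.628], [0.016, 0.628, -0.778], [-1.0, -0.01, -0.029]]
wrist_force: [-23.5, -6.1, 11.8]
gripper_width: 0.267
```

```bash
python3 -c "
from h import *
togo(552.4,-259,151,39.1); arc(None,140,6)"
```

```text
t 79.0 tcp [ 636.7 -309.4  153.2] d mm [-84.3  50.4  -2.2] shift units [-1.41  0.84 -0.04] turn units [-0.12 -0.19  0.02] j6 -127.7 F [-23.5  -6.1  11.8] w 0.267
now theta 101.7 rad 64.5 z 0.1532 F [-23.5  -6.1  11.8] w 0.267 t 79.0
[[0.09, 0.09],
 [0.1 , 0.06],
 [0.09, 0.07],
 [0.08, 0.08],
 [0.07, 0.09],
 [0.06, 0.1 ]]
```

Call:
{"op": "move_arm", "data": {"series": [[[-0.06, -0.22, 0.04, 0.27, 0.1, 0, 0], [0, -0.14, 0, 0.26, 0.12, 0, 0], [0.04, -0.12, 0, 0.25, 0.15, 0, 0], [0.05, -0.1, 0, 0.21, 0.18, 0, 0], [0.04, -0.08, 0, 0.15, 0.17, 0, 0], [0, -0.05, 0, 0.06, 0.1, 0, 0], [0, 0, 0, 0, 0, 0, 0]]]}}

```text
time_s: 79.88
tcp_pos: [0.6665, -0.2873, 0.1533]
ee_rot: [[-0.033, 0.785, 0.619], [0.013, 0.62, -0.785], [-0.999, -0.018, -0.031]]
wrist_force: [0.3, 4.8, 2.1]
gripper_width: 0.271
```

```bash
python3 -c "
from h import *
togo(552.4,-259,151,39.1); arc(None,140,3)"
```

```text
t 79.88 tcp [ 666.5 -287.3  153.3] d mm [-114.1   28.3   -2.3] shift units [-1.9   0.47 -0.04] turn units [-0.09 -0.24  0.1 ] j6 -130.8 F [0.3 4.8 2.1] w 0.271
now theta 134.9 rad 65.1 z 0.1533 F [0.3 4.8 2.1] w 0.271 t 79.88
[[-0.02,  0.06],
 [ 0.02,  0.03],
 [ 0.02,  0.03]]
```

Call:
{"op": "move_arm", "data": {"series": [[[-0.05, -0.16, 0.07, 0.01, 0.07, 0, 0], [0, -0.06, 0.03, 0.02, 0.06, 0, 0], [0, 0, 0, 0, 0, 0, 0], [0, 0, 0, 0, 0, 0, 0.6], [0, 0, 0, 0, 0, 0, 0.6], [0, 0, 0, 0, 0, 0, 0.6], [0, 0, 0, 0, 0, 0, 0.6], [0, 0, 0, 0, 0, 0.6, 0.6], [0, 0, 0, 0, 0, 0.3, 0.6], [0, 0, 0, 0, 0, 0, 0.6], [0, 0, 0, 0, 0, 0, 0.6], [0, 0, 0, 0, 0, 0, 0.6], [0, 0, 0, 0, 0, 0, 0.6], [0, 0, 0, 0, 0, 0, 0.6], [0, 0, 0, 0, 0, 0, 0.6], [0, 0, 0, 0, 0, 0, 0.6], [0, 0, 0, 0, 0, 0, 0.6], [0, 0, 0, 0, 0, 0, 0.6], [0, 0, 0, 0, 0, 0, 0.6], [0, 0, 0, 0, 0, 0, 0.6]]]}}

```text
time_s: 82.38
tcp_pos: [0.6655, -0.2826, 0.2032]
ee_rot: [[-0.012, 0.775, 0.632], [0.001, 0.632, -0.775], [-1.0, -0.009, -0.008]]
wrist_force: [-0.2, 0.7, -1.6]
gripper_width: 0.597
```

```bash
python3 -c "
from h import *
togo(665,-286,151,39.1)
im,d,K,P=cap('scene'); cv2.imwrite('pics/q5.png',cv2.resize(im[200:340,250:450,::-1],None,fx=4,fy=4))"
```

```text
t 82.38 tcp [ 665.5 -282.6  203.2] d mm [ -0.5  -3.4 -52.2] shift units [-0.01 -0.06 -0.87] turn units [-0.01 -0.09 -0.01] j6 -130.6 F [-0.2  0.7 -1.6] w 0.597
```

View pics/q5.png

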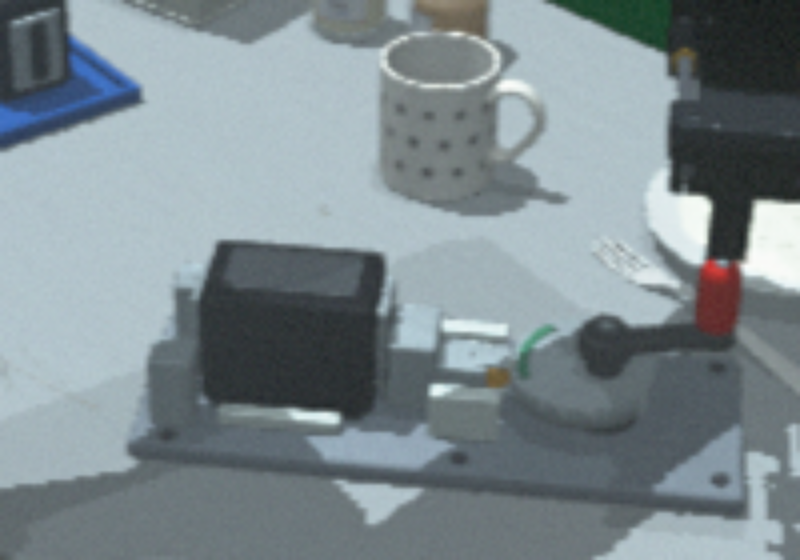

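The fourth cover is pressed and the crank rests in the dwell. Waiting, then rewinding.

Call:
{"op": "move_arm", "data": {"series": [[[0, 0, 0, 0, 0, 0, 0.6], [0, 0, 0, 0, 0, 0, 0.6], [0, 0, 0, 0, 0, 0, 0.6], [0, 0, 0, 0, 0, 0, 0.6], [0, 0, 0, 0, 0, 0, 0.6], [0, 0, 0, 0, 0, 0, 0.6], [0, -0.08, 0, 0.0, -0.05, -0.45, 0.6], [0, 0, 0, 0, 0, -0.42, 0.6], [0, 0, 0, 0, 0, 0, 0.5], [0, 0, 0, 0, 0, 0, 0], [0, 0, 0, 0, 0, 0, 0], [0, 0, 0, 0, 0, 0, 0], [0, 0, 0, 0, 0, 0, 0], [0, 0, 0, 0, 0, 0, 0]]]}}

```text
time_s: 84.18
tcp_pos: [0.6651, -0.287, 0.1533]
ee_rot: [[0.001, 0.775, 0.632], [-0.001, 0.632, -0.775], [-1.0, 0.0, 0.001]]
wrist_force: [-0.6, -1.1, -1.4]
gripper_width: 0.272
```

```bash
python3 -c "
from h import *
togo(666,-284.5,153,39.1);arc(None,0,10)"
```

```text
t 84.17 tcp [ 665.1 -287.   153.3] d mm [ 0.9  2.5 -0.3] shift units [ 0.02  0.04 -0.  ] turn units [ 0.01  0.01 -0.01] j6 -130.3 F [-0.6 -1.1 -1.4] w 0.272
now theta 134.4 rad 63.8 z 0.1533 F [-0.6 -1.1 -1.4] w 0.272 t 84.17
[[-0.19, -0.16],
 [-0.2 , -0.13],
 [-0.23, -0.08],
 [-0.24, -0.03],
 [-0.24,  0.03],
 [-0.23,  0.08],
 [-0.2 ,  0.13],
 [-0.16,  0.18],
 [-0.12,  0.21],
 [-0.07,  0.23]]
```

Call:
{"op": "move_arm", "data": {"series": [[[0, 0, 0, -0.17, -0.16, 0, 0], [0, 0.06, 0, -0.2, -0.14, 0, 0], [0, 0.08, 0, -0.23, -0.12, 0, 0], [0, 0.1, 0, -0.25, -0.09, 0, 0], [0, 0.1, 0, -0.26, -0.05, 0, 0], [0, 0.08, 0, -0.26, -0.01, 0, 0]]]}}

```text
time_s: 84.92
tcp_pos: [0.6147, -0.3124, 0.1534]
ee_rot: [[0.026, 0.768, 0.64], [-0.005, 0.641, -0.768], [-1.0, 0.017, 0.021]]
wrist_force: [5.7, -1.9, -6.1]
gripper_width: 0.27
```

```bash
python3 -c "
from h import *
togo(552.5,-258.9,152,39.1);arc(None,0,6)"
```

```text
t 84.92 tcp [ 614.7 -312.4  153.4] d mm [-62.2  53.5  -1.4] shift units [-1.04  0.89 -0.02] turn units [ 0.04  0.19 -0.09] j6 -126.6 F [ 5.7 -1.9 -6.1] w 0.27
now theta 81.7 rad 63.3 z 0.1534 F [ 5.7 -1.9 -6.1] w 0.27 t 84.92
[[-0.24,  0.05],
 [-0.23,  0.08],
 [-0.2 ,  0.13],
 [-0.17,  0.18],
 [-0.12,  0.21],
 [-0.07,  0.24]]
```

Call:
{"op": "move_arm", "data": {"series": [[[0.02, 0.12, -0.05, -0.24, 0.03, 0, 0], [0, 0.05, 0, -0.23, 0.08, 0, 0], [0, 0, 0, -0.2, 0.13, 0, 0], [0, 0, 0, -0.17, 0.17, 0, 0], [0, 0, 0, -0.12, 0.21, 0, 0], [0, 0, 0, -0.07, 0.23, 0, 0], [0, 0, 0, -0.01, 0.05, 0, 0]]]}}

```text
time_s: 85.8
tcp_pos: [0.5536, -0.2639, 0.1534]
ee_rot: [[0.014, 0.772, 0.635], [-0.013, 0.635, -0.772], [-1.0, 0.002, 0.019]]
wrist_force: [1.2, -0.8, -3.5]
gripper_width: 0.273
```

```bash
python3 -c "
from h import *
togo(552.5,-258.9,152,39.1);arc(None,0,2)"
```

```text
t 85.8 tcp [ 553.6 -263.9  153.4] d mm [-1.1  5.  -1.4] shift units [-0.02  0.08 -0.02] turn units [ 0.1   0.1  -0.04] j6 -131.0 F [ 1.2 -0.8 -3.5] w 0.273
now theta 4.7 rad 62.0 z 0.1534 F [ 1.2 -0.8 -3.5] w 0.273 t 85.8
[[-0.01,  0.04],
 [-0.01,  0.04]]
```

Call:
{"op": "move_arm", "data": {"series": [[[0.08, 0.08, -0.03, -0.01, 0.09, 0, 0], [0, 0, 0, 0, 0.04, 0, 0], [0, 0, 0, 0, 0, 0, 0.6], [0, 0, 0, 0, 0, 0, 0.6], [0, 0, 0, 0, 0, 0, 0.6], [0, 0, 0, 0, 0, 0, 0.6], [0, 0, 0, 0, 0, 0.5, 0.6], [0, 0, 0, 0, 0, 0.5, 1], [0, 0, 0, -0.28, 0.8, 0, 1], [0, 0, 0, -0.28, 0.8, 0, 1], [0, 0, 0, -0.28, 0.8, 0, 1], [0, 0, 0, 0, 0, 0, 1], [0, 0, 0, 0, 0, 0, 1]]]}}

```text
time_s: 87.42
tcp_pos: [0.5061, -0.111, 0.2188]
ee_rot: [[0.013, 0.773, 0.634], [-0.007, 0.634, -0.773], [-1.0, 0.006, 0.014]]
wrist_force: [-0.7, 0.2, 0.2]
gripper_width: 0.996
```

```bash
python3 -c "
from h import *
togo(*p2w(50),115,39.1)
im,d,K,P=cap('scene'); cv2.imwrite('pics/q6.png',cv2.resize(im[190:340,250:450,::-1],None,fx=4,fy=4))"
```

```text
t 87.42 tcp [ 506.1 -111.   218.8] d mm [  -4.5    0.  -103.8] shift units [-0.08  0.   -1.73] turn units [ 0.05  0.1  -0.03] j6 -146.8 F [-0.7  0.2  0.2] w 0.996
```

View pics/q6.png

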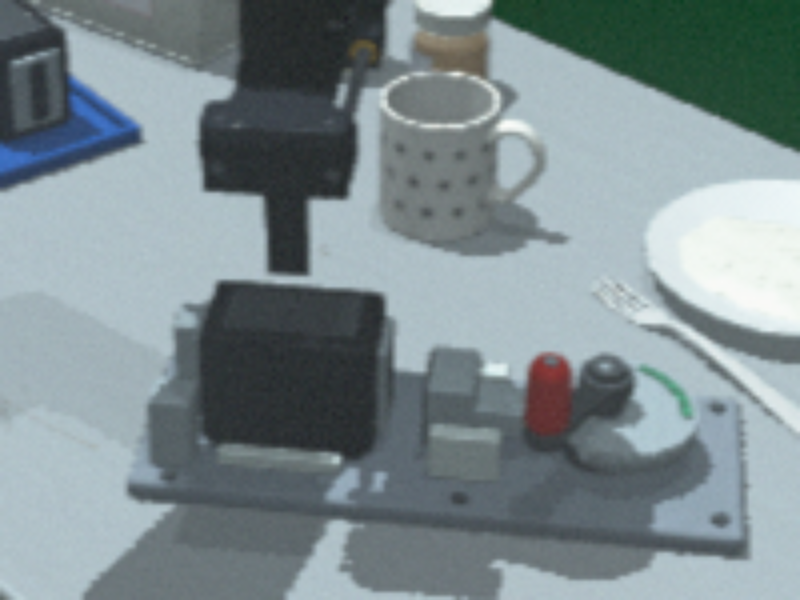

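Call:
{"op": "move_arm", "data": {"series": [[[0.05, 0.1, -0.03, -0.08, 0.01, -0.5, 1], [0, 0, 0, 0, 0, -0.55, 1], [0, 0, 0, 0, 0, -0.48, 1], [0, 0, 0, 0, 0, -0.15, 1], [0, 0, 0, 0, 0, 0, 1]]]}}

```text
time_s: 88.1
tcp_pos: [0.5043, -0.1152, 0.116]
ee_rot: [[0.003, 0.781, 0.625], [-0.0, 0.625, -0.781], [-1.0, 0.002, 0.002]]
wrist_force: [0.6, 0.5, -0.1]
gripper_width: 0.999
```

```bash
python3 -c "
from h import *
togo(*p2w(50),115,39.1)"
```

```text
t 88.1 tcp [ 504.3 -115.2  116. ] d mm [-2.7  4.2 -1. ] shift units [-0.05  0.07 -0.02] turn units [0.   0.02 0.05] j6 -146.5 F [ 0.6  0.5 -0.1] w 0.999
```

Call:
{"op": "move_arm", "data": {"series": [[[0, 0, 0.05, -0.04, 0.07, 0, 1], [0, 0, 0, 0, 0, 0, 0], [0, 0, 0, 0, 0, 0, 0], [0, 0, 0, 0, 0, 0, 0], [0, 0, 0, 0, 0, 0, 0], [0, 0, 0, 0, 0, 0, 0]]]}}

```text
time_s: 88.85
tcp_pos: [0.5035, -0.111, 0.1192]
ee_rot: [[0.01, 0.776, 0.631], [-0.0, 0.631, -0.776], [-1.0, 0.008, 0.006]]
wrist_force: [1.0, 0.5, -0.7]
gripper_width: 0.71
```

```bash
python3 -c "
from h import *
togo(*p2w(50),115,39.1)"
```

```text
t 88.85 tcp [ 503.5 -111.   119.2] d mm [-2.  -0.  -4.2] shift units [-0.03 -0.   -0.07] turn units [ 0.    0.07 -0.  ] j6 -146.6 F [ 1.   0.5 -0.7] w 0.71
```

Call:
{"op": "move_arm", "data": {"series": [[[0, 0, 0, 0, 0, 0.4, 0], [0, 0, 0, 0, 0, 0.8, 0], [0, 0, 0, 0, 0, 0.4, 0], [0, 0, 0, 0, 0, 0, 0]]]}}

```text
time_s: 89.35
tcp_pos: [0.5017, -0.1111, 0.2134]
ee_rot: [[0.003, 0.777, 0.629], [0.001, 0.629, -0.777], [-1.0, 0.003, 0.001]]
wrist_force: [-0.0, 0.7, -4.5]
gripper_width: 0.712
```

```bash
python3 -c "
from h import *
togo(491.5,349,110,172.8)
im,d,K,P=cap('scene'); cv2.imwrite('pics/q7.png',cv2.resize(im[150:340,220:450,::-1],None,fx=3,fy=3))"
```

```text
t 89.35 tcp [ 501.7 -111.1  213.4] d mm [ -10.2  460.1 -103.4] shift units [-0.17  7.67 -1.72] turn units [-0.03  0.   16.72] j6 -146.6 F [-0.   0.7 -4.5] w 0.712
```

View pics/q7.png

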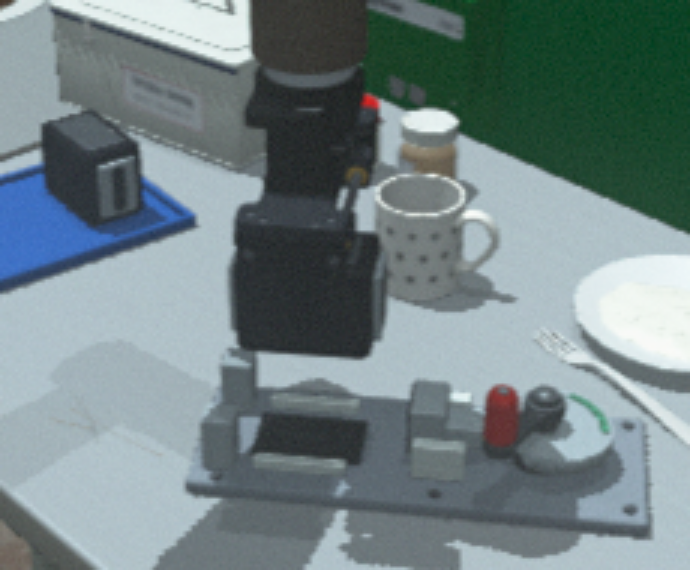

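Call:
{"op": "move_arm", "data": {"series": [[[0, 0, 0.98, 0.01, 0.43, 0.04, 0], [0, 0, 0.98, 0.01, 0.43, 0.04, 0], [0, 0, 0.98, 0.01, 0.43, 0.04, 0], [0, 0, 0.98, 0.01, 0.43, 0.04, 0], [0, 0, 0.98, 0.01, 0.43, 0.04, 0], [0, 0, 0.98, 0.01, 0.43, 0.04, 0], [0, 0, 0.98, 0.01, 0.43, 0.04, 0], [0, 0, 0.98, 0.01, 0.43, 0.04, 0], [0, 0, 0.98, 0.01, 0.43, 0.04, 0], [0, 0, 0.98, 0.01, 0.43, 0.04, 0], [0, 0, 0.98, 0.01, 0.43, 0.04, 0], [0, 0, 0.98, 0.01, 0.43, 0.04, 0], [0, 0, 0.98, 0.01, 0.43, 0.04, 0], [0, 0, 0.98, 0.01, 0.43, 0.04, 0], [0, 0, 0, 0, 0, 0, 0]]]}}

```text
time_s: 91.28
tcp_pos: [0.4907, 0.2567, 0.2076]
ee_rot: [[-0.027, -0.882, 0.471], [-0.061, 0.472, 0.88], [-0.998, -0.005, -0.067]]
wrist_force: [0.0, -0.5, -4.1]
gripper_width: 0.705
```

```bash
python3 -c "
from h import *
togo(491.5,349,111,172.8)"
```

```text
t 91.28 tcp [490.7 256.7 207.6] d mm [  0.8  92.3 -96.6] shift units [ 0.01  1.54 -1.61] turn units [ 0.47 -0.11  2.62] j6 -74.1 F [ 0.  -0.5 -4.1] w 0.705
```

Call:
{"op": "move_arm", "data": {"series": [[[0.2, -0.05, 0.8, 0, 0.5, 0, 0], [0.2, -0.05, 0.8, 0, 0.5, 0, 0], [0.1, -0.05, 0.8, 0, 0.45, 0, 0], [0, 0, 0.15, 0, 0.06, 0, 0], [0, 0, 0, 0, 0, 0, 0], [0, 0, 0, 0, 0, 0, 0]]]}}

```text
time_s: 92.02
tcp_pos: [0.486, 0.342, 0.1955]
ee_rot: [[-0.016, -0.991, 0.136], [-0.011, 0.136, 0.991], [-1.0, 0.014, -0.014]]
wrist_force: [-0.8, 0.2, -4.4]
gripper_width: 0.709
```

```bash
python3 -c "
from h import *
togo(491.5,349,111,172.8)
im,d,K,P=cap('scene'); cv2.imwrite('pics/q8.png',cv2.resize(im[130:290,160:360,::-1],None,fx=4,fy=4))"
```

```text
t 92.03 tcp [486.  342.  195.5] d mm [  5.5   7.  -84.5] shift units [ 0.09  0.12 -1.41] turn units [ 0.08 -0.11  0.08] j6 -58.2 F [-0.8  0.2 -4.4] w 0.709
```

View pics/q8.png

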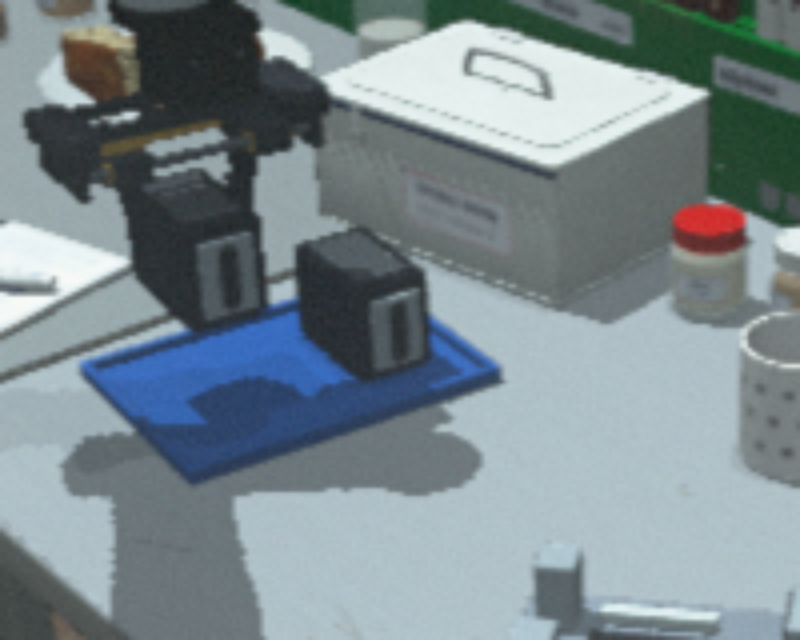

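Call:
{"op": "move_arm", "data": {"series": [[[0.08, -0.1, 0.08, 0.08, 0.08, 0, 0], [0, 0, 0, 0, 0, -0.45, 0], [0, 0, 0, 0, 0, -0.5, 0], [0, 0, 0, 0, 0, -0.1, 0], [0, 0, 0, 0, 0, 0, 0]]]}}

```text
time_s: 92.7
tcp_pos: [0.4934, 0.3468, 0.1338]
ee_rot: [[0.005, -0.992, 0.126], [0.005, 0.126, 0.992], [-1.0, -0.004, 0.006]]
wrist_force: [-0.0, 0.0, -3.9]
gripper_width: 0.709
```

```bash
python3 -c "
from h import *
togo(491.5,348,111,172.8)"
```

```text
t 92.7 tcp [493.4 346.8 133.8] d mm [ -1.9   1.2 -22.8] shift units [-0.03  0.02 -0.38] turn units [-0.04  0.03  0.  ] j6 -57.7 F [-0.   0.  -3.9] w 0.709
```

Call:
{"op": "move_arm", "data": {"series": [[[-0.03, 0.03, 0, -0.03, 0.01, -0.16, 0], [0, 0, 0, 0, 0, -0.12, 0], [0, 0, 0, 0, 0, -0.08, 0], [0, 0, 0, 0, 0, 0, 0]]]}}

```text
time_s: 93.2
tcp_pos: [0.4925, 0.3485, 0.1135]
ee_rot: [[0.004, -0.992, 0.125], [0.004, 0.125, 0.992], [-1.0, -0.003, 0.005]]
wrist_force: [1.0, -0.6, -4.2]
gripper_width: 0.715
```

```bash
python3 -c "
from h import *
togo(491.5,348,111,172.8)"
```

```text
t 93.2 tcp [492.5 348.5 113.5] d mm [-1.  -0.5 -2.5] shift units [-0.02 -0.01 -0.04] turn units [-0.03  0.03 -0.  ] j6 -57.9 F [ 1.  -0.6 -4.2] w 0.715
```

Call:
{"op": "move_arm", "data": {"series": [[[0, 0, 0, 0, 0, -0.05, 0], [0, 0, 0, 0, 0, 0, 0]]]}}

```text
time_s: 93.45
tcp_pos: [0.4932, 0.3494, 0.112]
ee_rot: [[0.006, -0.992, 0.125], [0.006, 0.125, 0.992], [-1.0, -0.005, 0.007]]
wrist_force: [-0.5, 0.4, -4.0]
gripper_width: 0.709
```

```bash
python3 -c "
from h import *
togo(491.5,348,111,172.8)"
```

```text
t 93.45 tcp [493.2 349.4 112. ] d mm [-1.7 -1.4 -1. ] shift units [-0.03 -0.02 -0.02] turn units [-0.04  0.04 -0.01] j6 -57.9 F [-0.5  0.4 -4. ] w 0.709
```

Call:
{"op": "move_arm", "data": {"series": [[[0, 0, 0, 0, 0, -0.03, 0], [0, 0, 0, 0, 0, 0, 0], [0, 0, 0, 0, 0, 0, 1], [0, 0, 0, 0, 0, 0, 1], [0, 0, 0, 0, 0, 0, 1], [0, 0, 0, 0, 0, 0, 1], [0, 0, 0, 0, 0, 0.4, 1], [0, 0, 0, 0, 0, 0.9, 1], [0, 0, 0, 0, 0, 0.9, 1], [0, 0, 0, -0.6, 0.6, 0.3, 1], [0, 0, 0, -0.6, 0.7, 0, 1], [0, 0, 0, -0.6, 0.7, 0, 1], [0, 0, 0, -0.6, 0.7, 0, 1], [0, 0, 0, 0, 0, 0, 1], [0, 0, 0, 0, 0, 0, 1]]]}}

```text
time_s: 95.32
tcp_pos: [0.3464, 0.5159, 0.2689]
ee_rot: [[0.012, -0.992, 0.126], [0.013, 0.126, 0.992], [-1.0, -0.01, 0.014]]
wrist_force: [-0.3, 1.1, -0.1]
gripper_width: 1.002
```

```bash
python3 - <<'E'
from h import *
im,d,K,P=cap("top"); W=world(d,K,P)
print("slot2",fitbox(W,(493,349),83,z=.084)); print("slot1",fitbox(W,(612,334),83,z=.084))
boxes("top",0.078,0.092,(0.3,0.8,0.2,0.45))
im2,d2,_,_=cap("scene")
for n in["kitchen_timer","mug_1"]:
    f=spotter.find_in("top",n); print(n,[(round(q["conf"],2),np.round(q["centre"],1)) for q in f[:2]])
cv2.imwrite("pics/fin_s.png",cv2.resize(im2[130:350,160:460,::-1],None,fx=2.6,fy=2.6))
cv2.imwrite("pics/fin_t.png",cv2.resize(im[170:350,120:440,::-1],None,fx=2.5,fy=2.5))
E
```

```text
slot2 (array([496.59, 349.99,  82.75]), np.float64(361.9), 1251)
slot1 (array([616.27, 334.14,  82.38]), np.float64(436.8), 1240)
top px [174. 259.] n 996 z 84.8 [array([612. , 331.6]), array([102.3,  60.7]), np.float64(82.4)]
top px [169. 308.] n 1032 z 84.7 [array([493.7, 350.9]), array([108.8,  59.5]), np.float64(82.8)]
kitchen_timer [(0.26, array([413.2, 241.3]))]
mug_1 [(0.84, array([304.2, 195. ])), (0.28, array([382.2, 271.8]))]
```

View pics/fin_s.png

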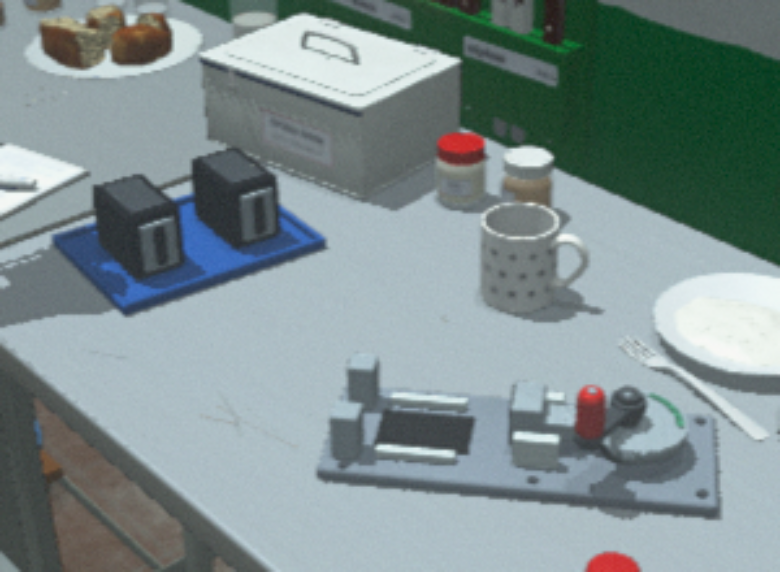

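View pics/fin_t.png

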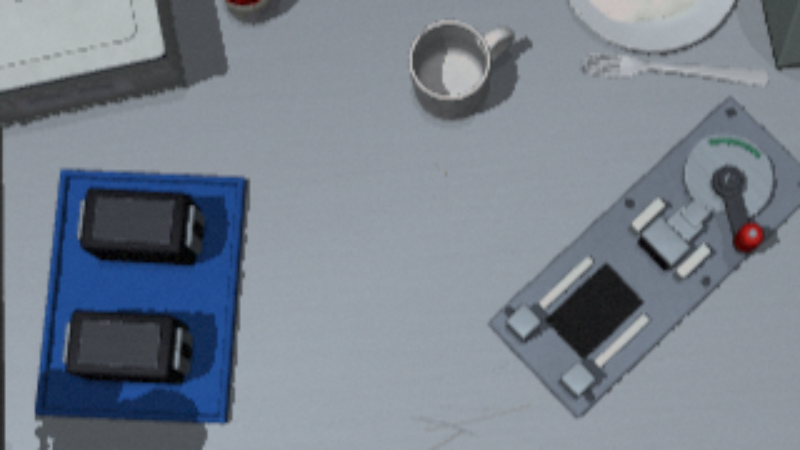

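```bash
python3 - <<'E'
from h import *
def ext(W,c,yaw,z0):
    X=W.reshape(-1,3)*1000; X=X[np.isfinite(X[:,0])]; a=np.radians(yaw)
    d=X[:,:2]-c; u=d@[np.cos(a),np.sin(a)]; v=d@[-np.sin(a),np.cos(a)]
    m=(np.abs(v)<17)&(np.abs(u)<75)&(np.abs(X[:,2]-z0-66)<6); h=(np.abs(v)<17)&(np.abs(u)<75)&(np.abs(X[:,2]-z0-78)<4)
    return "cover-band u",np.percentile(u[m],[2,98]).round(1),"housing u",np.percentile(u[h],[1,99]).round(1),m.sum()
p=viewer.camera_params("top"); z=np.load("top0.npz"); W0=world(z["d"],p["mtx"],p["pose"])
im,d,K,P=cap("top"); W=world(d,K,P)
print("before B",ext(W0,(440,142),94.6,0)); print("before A",ext(W0,(672,161),89,0))
print("after 1",ext(W,(613,333),82.6,6)); print("after 2",ext(W,(494.5,350),82.8,6))
x,y,zz=W[...,0],W[...,1],W[...,2]
m=(zz>.098)&(zz<.12)&(x>.5)&(x<.7)&(y<-.2)&(y>-.32); q=np.median(W[m],0)*1000; rel=q[:2]-C
print("knob",q.round(1),"theta",((np.degrees(np.arctan2(rel[1],rel[0]))-189.1+180)%360-180).round(1))
for nm,sl in [("mug",(slice(170,220),slice(280,335))),("timer",(slice(285,325),slice(445,485)))]:
    a=z["d"][sl];b=d[sl]; print(nm,"depth change frac>5mm",(np.abs(a-b)>.006).mean().round(4))
E
```

```text
before B ('cover-band u', array([-62.1,  60.7]), 'housing u', array([-49.4,  47.4]), np.int64(136))
before A ('cover-band u', array([-60.8,  63.4]), 'housing u', array([-46.9,  49.4]), np.int64(136))
after 1 ('cover-band u', array([-56.9,  56.2]), 'housing u', array([-49.5,  47.9]), np.int64(84))
after 2 ('cover-band u', array([-57.8,  55.2]), 'housing u', array([-51. ,  46.5]), np.int64(75))
knob [ 551.1 -256.9  110.1] theta -2.0
mug depth change frac>5mm 0.2458
timer depth change frac>5mm 0.1994
```

```bash
python3 - <<'E'
from h import *
z=np.load("top0.npz"); im,d,K,P=cap("top")
for nm,sl in [("mug",(slice(165,225),slice(275,340))),("timer",(slice(282,328),slice(442,488)))]:
    a=cv2.cvtColor(z["im"][sl],cv2.COLOR_RGB2GRAY).astype(np.float32); b=cv2.cvtColor(im[sl],cv2.COLOR_RGB2GRAY).astype(np.float32)
    print(nm,"shift px",cv2.phaseCorrelate(a,b,cv2.createHanningWindow(a.shape[::-1],cv2.CV_32F)),"mean abs diff",np.abs(a-b).mean())
s=r.sense(); print(s["time_s"],s["wrist_force"].round(1))
E
```

```text
mug shift px ((0.024389568232443537, 0.043788161700874184), 0.9644269775461267) mean abs diff 1.4184616
timer shift px ((-0.05493430188888482, 0.10382741241507887), 1.0490173637453053) mean abs diff 1.80293
95.675 [-0.2  0.4  0.3]
```

The mug and timer have not moved (under 0.15 px). The covers are home and the press is open, so I'm handing in.

```bash
python3 -c "
from station import r
print(r.finish_job())"
```

```text
the job is handed in; nothing more can be done
None
```

The job is handed in, at about 96 s on the robot's clock. Both dispensers on the table had both covers pressed, each with the crank let go in the dwell for over 2 s. They now stand upright side by side on the blue tray, about 120 mm apart, and the press is wound open.

**Last checks:**
- **Covers:** the length over the covers measured 113 mm on each dispenser, against 112 mm when home; it was 123 to 124 mm before pressing.
- **Crank:** it reads about 0° (–2° by camera, within camera error), and the picture shows the jaw back.
- **Mug and timer:** both are unmoved, with an image shift under 0.15 px. A first check on raw depth differences flagged 20 to 25 % of pixels around them. I put that down to depth noise, because the pictures match. The network's last look for the timer found only a low-confidence wrong spot.
- **Contact along the way:** while I lowered the second dispenser into the bed it was about 6 mm off to the side, and its cover seems to have brushed a stop post at a few newtons. I backed off, re-centred and set it in cleanly. The largest wrist force I read was about 34 N, while cranking.

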